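Load the rain box for tonight's show

ROBOT

A 6-joint arm with a two-finger parallel gripper is mounted at the origin on the work surface. World frame = base frame: x ahead of the robot, y to its left, z up, the work surface at z = 0. Lengths are in mm, angles in rad, forces in N, time in s.
With the tool pointing down it reaches from about 350 to 975 mm from the base axis. Payload 7.1 kg.
Tool frame: the origin (TCP) lies at the very end of the fingers, on their centre line; the grasp point (between the pads) lies robot.grasp_offset behind it (robot.grasp_offset is the distance from the TCP to the grasp point, in mm); z points along the fingers, y is the line along which they close (so a half turn about z gives the same grasp; the last joint's range is limited). The gripper opens to 88 mm and grips with 3 to 60 N. Pads are 20 mm wide; open, the fingers measure 115 mm over their backs; the gripper's body (75 mm by 178 mm) begins 61 mm behind the grasp point.
Start: joints at [1.134, 0.423, 1.63, -0, 1.089, -0.019], TCP at [253.562, 571.237, 222.675] pointing down, gripper open.
Joint ranges: [-3, 3], [-0.9, 2.11], [0.09, 2.58], [-1.31, 4.45], [0.11, 2.69], [-2.54, 2.54]. Speed limits (rad/s): [2.39, 2.39, 3.01, 3.14, 3.14, 3.14].

INTERFACE

Orientations are given as [roll, pitch, yaw] about the fixed x, y, z axes, in that order (R = Rz(yaw) Ry(pitch) Rx(roll)).
In Python, from rig import robot gives the robot as it stands.
- The arm moves only by the tool move_arm, never from a script. Its argument "plan" is a list that holds one entry, the list of rows, each a list of 7 numbers: the shift along the tool's x, y, z in mm, then the turn, a rotation vector about the tool's x, y, z in degrees, then the closure, from 0 (fully open) to 1 (shut). A call has 1 to 5 rows; each row shifts and turns the commanded pose from where the row before left it, along the tool's axes as they then stand; what a row does not reach is not made up. A row lasts 1/12 s, in which the tool goes at most 41.7 mm and 7.16 degrees, less where a joint would pass 70% of its speed; a pose out of reach is approached as far as the arm can. A call with a gripper value outside its range is refused whole. The fingers move at their own pace and stop on an object; the grip force is fixed at half the most. Time passes only in rows, so rows that do not move let the fingers close. It gives the time, the measured TCP pose, the force, the opening and the grip force at its end, in the units of the state.
- robot.get_state(): the state, without advancing time (a new reading comes with each control period).
- robot.get_image(name): name is "scene" or "side" or "wrist"; returns (picture, depth): 400x640x3 uint8, red, green, blue; 400x640 float32, mm along the optical axis (not along the pixel's ray), 0 where there is no reading.
- robot.calibration(name): a dict with "camera_matrix" (3x3 intrinsics, pixels), "dist" ([k1, k2, p1, p2, k3] as OpenCV has them; the pictures are not rectified), "position" and "rotation" of the camera in the world. Camera axes: x right, y up, looking along -z (the intrinsics and any distortion apply to the point x, -y, -z); pixel columns grow to the right and rows downward; lengths in mm; the calibration is good to about 2 mm. A picture is of the moment at which its call begins: read the wrist's pose just before it. calibration takes no time and is no camera call; for the wrist camera it gives the pose at the moment of the call.
- robot.finish_job(): hands the job in; it is judged then, once.
The state is a dict: "time_s": time; "q": joint angles; "qvel": joint speeds; "joint_torque": joint torques, N m; "eef_pos": TCP position; "ee_rot": TCP orientation; "contact_force": force on the tool from outside, world axes, zero at the start; "wrist_torque": the same for the moment, N m; "grip_width": finger opening in mm; "gripper_force": force on a finger pad.
Only numpy, scipy, OpenCV 4.12 (cv2) and the standard library are available. Lean on these libraries where they do the work, as an engineer would, in place of code of your own. Each camera call takes 0.05 s, during which the arm holds its last target. There are 200 camera calls.

TASK

Load the rain box with all its chunky wooden beads: draw the locking pin out of the lid and park it in the open notch in the ledge beside it, then slide the lid fully open, and scoop every bead out of the trough with the metal scoop and tip it into the box. Leave the beads in the trough to the scoop, not the fingers (a bead that gets spilled outside may be picked up by hand). Finish with the scoop lying flat on the floor of the empty trough and the lid slid fully shut, the pin still parked in its notch and the other props undisturbed.

Things in the scene. Friction and masses are not known exactly. Their poses are not given: they have to be found in the camera images.
- rain_box: fixed wooden case, 250 mm long (x -95 to +155 of its origin), 126 wide (y +-63), 90 high; origin on its underside, +x away from the robot, z up. The half nearer the robot is an open bin, floor 8 mm up; the far half is a closed deck onto which the lid slides. On its -y side a steel ledge 42 mm wide (y -63 to -105), 14 thick, top at z = 88, with a 15 mm square bore and, nearer the robot, a notch
- mouth (a point): centre of the bin's mouth, at the height of its rim (z = 90 mm of rain_box); axes as rain_box; the clear opening is +-55 mm in x and y
- notch (a point): parking notch in the ledge: slot 18 mm wide (along x), 29 mm deep (y -75.5 to -105), open to the -y side and right through the ledge; this point is in mid-width, 8.5 mm from its closed end, on the ledge's top face, 88 mm above the table; axes as rain_box. The pin hangs here with its collar on the ledge
- lid (a joint): slide of the flat lid (122 x 122 x 8 mm, underside 1 mm above the rim), m: 0 = shut, grows as the lid moves to rain_box's +x, 0.12 = fully open; needs about 2 to 3 N and stays where it is left. With the lid shut, a pin through the lug on its -y edge and the ledge's bore locks it
- lid_handle (a point): centre of the lid's upright wooden handle: a bar 14 mm thick (x), 70 long (y), 34 high, near the lid's far edge (lid's top face is 17 mm below this point and 99 mm above the table; the bar's top is 17 mm above this point); axes as rain_box; moves with the lid
- pin: locking pin, 70 g: steel shank 11 mm diameter, 66 long, hanging down through the lid's lug and the ledge's bore; above it a collar 30 mm diameter, 5 thick, and a round wooden knob 26 mm diameter up to 42 mm; origin at the underside of the collar, z up along the knob. Starts with the collar on the lid's lug, 99 mm above the table
- trough: fixed open wooden trough, long along its own x: floor 6 mm up, flat inside from x = -150 to +150 mm, 104 wide inside (y +-52); side walls 46 high, far end wall (+x) 30 high, upright; near end wall (-x, towards the robot) 71 high, leaning outwards 40 degrees; outside 370 x 120; origin under its middle. The beads start in its near part, x below 5
- bead0: chunky turned wooden bead, like a bead 40 mm across and 36 high with flat ends 18 mm across; 22 g; origin at its centre, z through the flats. All alike; 4 to 6 of the six are present, standing on a flat in the trough at the start; once on its side it may roll a little
- bead1: chunky turned wooden bead, like a bead 40 mm across and 36 high with flat ends 18 mm across; 22 g; origin at its centre, z through the flats. All alike; 4 to 6 of the six are present, standing on a flat in the trough at the start; once on its side it may roll a little
- bead2: chunky turned wooden bead, like a bead 40 mm across and 36 high with flat ends 18 mm across; 22 g; origin at its centre, z through the flats. All alike; 4 to 6 of the six are present, standing on a flat in the trough at the start; once on its side it may roll a little
- bead3: chunky turned wooden bead, like a bead 40 mm across and 36 high with flat ends 18 mm across; 22 g; origin at its centre, z through the flats. All alike; 4 to 6 of the six are present, standing on a flat in the trough at the start; once on its side it may roll a little
- bead4: chunky turned wooden bead, like a bead 40 mm across and 36 high with flat ends 18 mm across; 22 g; origin at its centre, z through the flats. All alike; 4 to 6 of the six are present, standing on a flat in the trough at the start; once on its side it may roll a little
- bead5: chunky turned wooden bead, like a bead 40 mm across and 36 high with flat ends 18 mm across; 22 g; origin at its centre, z through the flats. All alike; 4 to 6 of the six are present, standing on a flat in the trough at the start; once on its side it may roll a little
- scoop: open-fronted aluminium scoop, 200 g; origin at the middle of the pan's underside, x to the open lip, z up. Pan 90 mm long (x +-45), 94 wide, 88 inside, floor 2.5 thick, sides 40, back 56 high. Handle behind and above: wooden bar 24 wide (y), 28 high, x -45 to -155, centre line at z = 76. Holds four beads. Starts flat on the table between box and trough, lip towards the robot
- maraca: red wooden maraca lying on its side, 204 mm long; bystander
- kettle: small copper kettle, about 116 mm wide and 120 mm high; bystander
- paperweight: glass paperweight, 72 mm wide, 46 mm high; bystander
- goblet: brass cup, 64 mm wide, 80 mm high; bystander
- brass_bell: brass hand bell standing upright, 60 mm wide, 105 mm high; bystander
- tambourine: wooden hoop 150 mm wide, 35 mm high, lying flat; bystander
Things that resemble listed ones, but are neither listed nor needed, are in the scene too. What is shaped like the bead4 but purple or white is not meant.

How it is judged:
By the outcome, as a careful person would: the job done as asked, in the order asked, and still so for the second after the job is handed in, with the robot touching nothing.
Of bead0, bead1, bead2, bead3, bead4, bead5 only 4 to 6 are there at a start; the rules pass over those that are not, and their reading is None.
At some moment in a run one of scoop, bead0, bead1, bead2, bead3, bead4, bead5 may be knocked a few centimetres aside while the robot is not near it.
It also fails if it takes over 210 s, if anything falls off the work surface, if the arm or the gripper's body presses on something with over 40 N, if the wrist force passes 120 N, or if a joint passes its speed limit or range.

## Working session

There is one attempt and no reset: what is moved stays moved. The work goes in short steps, Python scripts to look and compute and a tool call to move; the robot and the scene stay as the last step left them, time stands still between calls to the robot, and variables do not carry over. Pictures are saved under pics/ and viewed, at most 14 in all, crops included, and the job is handed in when it is done.

Besides the shell and the picture viewer there is one more tool, called as name(argument=value, ...), one argument or row to a line, values as JSON. move_arm: Moves the arm, as the interface text tells. Its arguments: {"type":"object","properties":{"plan":{"type":"array","items":{"type":"array","items":{"type":"array","items":{"type":"number"}}}}},"required":["plan"]}

```bash
ls; mkdir -p pics; cat > h.py <<'E'
import numpy as np, cv2
from scipy.spatial.transform import Rotation as R
from rig import robot
def cam(n):
    c=robot.calibration(n); im,d=robot.get_image(n); return c,im,d
def rot(c):
    r=np.array(c["rotation"],float)
    return r if r.shape==(3,3) else R.from_euler('xyz',r).as_matrix()
def cloud(c,d):
    h,w=d.shape; K=np.array(c["camera_matrix"],float); D=np.array(c["dist"],float)
    u,v=np.meshgrid(np.arange(w),np.arange(h))
    p=cv2.undistortPoints(np.stack([u,v],-1).reshape(-1,1,2).astype(np.float64),K,D).reshape(h,w,2)
    P=np.stack([p[...,0]*d,-p[...,1]*d,-d],-1)
    W=P@rot(c).T+np.array(c["position"],float)
    W[d<=0]=np.nan
    return W
def proj(c,X):
    K=np.array(c["camera_matrix"],float); D=np.array(c["dist"],float)
    p=(np.atleast_2d(X)-np.array(c["position"],float))@rot(c); p=p*[1,-1,-1]
    return cv2.projectPoints(p,np.zeros(3),np.zeros(3),K,D)[0].reshape(-1,2)
def save(n,im): cv2.imwrite("pics/"+n,im[...,::-1])
E
python3 - <<'E'
from h import *
s=robot.get_state(); print(s, robot.grasp_offset)
for n in ["scene","side"]:
    c,im,d=cam(n); save(n+"0.png",im); np.savez(n+"0.npz",im=im,d=d); print(n,c)
E
```

```text
pics
{'time_s': 0.0, 'q': array([ 1.13399745e+00,  4.23859835e-01,  1.63068927e+00, -7.97133492e-06,
        1.08863524e+00, -1.89814731e-02]), 'qvel': array([ 0.00169775,  0.00035748, -0.0011469 ,  0.00036731, -0.00231175,
       -0.00137978]), 'joint_torque': array([-3.65057705e-03, -5.44629371e+01, -2.73663533e+01,  6.41296967e-02,
        2.30082963e-02, -8.49403023e-05]), 'eef_pos': array([253.33006856, 570.73147231, 221.89014651]), 'ee_rot': array([-3.14000112e+00, -2.31553941e-05,  2.72377893e+00]), 'contact_force': array([-0.23785977, -0.67063273, -0.13103567]), 'wrist_torque': array([-0.02404519, -0.0241135 , -0.04061007]), 'gripper_force': 0.0, 'grip_width': 87.58315681702413} 18.700000000000003
scene {'camera_matrix': array([[392.41087233,   0.        , 326.41298384],
       [  0.        , 392.41087233, 199.34869008],
       [  0.        ,   0.        ,   1.        ]]), 'dist': array([-0.00152782,  0.        ,  0.        ,  0.        ,  0.        ]), 'position': array([1147.83948411, -839.79783565,  983.3485627 ]), 'rotation': array([ 0.84722132, -0.02148745,  0.61799673])}
side {'camera_matrix': array([[387.58496265,   0.        , 317.94692085],
       [  0.        , 387.58496265, 192.48155211],
       [  0.        ,   0.        ,   1.        ]]), 'dist': array([-0.04430359,  0.        ,  0.        ,  0.        ,  0.        ]), 'position': array([ 333.26676369,  677.49263394, 1023.07059833]), 'rotation': array([ 0.66624857,  0.0072574 , -2.82413665])}
```

View pics/scene0.png

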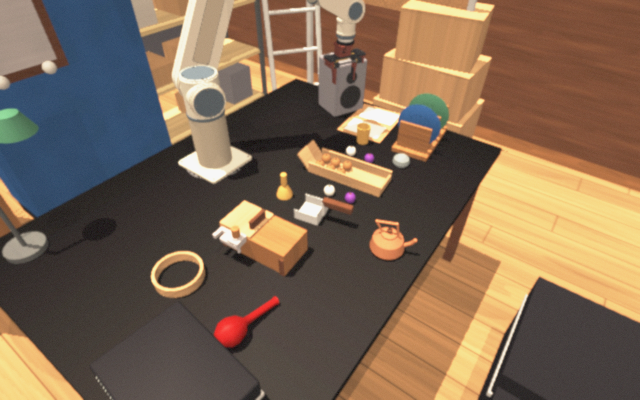

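View pics/side0.png

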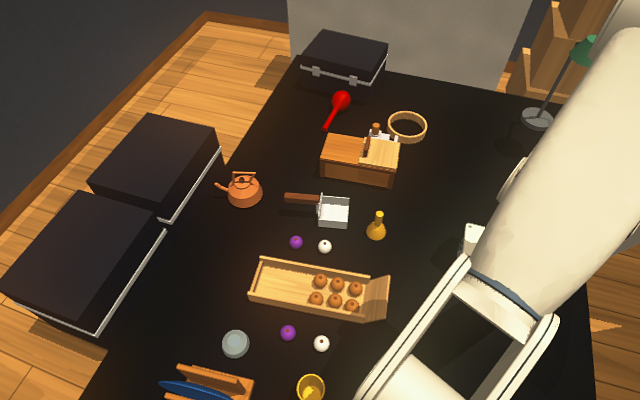

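```bash
python3 - <<'E'
from h import *
C={}
for n in ["scene","side"]:
    z=np.load(n+"0.npz"); c=robot.calibration(n); C[n]=(c,z['im'],z['d'],cloud(c,z['d']))
def pts(n,u0,u1,v0,v1):
    return C[n][3][v0:v1,u0:u1].reshape(-1,3)
# single pixel samples
for n,L in {"side":[(376,127),(367,147),(345,147),(382,150),(333,210),(302,198),(320,281),(337,284),(356,289),(316,298),(334,299),(352,305),(296,242),(325,246)],
 "scene":[(236,231),(258,217),(283,240),(312,210),(338,205),(346,175)]}.items():
    for u,v in L: print(n,u,v,C[n][3][v,u].round(0),C[n][1][v,u])
# topdown maps
for n in C:
    W=C[n][3].reshape(-1,3); im=C[n][1].reshape(-1,3)
    ok=np.isfinite(W).all(1)&(W[:,2]<200); W=W[ok];im=im[ok]
    # x up, y left ; 1px=1.2mm
    X0,Y0,s=850,400,1.1
    H=np.zeros((520,730,3),np.uint8); o=np.argsort(W[:,2])
    r=((X0-W[o,0])/s).astype(int); cc=((Y0-W[o,1])/s).astype(int)
    k=(r>0)&(r<519)&(cc>0)&(cc<729)
    for dr in(0,1):
        for dc in (0,1): H[r[k]+dr,cc[k]+dc]=im[o][k]
    save("top_%s.png"%n,H)
E
```

```text
side 376 127 [ 458. -305.  139.] [185 111  47]
side 367 147 [ 466. -215.  129.] [150  82  43]
side 345 147 [ 543. -233.   88.] [214 128  51]
side 382 150 [ 420. -244.  101.] [249 198 104]
side 333 210 [522. -30.   1.] [249 247 233]
side 302 198 [609.  17.  88.] [140  77  40]
side 320 281 [480. 236.  38.] [223 135  56]
side 337 284 [433. 232.  41.] [226 139  56]
side 356 289 [380. 230.  41.] [227 139  57]
side 316 298 [475. 287.  39.] [209 123  51]
side 334 299 [428. 274.  39.] [193 113  51]
side 352 305 [378. 277.  42.] [179 104  47]
side 296 242 [587. 136.  31.] [177  81 191]
side 325 246 [501. 125.  36.] [250 254 245]
scene 236 231 [ 476. -325.  138.] [210 134  82]
scene 258 217 [ 480. -236.  129.] [123  75  53]
scene 283 240 [ 581. -239.   92.] [245 183 107]
scene 312 210 [511.   1.  -1.] [247 247 247]
scene 338 205 [626.  -4.  90.] [178 108  73]
scene 346 175 [527. 200.  45.] [247 227 154]
```

View pics/top_side.png

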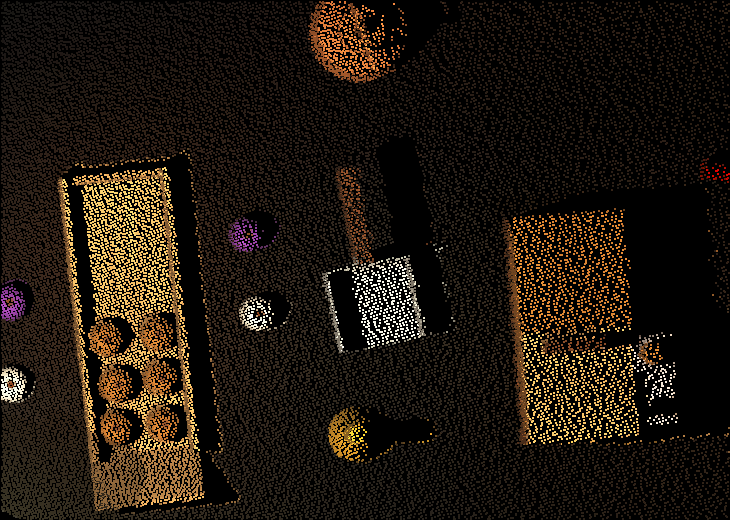

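```bash
cat >> h.py <<'E'
from scipy.optimize import least_squares
def sdf(B,p):
    q=None
    for lo,hi in B:
        lo=np.array(lo,float);hi=np.array(hi,float)
        e=np.abs(p-(lo+hi)/2)-(hi-lo)/2
        d=np.linalg.norm(np.maximum(e,0),axis=1)+np.minimum(e.max(1),0)
        q=d if q is None else np.minimum(q,d)
    return q
def fit(B,P,x0,z=0,margin=12,crop=None):
    x=np.array(x0,float)
    loc=lambda x,P: np.c_[(P[:,:2]-x[:2])@np.array([[np.cos(x[2]),-np.sin(x[2])],[np.sin(x[2]),np.cos(x[2])]]),P[:,2]-z]
    for m in (margin*2,margin,margin/2,margin/2):
        L=loc(x,P); k=np.abs(sdf(B,L))<m; k&=L[:,2]>4
        if crop: k&=crop(L)
        r=least_squares(lambda y:np.r_[sdf(B,loc(y,P[k]))],x,loss='soft_l1',f_scale=1.5); x=r.x
    return x,k.sum(),np.abs(sdf(B,loc(x,P[k]))).mean()
TR=[([-150,52,0],[158,60,46]),([-150,-60,0],[158,-52,46]),([150,-60,0],[158,60,30]),([-150,-60,0],[158,60,6])]
BX=[([-95,-63,0],[155,63,90]),([-61,-61,91],[61,61,99])]
SC=[([-45,-47,0],[45,47,2.5]),([-45,44,0],[45,47,40]),([-45,-47,0],[45,-44,40]),([-47,-47,0],[-44,47,56]),([-155,-12,62],[-45,12,90])]
E
python3 - <<'E'
from h import *
A=[]
W={}
for n in ["scene","side"]:
    z=np.load(n+"0.npz"); W[n]=cloud(robot.calibration(n),z['d']).reshape(-1,3); W[n]=W[n][np.isfinite(W[n]).all(1)]
W['both']=np.r_[W['scene'],W['side']]
for n in W:
    P=W[n]
    def near(c,r): return P[np.linalg.norm(P[:,:2]-c,axis=1)<r]
    print(n)
    print(' trough',fit(TR,near((500,255),260),(490,255,.09),crop=lambda L:(L[:,0]>15)&(L[:,0]<162)))
    print(' box',fit(BX[:1],near((490,-230),200),(480,-235,.045),crop=lambda L:L[:,2]<91))
    print(' scoop',fit(SC,near((540,0),170),(525,-10,np.pi+.1),crop=lambda L:L[:,0]>-160))
for n in ["scene","side"]:
    z=np.load(n+"0.npz"); P=cloud(robot.calibration(n),z['d'])
    q=P.reshape(-1,3); 
    for nm,c,r,zl in [('pin',(465,-312),22,118),('handle',(470,-225),50,118)]:
        k=(np.linalg.norm(q[:,:2]-c,axis=1)<r)&(q[:,2]>zl); s=q[k]; print(n,nm,k.sum(),np.nanmean(s,0).round(1),np.nanmax(s,0).round(1),np.nanmin(s,0).round(1))
E
```

```text
scene
 trough (array([5.00024527e+02, 2.54834087e+02, 1.14132611e-01]), np.int64(776), np.float64(1.6415485381581538))
 box (array([ 4.61900991e+02, -2.36112867e+02,  7.69677126e-02]), np.int64(2339), np.float64(1.479628402990262))
 scoop (array([518.70307275, -14.54468396,   3.35419602]), np.int64(680), np.float64(1.376490084993536))
side
 trough (array([4.96253162e+02, 2.57691478e+02, 1.05784825e-01]), np.int64(1815), np.float64(1.0552043510687659))
 box (array([ 4.59814803e+02, -2.33525270e+02,  7.86446037e-02]), np.int64(2172), np.float64(1.9249337803593214))
 scoop (array([515.78778747, -10.66813111,   3.33199641]), np.int64(857), np.float64(1.1673810202792771))
both
 trough (array([4.96846472e+02, 2.56967847e+02, 1.07075967e-01]), np.int64(2574), np.float64(1.3405255485933376))
 box (array([ 4.61725028e+02, -2.34313786e+02,  6.94002746e-02]), np.int64(4424), np.float64(1.746454529334915))
 scoop (array([516.34632684, -12.5962233 ,   3.34304408]), np.int64(1529), np.float64(1.503558083794302))
scene pin 80 [ 468.  -323.1  133.7] [ 477.5 -307.7  145.2] [ 451.3 -333.4  118.1]
scene handle 114 [ 476.4 -238.7  128.2] [ 484.5 -201.6  135.7] [ 465.3 -271.7  118.1]
side pin 59 [ 461.9 -311.8  133.8] [ 474.2 -302.5  142.4] [ 450.2 -328.1  118.8]
side handle 77 [ 471.7 -226.5  130. ] [ 481.7 -195.3  135.2] [ 463.8 -264.9  119.1]
```

```bash
cat >> h.py <<'E'
def pose():
    s=robot.get_state(); return np.array(s["eef_pos"]),R.from_euler('xyz',s["ee_rot"]),s
def plan(p1,R1,n=None,p0=None,R0=None,g=0,dec=1):
    if p0 is None: p0,R0,_=pose()
    p1=np.array(p1,float); rv=(R0.inv()*R1).as_rotvec(degrees=True)
    if n is None: n=int(max(np.ceil(np.linalg.norm(p1-p0)/40),np.ceil(np.linalg.norm(rv)/7),1))
    p=p0.copy();Rc=R0; out=[]
    for i in range(n):
        # interpolate
        Rt=R0*R.from_rotvec(rv*(i+1)/n,degrees=True); pt=p0+(p1-p0)*(i+1)/n
        sh=Rc.inv().apply(pt-p).round(dec); t=(Rc.inv()*Rt).as_rotvec(degrees=True).round(dec)
        p=p+Rc.apply(sh); Rc=Rc*R.from_rotvec(t,degrees=True); out.append([float(v) for v in sh]+[float(v) for v in t]+[g])
    print("from",p0.round(1),"to",p1,"rows",n)
    for i in range(0,n,5): print(str(out[i:i+5]).replace(' ','').replace('.0,',',').replace('-0,','0,'))
    return p,Rc
down=lambda yaw:R.from_euler('xyz',[np.pi,0,yaw])
E
python3 - <<'E'
from h import *
c=robot.calibration('wrist'); p,r,s=pose()
print('cam in tool',r.inv().apply(np.array(c['position'])-p).round(1)); print((r.inv().as_matrix()@rot(c)).round(2),c['camera_matrix'][0])
plan((440,-310,300),down(1.646))
E
```

```text
cam in tool [  79.3   -0.  -162.3]
[[ 0.    0.96  0.28]
 [ 1.   -0.   -0.  ]
 [-0.    0.28 -0.96]] [283.03332029   0.         319.66787083]
from [253.4 570.8 222. ] to [ 440. -310.  300.] rows 23
[[-23,-31.7,-3.3,0,0,2.7,0],[-24.4,-30.6,-3.4,0,0,2.7,0],[-25.8,-29.4,-3.3,0,0,2.7,0],[-27.2,-28.2,-3.4,0,0,2.6,0],[-28.5,-26.9,-3.3,0,0,2.7,0]]
[[-29.6,-25.5,-3.4,0,0,2.7,0],[-30.9,-24.1,-3.3,0,0,2.7,0],[-31.9,-22.7,-3.4,0,0,2.7,0],[-33,-21.1,-3.3,0,0,2.7,0],[-33.9,-19.5,-3.4,0,0,2.7,0]]
[[-34.9,-17.9,-3.3,0,0,2.6,0],[-35.6,-16.3,-3.4,0,0,2.7,0],[-36.3,-14.6,-3.3,0,0,2.7,0],[-37,-12.9,-3.4,0,0,2.7,0],[-37.5,-11.1,-3.3,0,0,2.7,0]]
[[-38,-9.3,-3.4,0,0,2.7,0],[-38.4,-7.6,-3.3,0,0,2.6,0],[-38.7,-5.7,-3.4,0,0.1,2.7,0],[-39,-4,-3.4,0,0,2.7,0],[-39.1,-2.1,-3.4,0,0,2.7,0]]
[[-39.1,-0.3,-3.4,-0.1,0,2.7,0],[-39.1,1.6,-3.4,0,0,2.7,0],[-39,3.4,-3.4,0,0,2.7,0]]
```

move_arm(
  plan=[
    [[-23, -31.7, -3.4, 0, 0, 0, 0], [-23, -31.7, -3.4, 0, 0, 0, 0], [-23, -31.7, -3.4, 0, 0, 0, 0], [-23, -31.7, -3.4, 0, 0, 0, 0], [-23, -31.7, -3.4, 0, 0, 0, 0]],
  ],
)

```text
time_s: 0.52
eef_pos: [294.1, 377.8, 239.4]
ee_rot: [-3.141, -0.0, 2.724]
contact_force: [0.9, -0.2, 0.8]
grip_width: 87.9
gripper_force: 0.0
```

move_arm(
  plan=[
    [[-23, -31.7, -3.4, 0, 0, 0, 0], [-23, -31.7, -3.4, 0, 0, 0, 0], [-23, -31.7, -3.4, 0, 0, 0, 0], [-23, -31.7, -3.4, 0, 0, 0, 0], [-23, -31.7, -3.4, 0, 0, 0, 0]],
  ],
)

```text
time_s: 0.93
eef_pos: [334.8, 186.4, 256.7]
ee_rot: [-3.141, -0.0, 2.724]
contact_force: [0.9, 0.3, -0.5]
grip_width: 87.7
gripper_force: 0.0
```

move_arm(
  plan=[
    [[-23, -31.7, -3.4, 0, 0, 0, 0], [-23, -31.7, -3.4, 0, 0, 0, 0], [-23, -31.7, -3.4, 0, 0, 0, 0], [-23, -31.7, -3.4, 0, 0, 0, 0], [-23, -31.7, -3.4, 0, 0, 0, 0]],
  ],
)

```text
time_s: 1.35
eef_pos: [375.7, -5.2, 273.9]
ee_rot: [3.141, 0.0, 2.724]
contact_force: [0.5, -0.5, 1.0]
grip_width: 87.4
gripper_force: 0.0
```

move_arm(
  plan=[
    [[-23, -31.7, -3.4, 0, 0, 0, 0], [-23, -31.7, -3.4, 0, 0, 0, 0], [-23, -31.7, -3.4, 0, 0, 0, 0], [-23, -31.7, -3.4, 0, 0, 0, 0], [-23, -31.7, -3.4, 0, 0, 0, 0]],
  ],
)

```text
time_s: 1.77
eef_pos: [416.4, -196.9, 290.7]
ee_rot: [3.141, -0.0, 2.723]
contact_force: [1.0, 0.9, 0.1]
grip_width: 88.0
gripper_force: 0.0
```

move_arm(
  plan=[
    [[-23, -31.7, -3.4, 0, 0, 0, 0], [-23, -31.7, -3.4, 0, 0, 0, 0], [-23, -31.7, -3.4, 0, 0, 0, 0], [0, 0, 0, 0, 0, 6.9, 0], [0, 0, 0, 0, 0, 6.9, 0]],
  ],
)

```text
time_s: 2.18
eef_pos: [441.1, -311.9, 300.3]
ee_rot: [-3.141, -0.001, 2.475]
contact_force: [-0.3, 0.8, 0.3]
grip_width: 87.7
gripper_force: 0.0
```

move_arm(
  plan=[
    [[0, 0, 0, 0, 0, 6.9, 0], [0, 0, 0, 0, 0, 6.9, 0], [0, 0, 0, 0, 0, 6.9, 0], [0, 0, 0, 0, 0, 6.9, 0], [0, 0, 0, 0, 0, 6.9, 0]],
  ],
)

```text
time_s: 2.6
eef_pos: [441.0, -309.6, 300.4]
ee_rot: [-3.141, -0.001, 1.875]
contact_force: [-0.7, 0.2, -0.4]
grip_width: 87.7
gripper_force: 0.0
```

move_arm(
  plan=[
    [[0, 0, 0, 0, 0, 6.9, 0], [0, 0, 0, 0, 0, 6.9, 0], [0, 0, 0, 0, 0, 0, 0], [0, 0, 0, 0, 0, 0, 0]],
  ],
)

```text
time_s: 2.93
eef_pos: [441.1, -309.7, 300.6]
ee_rot: [-3.141, -0.0, 1.644]
contact_force: [-1.0, 0.0, 0.4]
grip_width: 88.1
gripper_force: 0.0
```

```bash
python3 - <<'E'
from h import *
c,im,d=cam('wrist'); p,r,s=pose(); print(p,s['ee_rot'],s['time_s'],s['contact_force'])
np.savez('w1.npz',im=im,d=d,p=c['position'],r=c['rotation']); save('w1.png',im)
E
```

```text
[ 441.08429164 -309.70144949  300.65701863] [-3.14119474e+00 -2.90897352e-04  1.64380835e+00] 2.9833 [-0.01955235  1.01979577 -0.2986965 ]
```

View pics/w1.png

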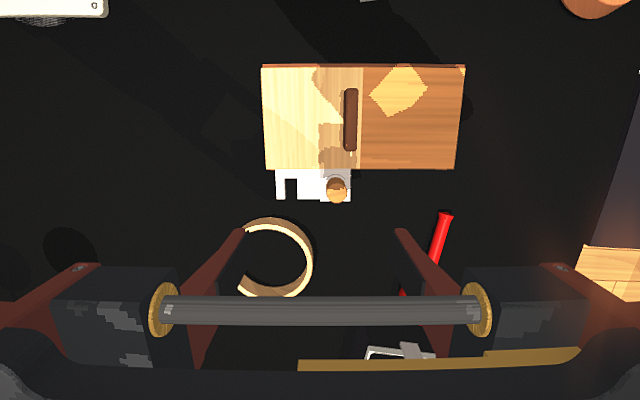

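```bash
python3 - <<'E'
from h import *
z=np.load('w1.npz'); c=robot.calibration('wrist'); c['position']=z['p'];c['rotation']=z['r']
d=z['d'];im=z['im'];W=cloud(c,d); Q=W.reshape(-1,3)
Q2=Q[np.isfinite(Q).all(1)]
b=fit(BX[:1],Q2[(np.abs(Q2[:,1]+235)<100)&(np.abs(Q2[:,0]-490)<170)],(461,-234,.072),crop=lambda L:L[:,2]<91); print('box',b)
roi=np.zeros(d.shape,bool);roi[165:215,255:365]=True
k=roi&(W[...,2]>134); print('knob top',k.sum(),np.nanmean(W[k],0),np.nanmax(W[k],0),np.nanmin(W[k],0))
k=roi&(W[...,2]>112)&(W[...,2]<150); print('knob',k.sum(),(np.nanmax(W[k],0)+np.nanmin(W[k],0))/2,np.nanmax(W[k],0)-np.nanmin(W[k],0))
k=(W[...,2]>120)&(np.abs(W[...,1]+233)<60)&(np.abs(W[...,0]-475)<30); print('handle',k.sum(),np.nanmean(W[k],0),np.nanmax(W[k],0),np.nanmin(W[k],0)); rr=cv2.minAreaRect(W[k][:,:2].astype(np.float32));print(rr)
for v in (182,187,192):
    print(v,[ (u,W[v,u].round(0).tolist()) for u in range(272,310,2)])
for u in (286,290,294): print(u,[ (v,W[v,u].round(0).tolist()) for v in range(166,206,3)])
E
```

```text
box (array([ 4.59102467e+02, -2.34043291e+02,  9.46600198e-02]), np.int64(9441), np.float64(0.6796436134795113))
knob top 362 [ 459.59917231 -316.66833531  140.42451457] [ 471.97281776 -305.07239396  142.73715712] [ 447.66586712 -330.29315517  134.30990662]
knob 434 [ 459.5171043  -317.58730879  127.39043639] [24.91142691 25.41169276 30.69344146]
handle 27061 [ 480.61812613 -279.12211971  400.2195901 ] [ 504.99966492 -199.29431723  425.03948753] [ 445.00232239 -292.98571254  120.11703196]
((476.8905334472656, -246.1029052734375), (92.91973876953125, 60.173274993896484), 87.05496215820312)
182 [(272, [362.0, -344.0, 1.0]), (274, [365.0, -344.0, 1.0]), (276, [381.0, -323.0, 86.0]), (278, [384.0, -323.0, 88.0]), (280, [386.0, -323.0, 87.0]), (282, [389.0, -322.0, 87.0]), (284, [391.0, -324.0, 81.0]), (286, [385.0, -343.0, -0.0]), (288, [389.0, -343.0, -1.0]), (290, [392.0, -342.0, 1.0]), (292, [395.0, -342.0, -0.0]), (294, [399.0, -342.0, -0.0]), (296, [402.0, -342.0, 0.0]), (298, [411.0, -321.0, 88.0]), (300, [414.0, -320.0, 88.0]), (302, [416.0, -320.0, 87.0]), (304, [419.0, -320.0, 8
[... 1756 characters left out ...]
, [nan, nan, nan]), (181, [392.0, -340.0, 1.0]), (184, [392.0, -345.0, 2.0]), (187, [392.0, -351.0, -1.0]), (190, [393.0, -356.0, -0.0]), (193, [393.0, -362.0, 0.0]), (196, [393.0, -367.0, 0.0]), (199, [393.0, -372.0, 0.0]), (202, [394.0, -377.0, 0.0]), (205, [394.0, -383.0, -0.0])]
294 [(166, [405.0, -297.0, 99.0]), (169, [405.0, -303.0, 89.0]), (172, [405.0, -307.0, 87.0]), (175, [405.0, -311.0, 89.0]), (178, [398.0, -335.0, 0.0]), (181, [399.0, -340.0, 1.0]), (184, [399.0, -345.0, 1.0]), (187, [399.0, -351.0, 0.0]), (190, [400.0, -356.0, 1.0]), (193, [400.0, -361.0, 0.0]), (196, [400.0, -366.0, 0.0]), (199, [400.0, -372.0, -1.0]), (202, [400.0, -377.0, 0.0]), (205, [401.0, -383.0, -1.0])]
```

move_arm(
  plan=[
    [[-1.8, 3.6, 38.5, 0, 0, -0.9, 0], [-1.8, 3.6, 38.5, 0, 0, 0, 0], [-1.8, 3.6, 38.5, 0, 0, 0, 0], [-1.8, 3.6, 38.5, 0, 0, 0, 0], [-1.8, 3.6, 38.5, 0, 0, 0, 0]],
  ],
)

```text
time_s: 3.4
eef_pos: [460.1, -317.3, 106.9]
ee_rot: [3.141, 0.001, 1.659]
contact_force: [0.3, 0.2, 0.5]
grip_width: 88.0
gripper_force: 0.0
```

move_arm(
  plan=[
    [[0, 0, 0, 0, 0, 0, 0], [0, 0, 0, 0, 0, 0, 0.5], [0, 0, 0, 0, 0, 0, 0.7], [0, 0, 0, 0, 0, 0, 1], [0, 0, 0, 0, 0, 0, 1]],
  ],
)

```text
time_s: 3.82
eef_pos: [461.2, -318.3, 111.1]
ee_rot: [3.138, 0.003, 1.656]
contact_force: [-0.8, -0.2, 0.9]
grip_width: 64.4
gripper_force: 0.0
```

move_arm(
  plan=[
    [[0, 0, 0, 0, 0, 0, 1], [0, 0, 0, 0, 0, 0, 1], [0, 0, 0, 0, 0, 0, 1], [0, 0, 0, 0, 0, 0, 1]],
  ],
)

```text
time_s: 4.15
eef_pos: [460.0, -317.4, 108.9]
ee_rot: [3.141, 0.0, 1.656]
contact_force: [0.2, 0.4, -0.4]
grip_width: 37.9
gripper_force: 0.0
```

move_arm(
  plan=[
    [[0, 0, 0, 0, 0, 0, 1], [0, 0, 0, 0, 0, 0, 1], [0, 0, 0, 0, 0, 0, 1], [0, 0, 0, 0, 0, 0, 1], [0, 0, 0, 0, 0, 0, 1]],
  ],
)

```text
time_s: 4.57
eef_pos: [460.0, -317.3, 108.4]
ee_rot: [3.142, 0.0, 1.656]
contact_force: [-1.2, 0.4, 2.2]
grip_width: 25.5
gripper_force: 30.0
```

move_arm(
  plan=[
    [[0, 0, -8, 0, 0, 0, 1], [0, 0, -8, 0, 0, 0, 1], [0, 0, -8, 0, 0, 0, 1], [0, 0, -8, 0, 0, 0, 1], [0, 0, -8, 0, 0, 0, 1]],
  ],
)

```text
time_s: 4.98
eef_pos: [459.9, -317.4, 149.5]
ee_rot: [3.141, 0.0, 1.656]
contact_force: [-0.5, 0.1, -1.1]
grip_width: 25.0
gripper_force: 30.0
```

move_arm(
  plan=[
    [[0, 0, -10, 0, 0, 0, 1], [0, 0, -10, 0, 0, 0, 1], [0, 0, -10, 0, 0, 0, 1], [0, 0, -10, 0, 0, 0, 1], [0, 0, 0, 0, 0, 0, 1]],
  ],
)

```text
time_s: 5.4
eef_pos: [461.0, -318.1, 190.9]
ee_rot: [3.139, 0.002, 1.656]
contact_force: [-0.1, -0.2, -0.7]
grip_width: 25.6
gripper_force: 30.0
```

```bash
python3 - <<'E'
from h import *
c,im,d=cam('wrist'); p,r,s=pose(); print(p,s['ee_rot'],s['grip_width'])
np.savez('w2.npz',im=im,d=d,p=c['position'],r=c['rotation']); save('w2.png',im)
W=cloud(c,d); print(W[330:400:10,316:328:4].round(0).tolist())
E
```

```text
[ 460.56608901 -317.77753707  189.80897523] [3.13965094e+00 1.69899639e-03 1.65565914e+00] 25.388657706991363
[[[475.0, -554.0, 0.0], [481.0, -553.0, 0.0], [487.0, -552.0, 0.0]], [[476.0, -573.0, 0.0], [483.0, -573.0, -0.0], [489.0, -573.0, -1.0]], [[478.0, -593.0, 0.0], [484.0, -593.0, -0.0], [490.0, -592.0, -0.0]], [[457.0, -298.0, 297.0], [458.0, -298.0, 298.0], [459.0, -298.0, 297.0]], [[457.0, -298.0, 301.0], [458.0, -300.0, 299.0], [459.0, -298.0, 301.0]], [[457.0, -295.0, 306.0], [458.0, -294.0, 307.0], [458.0, -294.0, 307.0]], [[457.0, -295.0, 309.0], [458.0, -295.0, 308.0], [458.0, -295.0, 308.0]]]
```

View pics/w2.png

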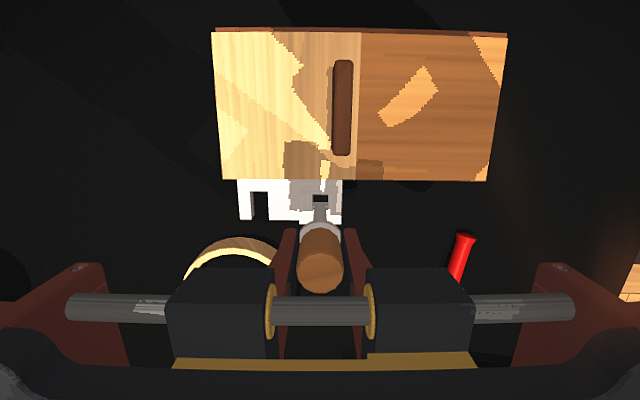

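```bash
python3 - <<'E'
from h import *
z=np.load('w2.npz'); c=robot.calibration('wrist'); c['position']=z['p'];c['rotation']=z['r']
d=z['d'];W=cloud(c,d); Q2=W.reshape(-1,3);Q2=Q2[np.isfinite(Q2).all(1)]
b=fit(BX[:1],Q2[(np.abs(Q2[:,1]+235)<100)&(np.abs(Q2[:,0]-490)<170)&(Q2[:,2]<95)],(460,-234,.09),crop=lambda L:L[:,2]<91); print('box',b)
x,y,a=b[0]
k=(np.abs(W[...,2]-88)<5); L=np.full(W.shape,np.nan); dx=W[...,0]-x;dy=W[...,1]-y
lx=dx*np.cos(a)+dy*np.sin(a);ly=-dx*np.sin(a)+dy*np.cos(a)
for v in range(195,218,4):
    r=[(u,lx[v,u].round(1),ly[v,u].round(1)) for u in range(236,285) if k[v,u]]
    u=[t[0] for t in r]; g=[i for i in range(len(u)-1) if u[i+1]-u[i]>4]
    print(v,[(r[i],r[i+1]) for i in g])
for u in range(254,268,3):
    m=[(ly[v,u].round(1)) for v in range(184,222) if k[v,u]]; print('closed end',u,min(m))
h=[(W[v,u].round(1).tolist()) for v in (75,107,140) for u in (343,)]; print(h)
k=(W[...,2]>120)&(W[...,2]<145)&(np.abs(ly)<45); print('handle loc',np.median(lx[k]),lx[k].min(),lx[k].max(),ly[k].min(),ly[k].max(),W[k][:,2].max())
E
```

```text
box (array([ 4.61666487e+02, -2.37419879e+02,  1.36727154e-01]), np.int64(19067), np.float64(0.6428675040543755))
195 [((250, np.float64(-81.5), np.float64(-73.7)), (268, np.float64(-62.6), np.float64(-73.3)))]
199 [((250, np.float64(-81.9), np.float64(-77.8)), (268, np.float64(-63.3), np.float64(-77.7)))]
203 [((250, np.float64(-81.9), np.float64(-81.3)), (268, np.float64(-63.3), np.float64(-81.3)))]
207 [((250, np.float64(-81.8), np.float64(-84.8)), (268, np.float64(-63.9), np.float64(-85.6)))]
211 [((251, np.float64(-82.3), np.float64(-90.2)), (269, np.float64(-63.4), np.float64(-89.9)))]
215 [((251, np.float64(-82.8), np.float64(-94.4)), (269, np.float64(-63.6), np.float64(-93.6)))]
closed end 254 -67.5
closed end 257 -67.9
closed end 260 -68.0
closed end 263 -68.1
closed end 266 -68.3
[[467.8, -210.1, 131.6], [470.0, -232.5, 133.2], [472.6, -256.7, 132.5]]
handle loc 8.115591282414504 -0.45570921443363277 17.39240851028602 -32.41968177747615 36.66757700720096 135.2803228523814
```

move_arm(
  plan=[
    [[-0.2, -15, 0, 0, 0, 0, 1], [-0.2, -15, 0, 0, 0, 0, 1], [-0.2, -15, 0, 0, 0, 0, 1], [0, -15, 0, 0, 0, 0, 1], [0, 0, 0, 0, 0, 0, 1]],
  ],
)

```text
time_s: 5.87
eef_pos: [396.3, -322.5, 187.7]
ee_rot: [-3.139, -0.002, 1.654]
contact_force: [-0.1, -0.2, -0.7]
grip_width: 25.6
gripper_force: 30.0
```

move_arm(
  plan=[
    [[0, 0, 0, 0, 0, 0, 1], [0, 0, 5, 0, 0, 0, 1], [0, 0, 5, 0, 0, 0, 1], [0, 0, 5, 0, 0, 0, 1], [0, 0, 0, 0, 0, 0, 1]],
  ],
)

```text
time_s: 6.28
eef_pos: [399.9, -322.4, 172.0]
ee_rot: [-3.14, -0.001, 1.656]
contact_force: [-0.6, -0.4, -0.9]
grip_width: 25.5
gripper_force: 30.0
```

```bash
python3 - <<'E'
from h import *
c,im,d=cam('wrist'); p,r,s=pose(); print(p,s['ee_rot'],s['grip_width'],s['contact_force'])
save('w3.png',im[150:350,180:460].repeat(2,0).repeat(2,1))
E
```

```text
[ 400.07683827 -322.52781468  172.43541195] [-3.14041158e+00 -1.20531988e-03  1.65610429e+00] 25.483029967345924 [ 0.59955884  0.07914406 -0.91694107]
```

View pics/w3.png

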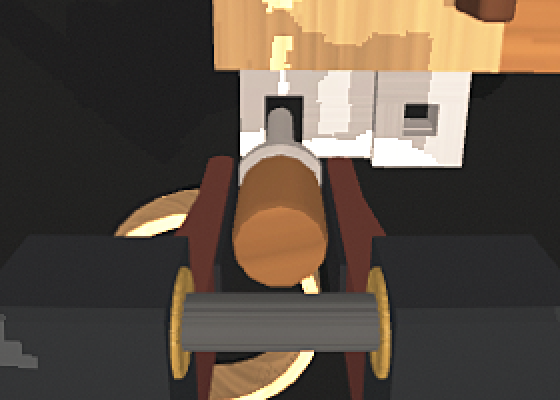

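move_arm(
  plan=[
    [[0, 0.8, 10, 0, 0, 0, 1], [0, 0, 14, 0, 0, 0, 1], [0, 0, 14, 0, 0, 0, 1], [0, 0, 14, 0, 0, 0, 1], [0, 0, 14, 0, 0, 0, 1]],
  ],
)

```text
time_s: 6.75
eef_pos: [401.2, -322.8, 106.2]
ee_rot: [3.141, 0.0, 1.656]
contact_force: [-0.5, -1.1, -0.9]
grip_width: 25.4
gripper_force: 30.0
```

move_arm(
  plan=[
    [[0, 0, 3, 0, 0, 0, 1], [0, 0, 3, 0, 0, 0, 1], [0, 0, 0, 0, 0, 0, 1], [0, 0, 0, 0, 0, 0, 1]],
  ],
)

```text
time_s: 7.08
eef_pos: [401.3, -323.1, 101.7]
ee_rot: [3.141, 0.0, 1.656]
contact_force: [-0.1, 1.2, -0.5]
grip_width: 25.6
gripper_force: 30.0
```

move_arm(
  plan=[
    [[0, 0, 1.5, 0, 0, 0, 1], [0, 0, 1.5, 0, 0, 0, 1], [0, 0, 0, 0, 0, 0, 1]],
  ],
)

```text
time_s: 7.33
eef_pos: [401.1, -323.0, 98.6]
ee_rot: [3.141, 0.0, 1.656]
contact_force: [-0.1, -0.0, -0.5]
grip_width: 25.7
gripper_force: 30.0
```

move_arm(
  plan=[
    [[0, 0, 1, 0, 0, 0, 1], [0, 0, 0.5, 0, 0, 0, 1], [0, 0, 0, 0, 0, 0, 1], [0, 0, 0, 0, 0, 0, 1]],
  ],
)

```text
time_s: 7.67
eef_pos: [401.1, -323.1, 97.4]
ee_rot: [3.141, 0.0, 1.656]
contact_force: [-1.6, 0.6, 5.7]
grip_width: 25.6
gripper_force: 30.0
```

move_arm(
  plan=[
    [[0, 0, 0, 0, 0, 0, 0.5], [0, 0, 0, 0, 0, 0, 0.3], [0, 0, 0, 0, 0, 0, 0.2], [0, 0, 0, 0, 0, 0, 0], [0, 0, 0, 0, 0, 0, 0]],
  ],
)

```text
time_s: 8.08
eef_pos: [400.9, -322.9, 96.8]
ee_rot: [-3.142, -0.0, 1.656]
contact_force: [-1.0, -0.8, -0.4]
grip_width: 55.0
gripper_force: 0.0
```

move_arm(
  plan=[
    [[0, 0, -10, 0, 0, 0, 0], [0, 0, -20, 0, 0, 0, 0], [0, 0, -30, 0, 0, 0, 0], [0, 0, -30, 0, 0, 0, 0], [0, 0, 0, 0, 0, 0, 0]],
  ],
)

```text
time_s: 8.5
eef_pos: [403.5, -325.0, 192.6]
ee_rot: [3.135, 0.006, 1.656]
contact_force: [2.2, -0.9, 0.4]
grip_width: 86.4
gripper_force: 0.0
```

move_arm(
  plan=[
    [[20.7, 19, 0, 0, 0, 0, 0], [20.7, 19, 0, 0, 0, 0, 0], [20.7, 19, 0, 0, 0, 0, 0], [20.7, 19.3, 0, 0, 0, 0, 0], [0, 0, 0, 0, 0, 0, 0]],
  ],
)

```text
time_s: 8.92
eef_pos: [472.2, -231.2, 187.2]
ee_rot: [3.14, -0.0, 1.658]
contact_force: [0.3, 1.6, -0.2]
grip_width: 87.9
gripper_force: 0.0
```

```bash
python3 - <<'E'
from h import *
c,im,d=cam('wrist'); p,r,s=pose(); print(p,s['ee_rot'],s['grip_width'],s['contact_force'])
W=cloud(c,d); k=(W[...,2]>122)&(W[...,2]<140)&(np.abs(W[...,1]+235)<45)&(np.abs(W[...,0]-470)<25)
print(k.sum(),(W[k].max(0)+W[k].min(0))/2,W[k].mean(0),cv2.minAreaRect(W[k][:,:2].astype(np.float32)))
c2,im2,d2=cam('scene'); save('s1.png',im2[180:290,180:320].repeat(4,0).repeat(4,1))
E
```

```text
[ 471.00058758 -232.42803893  187.08902289] [3.14121714e+00 9.41112099e-05 1.65895984e+00] 87.90333555608098 [-0.46768231 -0.48242852  0.26611459]
1363 [ 469.66200071 -233.44658434  128.79032438] [ 469.50756347 -230.90051268  132.63887701] ((469.8674621582031, -233.64239501953125), (13.426334381103516, 69.7862777709961), 4.663834095001221)
```

View pics/s1.png

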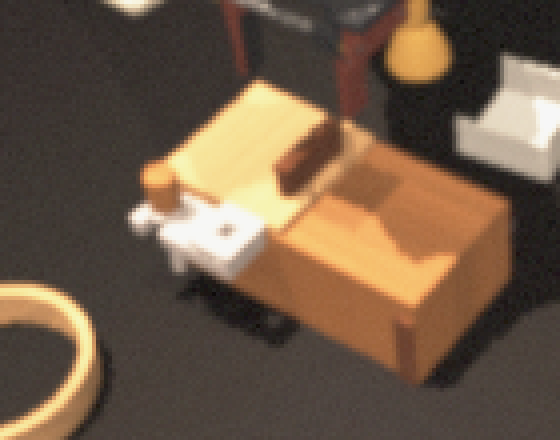

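move_arm(
  plan=[
    [[0, -1, 20, 0, 0, 0, 0], [0, 0, 20, 0, 0, 0, 0], [0, 0, 20, 0, 0, 0, 0], [0, 0, 20, 0, 0, 0, 0], [0, 0, 2, 0, 0, 0, 1]],
  ],
)

```text
time_s: 9.43
eef_pos: [466.2, -233.9, 102.1]
ee_rot: [-3.137, -0.003, 1.654]
contact_force: [-0.9, -0.1, 0.9]
grip_width: 84.1
gripper_force: 0.0
```

move_arm(
  plan=[
    [[0, 0, 0, 0, 0, 0, 1], [0, 0, 0, 0, 0, 0, 1], [0, 0, 0, 0, 0, 0, 1], [0, 0, 0, 0, 0, 0, 1], [0, 0, 0, 0, 0, 0, 1]],
  ],
)

```text
time_s: 9.85
eef_pos: [469.5, -234.4, 105.9]
ee_rot: [3.14, 0.001, 1.656]
contact_force: [0.2, -0.0, 0.6]
grip_width: 51.5
gripper_force: 0.0
```

move_arm(
  plan=[
    [[0, 0, 0, 0, 0, 0, 1], [0, 0, 0, 0, 0, 0, 1], [0, 0, 0, 0, 0, 0, 1], [0, 0, 0, 0, 0, 0, 1], [0, 0, 0, 0, 0, 0, 1]],
  ],
)

```text
time_s: 10.27
eef_pos: [469.0, -234.0, 104.9]
ee_rot: [3.141, 0.0, 1.656]
contact_force: [5.3, 0.9, -0.3]
grip_width: 18.1
gripper_force: 5.2
```

move_arm(
  plan=[
    [[0, 4, 0, 0, 0, 0, 1], [0, 6, 0, 0, 0, 0, 1], [0, 10, 0, 0, 0, 0, 1], [0, 10, 0, 0, 0, 0, 1], [0, 10, 0, 0, 0, 0, 1]],
  ],
)

```text
time_s: 10.68
eef_pos: [510.0, -230.8, 105.0]
ee_rot: [3.141, 0.0, 1.656]
contact_force: [-2.4, -3.8, 2.6]
grip_width: 13.7
gripper_force: 30.0
```

move_arm(
  plan=[
    [[0, 10, 0, 0, 0, 0, 1], [0, 10, 0, 0, 0, 0, 1], [0, 10, 0, 0, 0, 0, 1], [0, 10, 0, 0, 0, 0, 1], [0, 10, 0, 0, 0, 0, 1]],
  ],
)

```text
time_s: 11.1
eef_pos: [560.1, -226.9, 105.0]
ee_rot: [3.141, 0.001, 1.656]
contact_force: [-1.6, -6.5, 0.7]
grip_width: 13.6
gripper_force: 30.0
```

move_arm(
  plan=[
    [[0, 10, 0, 0, 0, 0, 1], [0, 8, 0, 0, 0, 0, 1], [0, 6, 0, 0, 0, 0, 1], [0, 3, 0, 0, 0, 0, 1], [0, 0, 0, 0, 0, 0, 1]],
  ],
)

```text
time_s: 11.52
eef_pos: [587.8, -224.8, 105.0]
ee_rot: [3.139, 0.002, 1.656]
contact_force: [2.5, -5.3, -1.1]
grip_width: 14.1
gripper_force: 30.0
```

move_arm(
  plan=[
    [[0, 2, 0, 0, 0, 0, 1], [0, 2, 0, 0, 0, 0, 1], [0, 0, 0, 0, 0, 0, 1]],
  ],
)

```text
time_s: 11.77
eef_pos: [590.8, -224.6, 105.0]
ee_rot: [3.141, 0.002, 1.656]
contact_force: [-1.2, -6.1, 1.6]
grip_width: 13.9
gripper_force: 30.0
```

move_arm(
  plan=[
    [[0, 2, 0, 0, 0, 0, 1], [0, 0, 0, 0, 0, 0, 1]],
  ],
)

```text
time_s: 11.93
eef_pos: [590.8, -224.5, 104.9]
ee_rot: [-3.138, 0.001, 1.656]
contact_force: [-9.4, -8.1, 6.3]
grip_width: 14.1
gripper_force: 30.0
```

move_arm(
  plan=[
    [[0, -1.5, 0, 0, 0, 0, 0.6], [0, 0, 0, 0, 0, 0, 0], [0, 0, 0, 0, 0, 0, 0], [0, 0, 0, 0, 0, 0, 0], [0, 0, 0, 0, 0, 0, 0]],
  ],
)

```text
time_s: 12.35
eef_pos: [590.4, -223.3, 104.7]
ee_rot: [3.142, -0.0, 1.656]
contact_force: [-0.6, 0.7, 0.5]
grip_width: 43.7
gripper_force: 0.0
```

move_arm(
  plan=[
    [[0, 0, -20, 0, 0, 0, 0], [0, 0, -40, 0, 0, 0, 0], [0, 0, -40, 0, 0, 0, 0], [0, 0, -40, 0, 0, 0, 0], [37, 0, 0, 0, 0, 0, 0]],
  ],
)

```text
time_s: 12.77
eef_pos: [592.0, -192.0, 253.7]
ee_rot: [3.128, 0.008, 1.652]
contact_force: [2.5, 1.1, 0.5]
grip_width: 76.8
gripper_force: 0.0
```

move_arm(
  plan=[
    [[37, 0, 0, 0, 0, 0, 0], [37, 0, 0, 0, 0, 0, 0], [37, 0, 0, 0, 0, 0, 0], [37, 0, 0, 0, 0, 0, 0], [37, 0, 0, 0, 0, 0, 0]],
  ],
)

```text
time_s: 13.18
eef_pos: [570.9, -0.7, 245.0]
ee_rot: [3.141, -0.0, 1.656]
contact_force: [0.4, -0.3, 0.7]
grip_width: 87.9
gripper_force: 0.0
```

move_arm(
  plan=[
    [[0, 0, 0, 0, 0, 6.95, 0], [0, 0, 0, 0, 0, 6.95, 0], [0, 0, 0, 0, 0, 6.95, 0], [0, 0, 0, 0, 0, 6.95, 0], [0, 0, 0, 0, 0, 6.95, 0]],
  ],
)

```text
time_s: 13.6
eef_pos: [571.3, -2.0, 244.9]
ee_rot: [-3.142, -0.0, 1.044]
contact_force: [-0.5, -0.1, -0.0]
grip_width: 87.9
gripper_force: 0.0
```

move_arm(
  plan=[
    [[0, 0, 0, 0, 0, 6.95, 0], [0, 0, 0, 0, 0, 6.95, 0], [0, 0, 0, 0, 0, 6.95, 0], [0, 0, 0, 0, 0, 6.95, 0], [0, 0, 0, 0, 0, 6.95, 0]],
  ],
)

```text
time_s: 14.02
eef_pos: [571.3, -2.3, 244.9]
ee_rot: [-3.142, -0.0, 0.437]
contact_force: [-0.3, -0.4, -0.4]
grip_width: 87.3
gripper_force: 0.0
```

move_arm(
  plan=[
    [[0, 0, 0, 0, 0, 6.95, 0], [0, 0, 0, 0, 0, 6.95, 0], [0, 0, 0, 0, 0, 0, 0], [0, 0, 0, 0, 0, 0, 0]],
  ],
)

```text
time_s: 14.35
eef_pos: [571.3, -2.3, 244.9]
ee_rot: [-3.141, -0.0, 0.204]
contact_force: [0.1, -1.0, 0.2]
grip_width: 88.1
gripper_force: 0.0
```

```bash
cat >> h.py <<'E'
def clean(c,d):
    Q=cloud(c,d).reshape(-1,3); return Q[np.isfinite(Q).all(1)]
def near(P,c,r): return P[np.linalg.norm(P[:,:2]-np.array(c),axis=1)<r]
E
python3 - <<'E'
from h import *
c,im,d=cam('wrist'); p,r,s=pose(); print(p,s['ee_rot'],s['q'],s['time_s'])
np.savez('w4.npz',im=im,d=d,p=c['position'],r=c['rotation']); save('w4.png',im)
P=clean(c,d); P=P[P[:,2]<110]
print(fit(SC,near(P,(540,-5),130),(516.3,-12.6,3.343)))
k=near(P,(590,3),70); k=k[(k[:,2]>80)]; print(len(k),cv2.minAreaRect(k[:,:2].astype(np.float32)),np.percentile(k[:,2],[5,50,95]))
for n in('side','scene'):
    c,im,d=cam(n); np.savez(n+"1.npz",im=im,d=d); print(n,fit(SC,near(clean(c,d),(540,-5),130),(516.3,-12.6,3.343)))
E
```

```text
[571.2392142   -2.35366282 244.86700276] [-3.14150047e+00 -6.13159359e-07  2.04129292e-01] [-2.50022343e-02  3.19231011e-01  1.73126277e+00  1.01352800e-04
  1.09111921e+00  1.34161803e+00] 14.4
(array([515.15132722, -12.03586035,   3.34268901]), np.int64(3291), np.float64(0.6526030254925657))
1901 ((609.2799072265625, 7.355592727661133), (100.43419647216797, 24.17197036743164), 11.456818580627441) [86.9109047  89.8554277  91.25541138]
side (array([515.34660419, -10.67041871,   3.32914992]), np.int64(860), np.float64(1.192145568613272))
scene (array([518.44462415, -14.68779511,   3.35669814]), np.int64(668), np.float64(1.414595313211659))
```

View pics/w4.png

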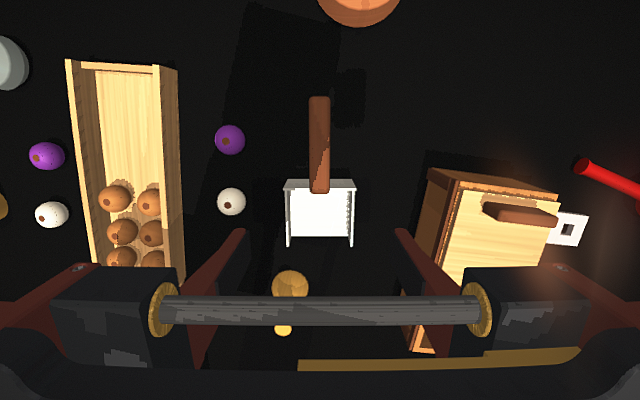

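move_arm(
  plan=[
    [[1.8, -0.3, 37.5, 0, 0, 0, 0], [1.8, -0.3, 37.5, 0, 0, 0, 0], [1.8, -0.4, 37.5, 0, 0, 0, 0], [1.8, -0.4, 37.5, 0, 0, 0, 0], [1.8, -0.4, 37.5, 0, 0, 0, 0]],
  ],
)

```text
time_s: 14.92
eef_pos: [579.9, 1.1, 56.0]
ee_rot: [3.141, -0.001, 0.202]
contact_force: [0.6, 0.3, 0.2]
grip_width: 87.8
gripper_force: 0.0
```

move_arm(
  plan=[
    [[0, 0, 0, 0, 0, 0, 0], [0, 0, 0, 0, 0, 0, 1], [0, 0, 0, 0, 0, 0, 1], [0, 0, 0, 0, 0, 0, 1], [0, 0, 0, 0, 0, 0, 1]],
  ],
)

```text
time_s: 15.33
eef_pos: [581.5, 1.0, 60.1]
ee_rot: [3.141, -0.004, 0.2]
contact_force: [0.0, 0.1, -0.2]
grip_width: 64.2
gripper_force: 0.0
```

move_arm(
  plan=[
    [[0, 0, 0, 0, 0, 0, 1], [0, 0, 0, 0, 0, 0, 1], [0, 0, 0, 0, 0, 0, 1], [0, 0, 0, 0, 0, 0, 1], [0, 0, 0, 0, 0, 0, 1]],
  ],
)

```text
time_s: 15.75
eef_pos: [579.8, 1.0, 57.6]
ee_rot: [3.142, -0.0, 0.2]
contact_force: [-0.2, 0.4, 0.5]
grip_width: 31.3
gripper_force: 0.0
```

move_arm(
  plan=[
    [[0, 0, 0, 0, 0, 0, 1], [0, 0, 0, 0, 0, 0, 1], [0, 0, 0, 0, 0, 0, 1]],
  ],
)

```text
time_s: 16.0
eef_pos: [579.7, 1.0, 57.4]
ee_rot: [3.142, 0.0, 0.2]
contact_force: [0.1, -0.4, 1.2]
grip_width: 23.9
gripper_force: 30.0
```

move_arm(
  plan=[
    [[0, 0, -4, 0, 0, 0, 1], [0, 0, -6, 0, 0, 0, 1], [0, 0, -10, 0, 0, 0, 1], [0, 0, -10, 0, 0, 0, 1], [0, 0, 0, 0, 0, 0, 1]],
  ],
)

```text
time_s: 16.42
eef_pos: [581.3, 1.0, 89.9]
ee_rot: [3.141, -0.004, 0.2]
contact_force: [0.7, 1.0, -2.4]
grip_width: 24.2
gripper_force: 30.0
```

```bash
python3 - <<'E'
from h import *
p,r,s=pose(); print(p,s['ee_rot'],s['grip_width'],s['gripper_force'],s['contact_force'],s['wrist_torque'])
for n in('side','scene'):
    c,im,d=cam(n); P=clean(c,d); np.savez(n+"2.npz",im=im,d=d)
    for z in (0,25,30): print(n,z,fit(SC[:4],near(P,(530,-5),90),(516.3,-12.6,3.343),z=z,crop=lambda L:L[:,2]<60))
E
```

```text
[581.26051706   1.02982427  89.93331887] [ 3.14080532 -0.00373012  0.20003477] 24.212572868796162 29.95806187391281 [ 0.6602316   0.96717624 -2.40392635] [0.02771922 0.05402264 0.02796831]
side 0 (array([507.55098965, -10.32427668,   3.32186562]), np.int64(291), np.float64(2.1302378634224803))
side 25 (array([512.96150005, -10.28595793,   3.32292602]), np.int64(747), np.float64(2.1915243933677884))
side 30 (array([517.02528559, -10.08044322,   3.33674914]), np.int64(635), np.float64(1.3047386996137638))
scene 0 (array([517.29564119, -15.30460382,   3.36838325]), np.int64(183), np.float64(1.762912076376644))
scene 25 (array([520.37073628, -14.41283227,   3.34288829]), np.int64(463), np.float64(1.8178824190330554))
scene 30 (array([520.50268966, -14.12047257,   3.33396947]), np.int64(367), np.float64(1.1658531309074711))
```

```bash
cat >> h.py <<'E'
T=np.array([496.4,256.8,.108])
def tl(P,t=T):
    a=t[2]; D=P[:,:2]-t[:2]; return np.c_[D@np.array([[np.cos(a),-np.sin(a)],[np.sin(a),np.cos(a)]]),P[:,2]]
def tw(l,t=T):
    a=t[2]; return np.array([t[0]+l[0]*np.cos(a)-l[1]*np.sin(a),t[1]+l[0]*np.sin(a)+l[1]*np.cos(a)])
OFF=np.array([-65.9,0,57.4])   # scoop origin in tool
E
python3 - <<'E'
from h import *
z=np.load('w4.npz'); c=robot.calibration('wrist'); c['position']=z['p'];c['rotation']=z['r']
P=clean(c,z['d']); P=P[P[:,2]<80]; print(fit(TR,near(P,(500,255),200),T,crop=lambda L:(L[:,0]>15)&(L[:,0]<162)))
for n in ('side','scene'):
    zz=np.load(n+'2.npz'); C=robot.calibration(n); Q=clean(C,zz['d'])
    L=tl(Q); k=(np.abs(L[:,1])<48)&(L[:,0]<15)&(L[:,0]>-145)&(L[:,2]>36)&(L[:,2]<46); L=L[k].astype(np.float32)
    _,lab,cen=cv2.kmeans(L[:,:2],6,None,(3,100,.1),20,0); print(n,np.bincount(lab.ravel()),cen.round(0).tolist())
p0,r0,s=pose()
p1,R1=plan((581.3,1,150),down(.2),p0=p0,R0=r0,g=1)
q=tw((137.9,0)); plan((q[0],q[1],150),down(.108),p0=p1,R0=R1,g=1)
E
```

```text
(array([5.02512186e+02, 2.57404747e+02, 1.10286644e-01]), np.int64(11515), np.float64(0.6426142338555954))
side [83 90 84 75 76 84] [[-67.0, 23.0], [-16.0, 30.0], [-115.0, -22.0], [-15.0, -27.0], [-64.0, -25.0], [-113.0, 31.0]]
scene [1 2 5 9 4 4] [[-13.0, -39.0], [-26.0, 44.0], [-6.0, 39.0], [-120.0, -36.0], [-105.0, -41.0], [-1.0, 15.0]]
from [580.3   1.   88.4] to [581.3   1.  150. ] rows 2
[[0.6,0.1,-30.8,0,-0.1,0,1],[0.5,0.2,-30.8,0,0,0,1]]
from [581.4   1.  150. ] to [633.49654861 271.6642645  150.        ] rows 7
[[15,-36.4,0,0,0,0.8,1],[14.5,-36.6,0,0,0,0.7,1],[14,-36.8,0,0,0,0.8,1],[13.5,-37,-0.1,0,0,0.7,1],[13.1,-37.2,0,0,0,0.8,1]]
[[12.5,-37.3,0,0,0,0.7,1],[12.1,-37.5,0,0,0,0.8,1]]
```

move_arm(
  plan=[
    [[0.5, 0, -20, 0, 0, 0, 1], [0.5, 0, -20, 0, 0, 0, 1], [0, 0, -20, 0, 0, 0, 1], [8, -18, 0, 0, 0, 0, 1], [14.5, -36.6, 0, 0, 0, 0.8, 1]],
  ],
)

```text
time_s: 16.93
eef_pos: [592.4, 56.9, 148.7]
ee_rot: [3.14, -0.002, 0.182]
contact_force: [1.3, 0.4, -1.7]
grip_width: 24.1
gripper_force: 30.0
```

move_arm(
  plan=[
    [[14.5, -36.7, 0, 0, 0, 0.8, 1], [14, -36.8, 0, 0, 0, 0.8, 1], [13.5, -37, 0, 0, 0, 0.8, 1], [13.1, -37.2, 0, 0, 0, 0.8, 1], [12.5, -37.3, 0, 0, 0, 0.8, 1]],
  ],
)

```text
time_s: 17.35
eef_pos: [629.2, 254.4, 146.9]
ee_rot: [3.141, 0.001, 0.116]
contact_force: [0.4, 0.1, -2.2]
grip_width: 24.0
gripper_force: 30.0
```

move_arm(
  plan=[
    [[12, -37.5, 0, 0, 0, 0.8, 1], [0, 0, 0, 0, 0, 0.4, 1], [0, 0, 0, 0, 0, 0, 1], [0, 0, 0, 0, 0, 0, 1]],
  ],
)

```text
time_s: 17.68
eef_pos: [636.3, 290.9, 146.5]
ee_rot: [3.141, 0.002, 0.096]
contact_force: [0.7, 0.0, -1.3]
grip_width: 23.5
gripper_force: 30.0
```

```bash
cat >> h.py <<'E'
def scoop(names=('side','scene'),seed=OFF,pitch=True,tag=None):
    p,r,s=pose(); S0=np.diag([-1.,-1,1]) # scoop axes in world for tool down yaw0
    Rs0=r*R.from_matrix(np.array([[-1,0,0],[0,1,0],[0,0,-1]]).T)
    print('TCP',p.round(1),np.array(s['ee_rot']).round(3),'F',s['contact_force'].round(1),'g',round(s['grip_width'],1),'t',s['time_s'])
    for n in names:
        c,im,d=cam(n); P=clean(c,d)
        if tag: np.savez(f'{n}{tag}.npz',im=im,d=d,p=c['position'],r=c['rotation'])
        o0=p+r.apply(seed); P=P[np.linalg.norm(P-o0,axis=1)<160]
        P=P[np.linalg.norm(P-(p+r.apply([0,0,-60])),axis=1)>75]
        x=np.r_[o0,0,0,0]
        f=lambda x,Q: (Rs0*R.from_rotvec(x[3:])).inv().apply(Q-x[:3])
        for m in (20,10,6,6):
            L=f(x,P); k=(np.abs(sdf(SC,L))<m)&(L[:,0]>-160)
            x=least_squares(lambda y:sdf(SC,f(y,P[k])),x,loss='soft_l1',f_scale=1.5,x_scale=[1,1,1,.01,.01,.01]).x
        print(n,'off in tool',r.inv().apply(x[:3]-p).round(1),'rot(scoop axes deg)',np.degrees(x[3:]).round(1),k.sum(),np.abs(sdf(SC,f(x,P[k]))).mean().round(2),'world',x[:3].round(1))
E
python3 - <<'E'
from h import *
scoop(('side','scene','wrist'),tag='3')
z=np.load('wrist3.npz'); save('w5.png',z['im'])
c=robot.calibration('wrist'); P=clean(c,z['d']); P=P[P[:,2]<60]; print(fit(TR,near(P,(500,255),250),T,crop=lambda L:(L[:,0]<162)&(np.abs(L[:,1])>50)))
E
```

```text
TCP [636.3 290.9 146.5] [3.141e+00 2.000e-03 9.600e-02] F [ 0.7  0.  -1.3] g 23.5 t 17.6833
side off in tool [-71.5  -1.1  58. ] rot(scoop axes deg) [ 0.4 -0.3 -0.2] 1518 0.69 world [564.9 285.   88.6]
scene off in tool [-62.3   2.6  57.7] rot(scoop axes deg) [-0.6  0.9  0.8] 498 1.12 world [574.4 282.2  88.9]
wrist off in tool [-65.6   0.1  56.4] rot(scoop axes deg) [-0.2 -0.2  0. ] 1306 0.34 world [570.8 284.4  90.2]
(array([5.03263751e+02, 2.57254285e+02, 1.11049039e-01]), np.int64(2909), np.float64(0.4337969671724151))
```

View pics/w5.png

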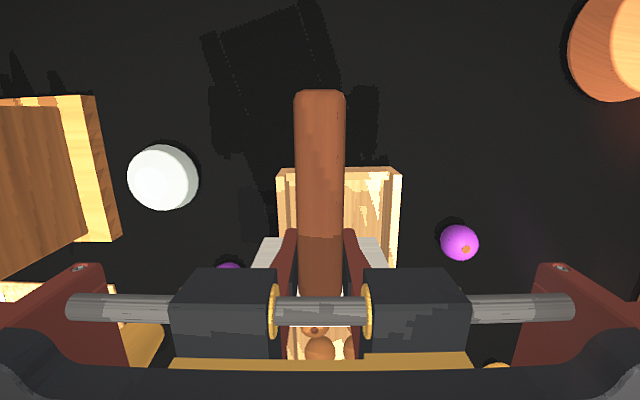

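move_arm(
  plan=[
    [[0.5, 9, 0, 0, 0, -0.9, 1], [0.5, 9.5, 0, 0, 0, 0, 1], [0, 0, 0, 0, 0, 0, 1], [0, 0, 20, 0, 0, 0, 1], [0, 0, 0, 0, 0, 0, 1]],
  ],
)

```text
time_s: 18.25
eef_pos: [638.5, 271.3, 124.9]
ee_rot: [3.141, 0.004, 0.109]
contact_force: [-1.2, -0.0, -2.9]
grip_width: 24.0
gripper_force: 30.0
```

```bash
python3 - <<'E'
from h import *
p,r,s=pose(); print(p,s['ee_rot'])
t=np.array([502,257.3,.111])
c,im,d=cam('wrist'); P=clean(c,d)
L=tl(P,t); 
k=(np.abs(L[:,1])<40)&(L[:,2]>14)&(L[:,2]<26)&(np.abs(L[:,0]-152)<15); print('far inner',k.sum(),np.percentile(L[k][:,0],[10,50,90]))
k=(np.abs(L[:,1])<40)&(np.abs(L[:,2]-30)<3)&(np.abs(L[:,0]-155)<20); print('far top',k.sum(),np.percentile(L[k][:,0],[2,50,98]))
for sg in(1,-1):
    k=(np.abs(L[:,2]-46)<3)&(np.abs(L[:,1]*sg-56)<12)&(L[:,0]>60)&(L[:,0]<160); print('wall',sg,k.sum(),np.percentile(L[k][:,1],[2,50,98]))
    for a in (60,110):
        q=k&(np.abs(L[:,0]-a-15)<25); print(a,np.median(L[q][:,1]))
k=(np.abs(L[:,1])<45)&(L[:,0]>125)&(L[:,0]<145); print('floor z',np.median(L[k][:,2]))
E
```

```text
[638.54698318 271.31871346 124.90112361] [3.14059129 0.00382915 0.10914934]
far inner 84 [158.82657562 158.98640581 159.15084928]
far top 323 [151.68776827 155.61847226 159.04651413]
wall 1 640 [52.07492251 56.15251071 60.08301374]
60 58.432384504384416
110 55.903634980377234
wall -1 618 [-59.98946681 -56.04141589 -51.963327  ]
60 -58.77406332480254
110 -55.84474354861547
floor z 157.61353762914788
```

move_arm(
  plan=[
    [[0, -1, 12, 0, 0, 0, 1], [0, 0, 14, 0, 0, 0, 1], [0, 0, 14, 0, 0, 0, 1], [0, 0, 14, 0, 0, 0, 1], [0, 0, 0, 0, 0, 0, 1]],
  ],
)

```text
time_s: 18.72
eef_pos: [637.4, 273.1, 69.1]
ee_rot: [3.14, 0.006, 0.111]
contact_force: [-0.2, -0.2, -2.5]
grip_width: 23.9
gripper_force: 30.0
```

move_arm(
  plan=[
    [[0, 0, 2, 0, 0, 0, 1], [0, 0, 2, 0, 0, 0, 1], [0, 0, 0, 0, 0, 0, 1], [0, 0, 0, 0, 0, 0, 1]],
  ],
)

```text
time_s: 19.05
eef_pos: [640.3, 274.1, 69.9]
ee_rot: [-3.141, -0.001, 0.111]
contact_force: [0.9, -0.2, -3.0]
grip_width: 23.6
gripper_force: 30.0
```

move_arm(
  plan=[
    [[0, 0, 1, 0, 0, 0, 1], [0, 0, 1, 0, 0, 0, 1], [0, 0, 0, 0, 0, 0, 1], [0, 0, 0, 0, 0, 0, 1]],
  ],
)

```text
time_s: 19.38
eef_pos: [639.9, 273.9, 67.5]
ee_rot: [-3.142, -0.0, 0.111]
contact_force: [-0.5, -0.8, -2.6]
grip_width: 24.2
gripper_force: 30.0
```

move_arm(
  plan=[
    [[0, 0.5, 1.5, 0, 0, 0, 1], [0, 0, 1.5, 0, 0, 0, 1], [0, 0, 0, 0, 0, 0, 1], [0, 0, 0, 0, 0, 0, 1]],
  ],
)

```text
time_s: 19.72
eef_pos: [639.8, 273.3, 64.1]
ee_rot: [3.141, 0.0, 0.111]
contact_force: [0.0, -0.6, -1.9]
grip_width: 24.2
gripper_force: 30.0
```

move_arm(
  plan=[
    [[0, 0, 1, 0, 0, 0, 1], [0, 0, 0, 0, 0, 0, 1], [0, 0, 0, 0, 0, 0, 1]],
  ],
)

```text
time_s: 19.97
eef_pos: [640.1, 273.5, 63.5]
ee_rot: [-3.142, -0.0, 0.111]
contact_force: [-0.2, 0.9, -0.7]
grip_width: 23.7
gripper_force: 30.0
```

move_arm(
  plan=[
    [[0, 0, 0.5, 0, 0, 0, 1], [0, 0, 0, 0, 0, 0, 1], [0, 0, 0, 0, 0, 0, 1]],
  ],
)

```text
time_s: 20.22
eef_pos: [640.1, 273.5, 63.4]
ee_rot: [-3.141, -0.001, 0.111]
contact_force: [-0.4, 0.2, 4.3]
grip_width: 24.2
gripper_force: 30.0
```

move_arm(
  plan=[
    [[-6, 0, 0, 0, 0, 0, 1], [-6, 0, 0, 0, 0, 0, 1], [-6, 0, 0, 0, 0, 0, 1], [-6, 0, 0, 0, 0, 0, 1], [-6, 0, 0, 0, 0, 0, 1]],
  ],
)

```text
time_s: 20.63
eef_pos: [610.0, 270.2, 63.4]
ee_rot: [-3.141, -0.001, 0.111]
contact_force: [3.4, 0.4, 5.4]
grip_width: 23.7
gripper_force: 30.0
```

move_arm(
  plan=[
    [[-6, 0, 0, 0, 0, 0, 1], [-6, 0, 0, 0, 0, 0, 1], [-6, 0, 0, 0, 0, 0, 1], [-6, 0, 0, 0, 0, 0, 1], [-6, 0, 0, 0, 0, 0, 1]],
  ],
)

```text
time_s: 21.05
eef_pos: [580.3, 266.9, 63.4]
ee_rot: [-3.141, -0.002, 0.111]
contact_force: [3.5, 0.6, 4.5]
grip_width: 24.1
gripper_force: 30.0
```

move_arm(
  plan=[
    [[-6, 0, 0, 0, 0, 0, 1], [-6, 0, 0, 0, 0, 0, 1], [-6, 0, 0, 0, 0, 0, 1], [-6, 0, 0, 0, 0, 0, 1], [-6, 0, 0, 0, 0, 0, 1]],
  ],
)

```text
time_s: 21.47
eef_pos: [550.6, 263.6, 63.4]
ee_rot: [-3.141, -0.002, 0.111]
contact_force: [4.1, 1.3, 5.6]
grip_width: 23.5
gripper_force: 30.0
```

```bash
sed -i 's/^T=np.array.*/T=np.array([503.2,257.3,.111])/' h.py; python3 - <<'E'
from h import *
scoop(('wrist',))
c,im,d=cam('side'); save('sd1.png',im[230:350,220:420].repeat(4,0).repeat(4,1))
E
```

```text
TCP [550.6 263.6  63.4] [-3.141e+00 -2.000e-03  1.110e-01] F [4.1 1.3 5.6] g 23.5 t 21.4667
wrist off in tool [-21.1   7.1  57. ] rot(scoop axes deg) [ 0.1 -0.6 25.6] 6010 1.31 world [530.5 254.3   6.3]
```

View pics/sd1.png

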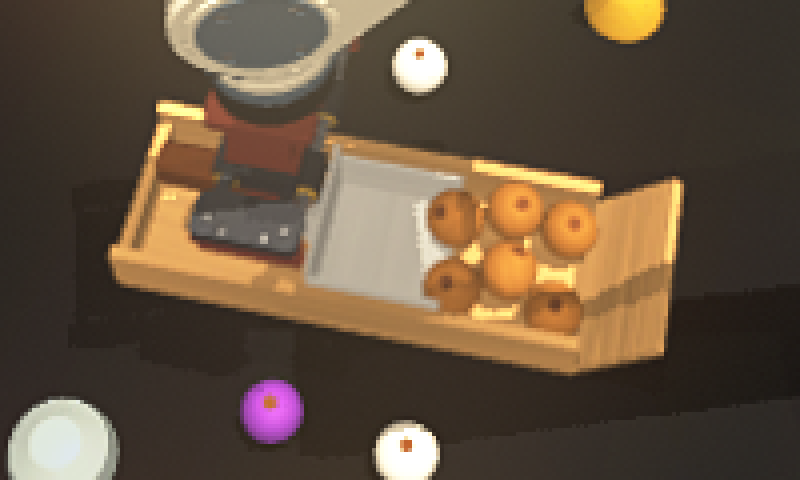

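move_arm(
  plan=[
    [[-6, 0.2, 0, 0, 0, 0, 1], [-6, 0.2, 0, 0, 0, 0, 1], [-6, 0.2, 0, 0, 0, 0, 1], [-6, 0.2, 0, 0, 0, 0, 1], [-6, 0, 0, 0, 0, 0, 1]],
  ],
)

```text
time_s: 21.98
eef_pos: [520.8, 259.6, 63.4]
ee_rot: [-3.141, -0.002, 0.111]
contact_force: [5.0, 1.2, 6.0]
grip_width: 23.7
gripper_force: 30.0
```

move_arm(
  plan=[
    [[-6, 0, 0, 0, 0, 0, 1], [-6, 0, 0, 0, 0, 0, 1], [-6, 0, 0, 0, 0, 0, 1], [-5, 0, 0, 0, 0, 0, 1], [0, 0, 0, 0, 0, 0, 1]],
  ],
)

```text
time_s: 22.4
eef_pos: [497.0, 256.8, 63.4]
ee_rot: [-3.141, -0.0, 0.111]
contact_force: [0.8, 0.7, 9.4]
grip_width: 23.7
gripper_force: 30.0
```

```bash
python3 - <<'E'
from h import *
c,im,d=cam('side'); save('sd2.png',im[240:330,290:410].repeat(5,0).repeat(5,1))
E
```

```text
(no output)
```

View pics/sd2.png

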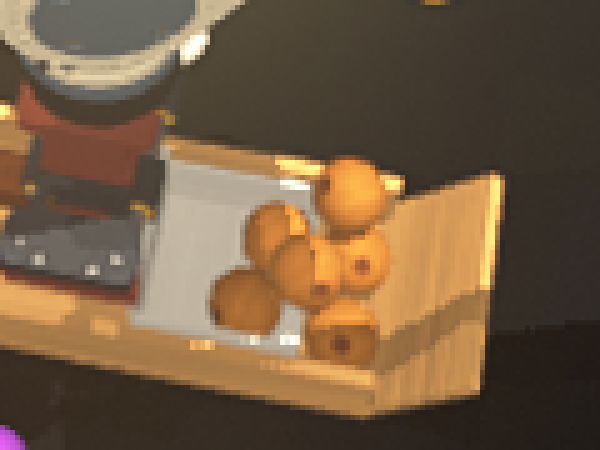

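```bash
cat >> h.py <<'E'
from scipy.ndimage import label
def beads(n,t,lim,zmin=15,zmax=120):
    c,im,d=cam(n); W=cloud(c,d); L=tl(W.reshape(-1,3),t).reshape(W.shape)
    hsv=cv2.cvtColor(np.ascontiguousarray(im),cv2.COLOR_RGB2HSV)
    L[...,0]+=0; m=(L[...,0]>lim[0])&(L[...,0]<lim[1])&(L[...,1]>lim[2])&(L[...,1]<lim[3])&(L[...,2]>zmin)&(L[...,2]<zmax)
    return L,m,im,hsv
E
python3 - <<'E'
from h import *
L,m,im,hsv=beads('side',T,(-200,0,-60,60),5)
np.savez('sdL.npz',L=L,m=m,im=im)
# text map of height per pixel, coarse
vs,us=np.where(m); print(vs.min(),vs.max(),us.min(),us.max())
for v in range(268,322,3):
    print(v,' '.join('%3d'%L[v,u,2] if np.isfinite(L[v,u,2]) else ' --' for u in range(320,392,2)))
for u,v in [(339,296),(345,286),(351,295),(360,279),(363,293),(358,309)]: print(u,v,L[v,u].round(0))
E
```

```text
267 322 305 386
268 224  42  43  46  45  -1  -1   0  -4   0  -2   0  -4   2  -3  -1  -2  -4  -1  -4  -2   0   0  -1   0   0  -2   0   0  -2  -2   2  -3  -3  -1  -1
271 158  61  38  40  43  44  44  45  46  42  45  41  47  -3   0  -2  -1   1  -1   0  -3   0   0  -1   2  -1  -4  -2  -3   1  -2   0   0  -1  -3   0
274 168 155  36  38  44  45  43  42  40  34  38  39  41  42  43  46  47  71  72  79  79  76  73   0  -1  -5  -3  -2  -1   0  -1  -5  -1  -5   1  -2
277 165  35  20  20  23  21  29  26  31  34  33  32  37  43  43  45  63  71  75  78  77  76  72  63  42  -2   0   2  -2  -5  49  52  60  64  65   2
280 168  20   6   8   5   7   8   9   8  --  19  16  21  23  27  28  64  71  72  74  79  72  72  64  34  21  21  29  35  41  51  55  60  68  68  -4
283 153   7   5   7   9   5   7   7   7   8  43  46  46  46  43   9  10  64  64  70  69  68  64  12  10  16  27  32  35  42  52  54  59  66  67  -1
286  39   8   6   3   8   8   8   7   5  38  40  47  47  45  42  41   5   7  36  54  58  51  38   8  14  20  27  32  38  45  49  56  61  67  67   0
289  21   7   4   3   3   2   6   4   5  32  39 
[... 1041 characters left out ...]
49  34  37   2  29  32  35  37  35  37  29  20  24  32  36  45  50  54  60  65  69  66   1  -3
313   9  11  15  20  23  24  28  33  32  36  40  40  45  45  48  44  45  44  45  41  44   9  16  19  27  34  39  47  51  55  59  66  69  -1  -3   0
316  -2   1   0  -2   1   2   2   6  12  16  16  19  20  25  31  34  32  37  38  42  44  48  18  20  29  33  38  45  50  55  59  65  69   2  -1  -1
319   0  -2   2   0   0   0  -1   0   1   2  -1   0   2   3   4   9  12  17  19  23  27  25  17  23  31  35  39  43  49  47  53  -3  -2   1   0   0
339 296 [-84.  18.  47.]
345 286 [-95. -14.  46.]
351 295 [-115.   15.   63.]
360 279 [-132.  -28.   75.]
363 293 [-146.   -8.   37.]
358 309 [-139.   39.   38.]
```

move_arm(
  plan=[
    [[2, 0, 0, 0, 0, 0, 1], [3, 0, 0, 0, 0, 0, 1], [4, 0, 0, 0, 0, 0, 1], [4, 0, 0, 0, 0, 0, 1], [4, 0, 0, 0, 0, 0, 1]],
  ],
)

```text
time_s: 22.92
eef_pos: [511.4, 257.6, 62.0]
ee_rot: [3.14, 0.006, 0.111]
contact_force: [-3.4, -0.9, 5.6]
grip_width: 23.7
gripper_force: 30.0
```

move_arm(
  plan=[
    [[4, 0, 0, 0, 0, 0, 1], [4, 0, 0, 0, 0, 0, 1], [3, 0, 0, 0, 0, 0, 1], [2, 0, 0, 0, 0, 0, 1], [0, 0, 0, 0, 0, 0, 1]],
  ],
)

```text
time_s: 23.33
eef_pos: [524.8, 259.2, 62.0]
ee_rot: [3.14, 0.005, 0.111]
contact_force: [-2.7, -0.4, 4.6]
grip_width: 23.7
gripper_force: 30.0
```

```bash
cat >> h.py <<'E'
def ht(L,v0,v1,u0,u1,dv=3,du=2):
    for v in range(v0,v1,dv): print(v,' '.join('%3d'%L[v,u,2] if np.isfinite(L[v,u,2]) else ' --' for u in range(u0,u1,du)))
def tops(L,im,lim,zf=None,r=20.,zc=None):
    """greedy bead finder: orange-brown pixels, fit by sphere centre voting at radius 19"""
    m=(L[...,0]>lim[0])&(L[...,0]<lim[1])&(L[...,1]>lim[2])&(L[...,1]<lim[3])&(L[...,2]>lim[4])&(L[...,2]<lim[5])
    return m
E
python3 - <<'E'
from h import *
L,m,im,hsv=beads('side',T,(-200,0,-60,60),5)
np.savez('sdL.npz',L=L,m=m,im=im)
ht(L,268,319,312,388)
print(hsv[296,339],hsv[309,358],hsv[295,375],hsv[285,330])
p,r,s=pose();print(p,s['contact_force'])
E
```

```text
268  43  46  45  42  43  49  45  43  46   0  -3   1  -1  -3  -3  -2  --   1   3   0  -3   0  -1  -2  -3   0  -2   0   1   1   0   0  -1  -4   1   0   0  -2
271  60  41  44  45  43  44  37  38  40  42  42  44  44  44  44  45  42  -1  -2  -2  -1  -5  -2  -2  -1   2   0   1  -1   0  -1   0   0   0  -1   0   1   0
274  61  25  21  29  29  29  36  35  40  39  44  43  49  50  51  37  41  44  46  42  43  44  45  48  46  -1   3  -1  -1  -2   0   0  -9  -1  -2  -2   0   0
277  49  17   4  12   8  12  20  17  20  25  25  26  33  32  32  37  45  58  58  61  60  58  34  37  40  43  43  43  42  -6   1  -4  -1  -1  46  54  57  64
280  36   4   9   6   7   8   7  10  42  49  49  49  40  15  16  19  53  56  59  58  60  --  53  21  21  23  29  31  32  16  24  29  37  46  48  55  58  63
283  25   5   6  10  10   9   7  36  46  49  48  45  46  36  13  12  53  54  60  57  59  56  50   8   5   5   9  11  12  20  26  36  36  45  48  54  63  66
286  14   4   4   8   7   6  10  42  47  47  49  48  44  36   9  11  40  47  53  50  51  46  42  39  43  38  41   7  14  21  25  33  37  45  50  61  61  68
289   8 
[... 986 characters left out ...]
6   6   4   3   4   4   0  35  38  42  41  44  42  38  18  25  31  33  40  48  51  59  60  70  67
310  21  24  24  29  34  32  36  40  44  45  45  46  47  46  46  45  45   4   6   7  30  37  35  33  38  35  30  15  23  31  36  42  51  53  55  66  72  66
313   0   1   8   6  11  14  16  19  20  23  24  32  31  33  37  39  42  45  46  46  44  46  49  44  47  16  16  21  23  31  39  44  51  58  61  67  70   0
316   1   0   0   0   0  -1  -1  -2  -2   3   5   9  14  14  16  20  19  25  31  33  30  35  37  44  44  44  19  22  27  33  39  43  51  59  62  66  67  -1
[ 23  25 241] [ 11 156 116] [ 16 150 213] [ 14 169 167]
[524.80698291 259.1928003   62.0264562 ] [-2.3333361  -1.55018481  4.55697359]
```

move_arm(
  plan=[
    [[4, 0, 1.3, 0, -4, 0, 1], [4, 0, 1.3, 0, -4, 0, 1], [4, 0, 1.3, 0, -4, 0, 1], [4, 0, 1.3, 0, -4, 0, 1], [0, 0, 0, 0, 0, 0, 1]],
  ],
)

```text
time_s: 23.8
eef_pos: [543.0, 261.3, 54.1]
ee_rot: [3.141, 0.284, 0.11]
contact_force: [0.2, 0.3, -2.4]
grip_width: 24.0
gripper_force: 30.0
```

move_arm(
  plan=[
    [[0, 0, 0, 0, 0, 0, 1], [0, 0, 0, 0, 0, 0, 1], [0, 0, 0, 0, 0, 0, 1], [0, 0, 0, 0, 0, 0, 1], [0, 0, 0, 0, 0, 0, 1]],
  ],
)

```text
time_s: 24.22
eef_pos: [542.2, 261.9, 56.4]
ee_rot: [3.142, 0.279, 0.111]
contact_force: [-0.2, 0.2, -2.4]
grip_width: 23.7
gripper_force: 30.0
```

```bash
python3 - <<'E'
from h import *
L,m,im,hsv=beads('side',T,(-200,0,-60,60),5)
ht(L,271,313,308,372)
p,r,s=pose();print(p,s['ee_rot'],s['contact_force'])
E
```

```text
271  45  35  38  46  --  44  49  51  53  57  58  61  65  64  66  71  42  44  45   2  -2  -3  -1  -4  -2  -2  -2  -1  -2   0  -1   0
274  40  31  22  51  54  57  58  53  36  37  40  47  45  45  50  49  52  40  41  41  45  45  47  46  46  44  44   0  -4   0  -3   0
277  35  29  45  54  55  56  55  59  47  22  26  29  27  31  32  33  35  38  23  25  38  34  28  34  35  37  41  41  43  42  42  -1
280  34  25  46  50  58  57  59  53  49  23  26  28  28  31  32  36  37   4  38  44  45  44  41  33  20  19  23  26  28  29  26  16
283  30  17   9  42  48  50  48  48  43  22  28  28  27  31  33  31  38  34  42  44  42  41  43  37   3   2   4   6   9  14  11  20
286  26  52  53  51  51  38  37  21  23  24  24  29  29  30  35  34  36  32  36  38  38  42  38  33   0  37  38  38   2  --  12  21
289  51  53  53  57  53  52  18  20  21  27  28  29  30  34  36  33  33   6  27  28  31  31  28  29  38  40  45  44  44  36  13  25
292  48  49  49  53  53  47  40  22  23  26  28  30  33  31  37  34   4  33  41  40  43  34   1  32  39  40  41  40  42  35  17  20
295  46  47  48  47  51  39  20  22  23  25 
[... 164 characters left out ...]
 40  39  39  36  33   6  20  27  30  29  30  14  18  26
301  48  51  58  58  59  60  65  61  65  67  66  29  33  33  35   8  29  36  37  39  42  33  30  36  38  42  38  33   5  16  20  27
304  41  44  39  35  42  44  45  50  53  52  55  60  61  58  34   3   3  24  31  32  26  24  34  39  42  43  40  41  40  17  25  28
307  40  40  43  42  45  44  45  46  44  33  37  40  42  46  38   3   2   4   3   4   3   7  32  39  --  40  40  43  38  19  26  28
310  11  16  19  24  24  30  31  34  38  39  42  43  47  46  45  45  46  45  45   3   9   5  28  32  37  36  37  34  31  18  28  31
[542.43566976 261.88155297  56.44239524] [-3.14158847  0.27887824  0.11137615] [ 0.13651703  0.55163011 -1.18290453]
```

move_arm(
  plan=[
    [[-4, 0, -1.3, 0, 4, 0, 1], [-4, 0, -1.3, 0, 4, 0, 1], [-4, 0, -1.3, 0, 4, 0, 1], [-4, 0, -1.3, 0, 4, 0, 1], [0, 0, 0, 0, 0, 0, 1]],
  ],
)

```text
time_s: 24.68
eef_pos: [524.9, 259.5, 64.3]
ee_rot: [3.141, 0.0, 0.112]
contact_force: [-0.9, -0.9, -2.4]
grip_width: 23.9
gripper_force: 30.0
```

move_arm(
  plan=[
    [[-4, 0, 0, 0, 0, 0, 1], [-4, 0, 0, 0, 0, 0, 1], [-4, 0, 0, 0, 0, 0, 1], [-4, 0, 0, 0, 0, 0, 1], [-4, 0, 0, 0, 0, 0, 1]],
  ],
)

```text
time_s: 25.1
eef_pos: [508.6, 257.8, 63.7]
ee_rot: [3.141, 0.0, 0.111]
contact_force: [2.0, -2.6, -2.4]
grip_width: 23.9
gripper_force: 30.0
```

move_arm(
  plan=[
    [[-4, 0, 0, 0, 0, 0, 1], [-4, 0, 0, 0, 0, 0, 1], [-4, 0, 0, 0, 0, 0, 1], [0, 0, 0, 0, 0, 0, 1]],
  ],
)

```text
time_s: 25.43
eef_pos: [495.0, 256.4, 63.7]
ee_rot: [3.142, 0.002, 0.11]
contact_force: [-0.0, -0.5, -3.0]
grip_width: 24.1
gripper_force: 30.0
```

```bash
python3 - <<'E'
from h import *
L,m,im,hsv=beads('side',T,(-200,0,-60,60),5)
ht(L,271,313,316,380)
p,r,s=pose();print(p,s['ee_rot'],s['contact_force'])
E
```

```text
271 194 184 165  33  54  37  39  43  46  42  46  45  46  46  46  -2   0   0   0   0  -3  -3  -1   0   3   0  -2  -1   0  -3   0  -3
274 193 166 166 166  39  37  42  47  44  47  43  48  36  37  39  43  44  46  44  43  45  45  46   0  -1  -1   0  -2   0   0  -2  -2
277 186 167 163 161  26  21  24  47  43  27  31  32  37  39  39  42  45  47  48  48  35  40  38  40  46  42  41   0   0  -1   0   0
280 182 168 165  52  12  45  46  48  50  49  39  14  22  20  21  24  26  30  59  62  65  64  64  59  31  24  34  20  22  30  32  45
283 159 158 158  41  35  43  43  47  48  46  41   9   6  10   9   5  11  13  57  61  65  68  63  59  56   9  11  22  26  33  35  47
286 184 158  60  27  30  33  --  40  43  39  39   8   9  10  11  11   9   8  55  60  62  62  61  58  53   7  14  19  27  32  36  41
289 186 184  58  15  11  26  34  33  31  35   8   6   9   9   8  10  41   8  48  55  57  53  52  52  58  61  63  59  57  32  41  45
292 184  66  41  --   5   7  47  47  44  43  12  11  11  36  48  47  52  50  47  37   0   3   2  58  66  68  66  67  67  59  39  47
295 184  62  29   8   9  42  48  52  51  46 
[... 176 characters left out ...]
  4   1  54  60  61  63  63  61  54  42  47
301 146  48   8  10   5  39  42  42  40  38  38  11  10   8  32  41  41  40  41  27   4  42  44   5  48  58  57  54  51  41  44  52
304   5  42  44  46  46  48  28  33  36  32  11   7   8  11  11  13  24  15   6   3  41  49  48  50  50  44  25  31  36  42  48  54
307  44  43  43  43  45  31  33  40  45  46  46  46  45  47  10   9   9  10   5  40  47  50  49  52  48  45  24  27  36  44  47  50
310  29  29  30  34  39  41  41  45  46  45  42  42  44  47  46  33  33  38   6  39  41  46  47  48  50  43  23  31  36  44  50  52
[495.48724696 256.62052428  63.76653442] [-3.14149343e+00  1.30014374e-03  1.10535508e-01] [ 0.28275402 -1.13388095 -2.73102958]
```

move_arm(
  plan=[
    [[2, 0, 0, 0, 0, 0, 1], [3, 0, 0, 0, 0, 0, 1], [4, 0, 0, 0, 0, 0, 1], [4, 0, 0, 0, 0, 0, 1], [4, 0, 0, 0, 0, 0, 1]],
  ],
)

```text
time_s: 25.9
eef_pos: [514.0, 258.7, 64.0]
ee_rot: [-3.141, -0.0, 0.111]
contact_force: [0.5, -0.8, -3.7]
grip_width: 23.8
gripper_force: 30.0
```

move_arm(
  plan=[
    [[3, 0, 0, 0, 0, 0, 1], [4, 0, 1.3, 0, -4, 0, 1], [4, 0, 1.3, 0, -4, 0, 1], [4, 0, 1.2, 0, -4, 0, 1], [4, 0, 1, 0, -4, 0, 1]],
  ],
)

```text
time_s: 26.32
eef_pos: [532.5, 260.8, 57.9]
ee_rot: [-3.141, 0.281, 0.111]
contact_force: [0.2, 0.2, -1.9]
grip_width: 23.9
gripper_force: 30.0
```

move_arm(
  plan=[
    [[0, 0, 0, 0, 0, 0, 1], [0, 0, 0, 0, 0, 0, 1], [0, 0, 0, 0, 0, 0, 1], [0, 0, 0, 0, 0, 0, 1], [0, 0, 0, 0, 0, 0, 1]],
  ],
)

```text
time_s: 26.73
eef_pos: [530.8, 260.5, 57.8]
ee_rot: [3.141, 0.279, 0.112]
contact_force: [0.6, 0.2, -3.2]
grip_width: 23.9
gripper_force: 30.0
```

```bash
python3 - <<'E'
from h import *
L,m,im,hsv=beads('side',T,(-200,0,-60,60),5)
ht(L,271,316,308,380)
p,r,s=pose();print(p,s['ee_rot'],s['contact_force'])
E
```

```text
271  15  60  48  46  39  48  51  50  56  54  61  59  64  69  67  70  76  73  45  -2   0  -2   0  -2  -5  -2  -4  -2  -5   0   0   0  -4   0  -2  -5
274  62  56  41  30  26  49  49  48  35  38  41  43  45  47  49  52  57  56  56  42  44  40  46  47  45  43  46  -3  -2   0  -1   0   0  -3  -4  -1
277  64  50  41  49  55  58  57  53  52  19  19  20  27  28  30  32  34  37  40  --  29  52  57  56  54  40  41  40  43  43  43   0  -1  -2  -3  -4
280  62  49  37  51  57  57  54  52  51  45  20  23  25  28  29  33  32  37  35  41  50  53  53  57  51  51  24  27  31  30  32  16  22  29  34  43
283  55  47  33  43  50  51  50  48  47  58  66  64  60  32  32  32  33  32  40  41  48  53  54  53  50  50  39   8   8   9  12  17  26  32  40  43
286  50  41  24  15  39  43  41  44  60  64  61  64  65  59  29  32  33  36  37  38  44  47  48  52  46  46   5   3   1   6  13  18  26  32  37  44
289  47  33  22  49  53  50  17  53  58  63  66  62  61  59  50  30  32  36  35   4   0  40  39  42  41  40  42  45  44  36  14  20  28  35  39  47
292  44  30  53  53  55  52  52  48  54  --  58  60  58  54  28 
[... 533 characters left out ...]
43  45  34  39  42  42  46  46  49  55  56  58  62  65  67  62  34   5   2   5   4   6  31  36  41  42  41  39  34  21  22  32  35  41  47  49
307  38  46  44  46  43  46  44  43  42  35  35  40  42  44  48  49  37   5   6   6   3   4  37  41  44  47  46  43  38  20  23  28  36  44  45  55
310  13  15  18  19  21  28  33  35  38  36  47  46  44  44  45  45  42  43  42   5   3   6  34  35  40  43  40  39  33  22  24  32  34  41  46  52
313   0   2   0   1   4   8  11  14  16  17  21  23  28  34  29  35  40  39  45  49  43  45  44  46  45  45  45  32  14  21  26  33  39  44  49  56
[530.95195792 260.57589994  57.90302349] [3.14156152 0.27869885 0.11155883] [ 0.44263762 -0.08298765 -2.31625974]
```

move_arm(
  plan=[
    [[-3, 0, -10, 0, 0, 0, 1], [-5, 0, -18, 0, -2, 0, 1], [-8, 0, -25, 0, -2, 0, 1], [-10, 0, -28, 0, -2, 0, 1], [-11, 0, -28, 0, -2, 0, 1]],
  ],
)

```text
time_s: 27.2
eef_pos: [531.6, 260.5, 174.7]
ee_rot: [3.141, 0.421, 0.111]
contact_force: [0.1, 0.7, -2.2]
grip_width: 23.5
gripper_force: 30.0
```

move_arm(
  plan=[
    [[-12, 0, -28, 0, 0, 0, 1], [-12, 0, -28, 0, 0, 0, 1], [-10, 0, -20, 0, 0, 0, 1], [0, 0, 0, 0, 0, 0, 1], [0, 0, 0, 0, 0, 0, 1]],
  ],
)

```text
time_s: 27.62
eef_pos: [532.3, 260.8, 257.4]
ee_rot: [-3.141, 0.415, 0.112]
contact_force: [-0.1, 0.8, -2.6]
grip_width: 23.5
gripper_force: 30.0
```

```bash
cat >> h.py <<'E'
import json
def logq():
    p,r,s=pose(); open('q.jsonl','a').write(json.dumps([list(map(float,s['q'])),list(map(float,p)),list(map(float,s['ee_rot']))])+'\n')
def fk(k,q):
    r0,h,a,b,e,D=k; t=q[1]+q[2]; u=t+q[4]
    return np.array([r0+a*np.sin(q[1])+b*np.sin(t)+e*np.cos(t)+D*np.sin(u), h+a*np.cos(q[1])+b*np.cos(t)-e*np.sin(t)+D*np.cos(u)])
E
python3 - <<'E'
from h import *
with open('q.jsonl','w') as f:
    f.write(json.dumps([[1.13399745,.423859835,1.63068927,0,1.08863524,-.0189814],[253.33,570.73,221.89],[3.14,0,2.72378]])+'\n')
    f.write(json.dumps([[-.0250022,.319231,1.73126277,.0001,1.0911192,1.3416],[571.239,-2.3537,244.867],[3.14,0,.20413]])+'\n')
logq(); p,r,s=pose(); print(p,s['ee_rot'],s['q'],s['contact_force'],s['grip_width'])
# fk fit test with lateral q1
Z=[json.loads(l) for l in open('q.jsonl')]
for q,p,e in Z: print(np.round(q,3),np.round(p,1),np.hypot(p[0],p[1]),np.arctan2(p[1],p[0])-q[0])
# mouth edges
z=np.load('w4.npz'); c=robot.calibration('wrist'); c['position']=z['p'];c['rotation']=z['r']; W=clean(c,z['d'])
B=np.array([460.5,-234,.083])
for n,P in (('w4',W),('side',clean(robot.calibration('side'),np.load('side2.npz')['d'])),('scene',clean(robot.calibration('scene'),np.load('scene2.npz')['d']))):
    L=tl(P,B); k=(np.abs(L[:,2]-90)<3)&(np.abs(L[:,1])<66)&(L[:,0]>-110)&(L[:,0]<40)
    print(n,k.sum(),'rim x',np.percentile(L[k][:,0],[1,50,99]).round(1))
    for nm,kk,ax in (('near',k&(np.abs(L[:,1])<40)&(L[:,0]<-60),0),('+y',k&(L[:,1]>45)&(np.abs(L[:,0]+32)<40),1),('-y',k&(L[:,1]<-45)&(np.abs(L[:,0]+32)<40),1)):
        if kk.sum()>5: print(nm,kk.sum(),np.percentile(L[kk][:,ax],[3,97]).round(1))
    k=(L[:,2]<80)&(L[:,2]>3)&(np.abs(L[:,1])<53)&(L[:,0]>-85)&(L[:,0]<40); 
    if k.sum()>5: print('inside',k.sum(),np.percentile(L[k],[1,99],axis=0).round(1).tolist())
    k=(np.abs(L[:,2]-99)<3)&(np.abs(L[:,1])<66)&(L[:,0]<160);
    if k.sum()>5: print('lid',k.sum(),np.percentile(L[k],[1,99],axis=0).round(1).tolist())
E
```

```text
[532.32832753 260.81658549 257.44222392] [-3.14072353  0.41543429  0.11159442] [0.37924003 0.54322224 1.41199539 0.10779657 1.58827165 1.81853548] [-0.14571159  0.83009379 -2.61417163] 23.464270971040392
[ 1.134  0.424  1.631  0.     1.089 -0.019] [253.3 570.7 221.9] 624.426794588445 0.019054230555326956
[-0.025  0.319  1.731  0.     1.091  1.342] [571.2  -2.4 244.9] 571.2438490038121 0.020881881393643144
[0.379 0.543 1.412 0.108 1.588 1.819] [532.3 260.8 257.4] 592.7889502680423 0.07633881872704323
w4 313 rim x [-96.5 -83.9 -51.4]
near 32 [-95.9 -87.8]
+y 100 [55.5 65.5]
lid 6070 [[34.2, -62.5, 97.1], [145.4, 59.6, 100.8]]
side 189 rim x [-93.8 -42.9  36.5]
near 33 [-93.8 -86.4]
+y 46 [55.  65.5]
-y 34 [-64.5 -50.8]
inside 274 [[-82.8, -52.8, 3.4], [24.4, 12.9, 76.5]]
lid 617 [[27.7, -59.2, 96.1], [139.3, 61.2, 101.4]]
scene 174 rim x [-93.1 -46.6  35. ]
near 36 [-93.  -83.4]
+y 44 [50.8 63.1]
-y 45 [-65.8 -56.7]
inside 326 [[-84.9, -24.6, 3.4], [1.7, 53.0, 79.0]]
lid 818 [[-1266.7, -64.7, 96.1], [148.1, 56.5, 101.2]]
```

move_arm(
  plan=[
    [[-2, 10, -2, 0, 0, 0, 1], [-2, 20, -2, 0, 0, 0, 1], [-2, 30, -2, 0, 0, 0, 1], [-2, 30, -2, 0, 0, 0, 1], [-2, 30, -2, 0, 0, 0, 1]],
  ],
)

```text
time_s: 28.03
eef_pos: [539.0, 138.8, 267.3]
ee_rot: [3.141, 0.423, 0.112]
contact_force: [0.2, -0.4, -1.8]
grip_width: 24.0
gripper_force: 30.0
```

move_arm(
  plan=[
    [[-2, 30, -2, 0, 0, 0, 1], [-2, 30, -2, 0, 0, 0, 1], [-2, 30, -2, 0, 0, 0, 1], [-2, 30, -2, 0, 0, 0, 1], [-2, 30, -2, 0, 0, 0, 1]],
  ],
)

```text
time_s: 28.45
eef_pos: [550.4, -10.9, 280.5]
ee_rot: [-3.141, 0.423, 0.111]
contact_force: [0.4, 0.7, -2.7]
grip_width: 24.1
gripper_force: 30.0
```

```bash
python3 -c "
from h import *
logq()"
```

move_arm(
  plan=[
    [[-2, 30, -2, 0, 0, 0, 1], [-2, 30, -2, 0, 0, 0, 1], [-2, 30, -2, 0, 0, 0, 1], [-2, 30, -2, 0, 0, 0, 1], [-2, 30, -2, 0, 0, 0, 1]],
  ],
)

```text
time_s: 28.87
eef_pos: [562.0, -160.3, 293.6]
ee_rot: [-3.14, 0.423, 0.111]
contact_force: [0.3, -0.1, -2.9]
grip_width: 23.6
gripper_force: 30.0
```

move_arm(
  plan=[
    [[-2, 30, -1, 0, 0, 0, 1], [-2, 25, 0, 0, 0, 0, 1], [-2, 12, 0, 0, 0, 0, 1], [0, 0, 0, 0, 0, 0, 1], [0, 0, 0, 0, 0, 0, 1]],
  ],
)

```text
time_s: 29.28
eef_pos: [564.9, -225.5, 297.5]
ee_rot: [-3.14, 0.421, 0.11]
contact_force: [-0.4, -0.2, -2.5]
grip_width: 23.8
gripper_force: 30.0
```

```bash
cat >> h.py <<'E'
# full FK: axes z,y,y,z(forearm roll),y,z(tool); params lat offset
def fk6(k,q):
    r0,h,a,b,D,l=k[:6]; Ry=lambda t:R.from_euler('y',t); Rz=lambda t:R.from_euler('z',t)
    R1=Rz(q[0]);R2=R1*Ry(q[1]);R3=R2*Ry(q[2]);R4=R3*Rz(q[3]);R5=R4*Ry(q[4]);R6=R5*Rz(k[6]*q[5]+k[7])
    p=R1.apply([r0,l,h])+R2.apply([0,0,a])+R3.apply([0,0,b])+R5.apply([0,0,D])
    return p,R6
E
python3 - <<'E'
from h import *
logq(); p,r,s=pose(); print(p,s['ee_rot'],s['q'],s['contact_force'],s['grip_width'],s['time_s'])
Z=[json.loads(l) for l in open('q.jsonl')]
def res(k):
    o=[]
    for q,p,e in Z:
        P,Rr=fk6(k,q); o+=list(P-np.array(p)); o+=list(200*(Rr.inv()*R.from_euler('xyz',e)).as_rotvec())
    return np.array(o)
best=None
for sg in(1,-1):
  for of in (0,np.pi/2,-np.pi/2,np.pi):
    x=least_squares(lambda y:res(np.r_[y,sg,of]),[0,350,450,400,250,12])
    if best is None or x.cost<best[0]: best=(x.cost,np.r_[x.x,sg,of])
print(best, np.abs(res(best[1])).max()); json.dump(list(best[1]),open('k.json','w'))
E
```

```text
[ 564.86303017 -225.49330266  297.50640905] [-3.13958336  0.42124566  0.11047299] [-0.31444853  0.52669072  1.34812663 -0.16810544  1.65394338  1.1652284 ] [-0.39164196 -0.23489092 -2.47340652] 23.78933565254324 29.2833
(np.float64(18.843811550760854), array([-42.09913704, 202.22999638, 592.9620734 , 480.31203147,
       298.44253478,  11.65437017,   1.        ,   1.57079633])) 3.3813252539599716
```

```bash
cat >> h.py <<'E'
B=np.array([460.5,-234,.083])
LIM=np.array([[-3,3],[-.9,2.11],[.09,2.58],[-1.31,4.45],[.11,2.69],[-2.54,2.54]])
def ik(p,Rt,q0):
    k=json.load(open('k.json'))
    f=lambda q:(lambda P,Rr:np.r_[P-p,200*(Rr.inv()*Rt).as_rotvec()])(*fk6(k,q))
    x=least_squares(f,np.clip(q0,LIM[:,0]+.01,LIM[:,1]-.01),bounds=(LIM[:,0],LIM[:,1])); return x.x,np.abs(x.fun).max()
def dump(phi,lipx=-7,lipz=103,liply=0,fr=B):
    Rt=down(fr[2])*R.from_euler('y',np.radians(phi)); w=tw((lipx,liply),fr)
    lip_t=OFF+np.array([-45,0,0]); return np.r_[w,lipz]-Rt.apply(lip_t),Rt
E
python3 - <<'E'
from h import *
q=pose()[2]['q']
for lx,lz in((-7,103),(13,103),(-7,130)):
  q=pose()[2]['q']
  for phi in (-24,0,20,40,50,60,70,80):
    p,Rt=dump(phi,lx,lz); q,e=ik(p,Rt,q); print(lx,lz,phi,p.round(0),q.round(2),round(e,1))
E
```

```text
-7 103 -24 [ 578. -224.  110.] [-0.31  0.69  1.49 -0.16  1.35  1.24] 0.0
-7 103 0 [ 564. -225.  160.] [-0.4   0.45  1.74 -0.    0.95  1.09] 0.0
-7 103 20 [ 538. -228.  195.] [-0.52  0.27  1.96  0.33  0.64  0.73] 0.0
-7 103 40 [ 501. -231.  218.] [-0.7   0.17  2.19  1.12  0.53 -0.14] 0.0
-7 103 50 [ 481. -232.  225.] [-0.81  0.16  2.3   1.51  0.64 -0.6 ] 0.0
-7 103 60 [ 459. -234.  228.] [-0.94  0.19  2.39  1.73  0.85 -0.92] 0.0
-7 103 70 [ 438. -236.  227.] [-1.06  0.28  2.47  1.83  1.09 -1.17] 0.0
-7 103 80 [ 416. -238.  222.] [-1.17  0.41  2.53  1.85  1.34 -1.38] 0.0
13 103 -24 [ 598. -223.  110.] [-0.3   0.72  1.44 -0.16  1.38  1.25] 0.0
13 103 0 [ 584. -224.  160.] [-0.38  0.47  1.7  -0.    0.97  1.1 ] 0.0
13 103 20 [ 558. -226.  195.] [-0.5   0.3   1.93  0.32  0.64  0.76] 0.0
13 103 40 [ 521. -229.  218.] [-0.67  0.19  2.16  1.12  0.51 -0.11] 0.0
13 103 50 [ 501. -231.  225.] [-0.77  0.18  2.27  1.53  0.62 -0.58] 0.0
13 103 60 [ 479. -232.  228.] [-0.89  0.21  2.37  1.77  0.82 -0.92] 0.0
13 103 70 [ 458. -234.  227.] [-1.    0.29  2.45  1.88  1.06 -1.16] 0.0
13 103 80 [ 436. -236.  222.] [-1.11  0.42  2.52  1.91  1.32 -1.37] 0.0
-7 130 -24 [ 578. -224.  137.] [-0.31  0.67  1.47 -0.16  1.4   1.23] 0.0
-7 130 0 [ 564. -225.  187.] [-0.4   0.42  1.71 -0.    1.01  1.09] 0.0
-7 130 20 [ 538. -228.  222.] [-0.52  0.25  1.94  0.31  0.69  0.76] 0.0
-7 130 40 [ 501. -231.  245.] [-0.7   0.13  2.16  1.02  0.56 -0.03] 0.0
-7 130 50 [ 481. -232.  252.] [-0.81  0.11  2.27  1.41  0.65 -0.48] 0.0
-7 130 60 [ 459. -234.  255.] [-0.94  0.14  2.37  1.66  0.84 -0.82] 0.0
-7 130 70 [ 438. -236.  254.] [-1.06  0.21  2.45  1.79  1.07 -1.07] 0.0
-7 130 80 [ 416. -238.  249.] [-1.17  0.34  2.52  1.83  1.31 -1.29] 0.0
```

```bash
python3 - <<'E'
from h import *
p,Rt=dump(0,8,125); print(p); p1,R1=plan(p,Rt,n=8,g=1)
E
```

```text
[ 578.99068401 -224.14262701  182.4       ]
from [ 564.9 -225.5  297.5] to [ 578.99068401 -224.14262701  182.4       ] rows 8
[[7.5,0.1,12.4,0,3,0.2,1],[6.8,0,12.8,0.1,3,0.2,1],[6.2,0,13.1,0,3.1,0.2,1],[5.5,0,13.4,0,3,0.2,1],[4.7,0,13.7,0,3,0.2,1]]
[[4,0,14,0.1,3,0.1,1],[3.3,0,14.1,0,3,0.2,1],[2.5,-0.1,14.3,0,3,0.2,1]]
```

move_arm(
  plan=[
    [[7.5, 0, 12.4, 0, 3, 0.2, 1], [6.8, 0, 12.8, 0, 3, 0.2, 1], [6.2, 0, 13.1, 0, 3, 0.2, 1], [5.5, 0, 13.4, 0, 3, 0.2, 1], [4.7, 0, 13.7, 0, 3, 0.2, 1]],
  ],
)

```text
time_s: 29.7
eef_pos: [574.6, -222.7, 226.1]
ee_rot: [3.138, 0.155, 0.095]
contact_force: [-0.2, 0.3, -3.4]
grip_width: 23.9
gripper_force: 30.0
```

move_arm(
  plan=[
    [[4, 0, 14, 0, 3, 0.1, 1], [3.3, 0, 14.1, 0, 3, 0.2, 1], [2.5, 0, 14.3, 0, 2, 0.2, 1], [0, 0, 9, 0, 0, 0, 1], [0, 0, 8, 0, 0, 0, 1]],
  ],
)

```text
time_s: 30.12
eef_pos: [578.9, -223.2, 165.8]
ee_rot: [3.137, 0.02, 0.087]
contact_force: [0.3, -0.1, -2.2]
grip_width: 23.6
gripper_force: 30.0
```

move_arm(
  plan=[
    [[0, 0, 0, 0, 0, 0, 1], [-4.3, 0, -7.6, 0, 4, 0, 1], [-4.3, 0, -7.6, 0, 4, 0, 1], [-4.3, 0, -7.6, 0, 4, 0, 1], [-4.3, 0, -7.6, 0, 4, 0, 1]],
  ],
)

```text
time_s: 30.53
eef_pos: [561.0, -226.0, 196.7]
ee_rot: [3.135, -0.265, 0.089]
contact_force: [1.2, 1.5, -3.3]
grip_width: 23.7
gripper_force: 30.0
```

move_arm(
  plan=[
    [[-4.3, 0, -7.6, 0, 4, 0, 1], [-4.3, 0, -7.6, 0, 4, 0, 1], [-4.3, 0, -7.6, 0, 4, 0, 1], [-4.3, 0, -7.6, 0, 4, 0, 1], [0, 0, 0, 0, 0, 0, 1]],
  ],
)

```text
time_s: 30.95
eef_pos: [531.6, -227.5, 217.8]
ee_rot: [3.137, -0.543, 0.089]
contact_force: [-0.9, 0.4, -1.9]
grip_width: 23.8
gripper_force: 30.0
```

move_arm(
  plan=[
    [[-4.3, 0, -7.6, 0, 4, 0, 1], [-4.3, 0, -7.6, 0, 4, 0, 1], [-4.3, 0, -7.6, 0, 4, 0, 1], [-4.3, 0, -7.6, 0, 4, 0, 1], [-4.3, 0, -7.6, 0, 4, 0, 1]],
  ],
)

```text
time_s: 31.37
eef_pos: [499.3, -230.2, 233.4]
ee_rot: [3.138, -0.855, 0.094]
contact_force: [-0.4, 0.4, -2.4]
grip_width: 24.1
gripper_force: 30.0
```

move_arm(
  plan=[
    [[-4.3, 0, -7.6, 0, 4, 0, 1], [-4.3, 0, -7.6, 0, 4, 0, 1], [0, 0, 0, 0, 0, 0, 1], [0, 0, 0, 0, 0, 0, 1], [0, 0, 0, 0, 0, 0, 1]],
  ],
)

```text
time_s: 31.78
eef_pos: [481.8, -232.1, 235.2]
ee_rot: [3.141, -0.989, 0.091]
contact_force: [0.1, -0.3, -2.1]
grip_width: 23.7
gripper_force: 30.0
```

```bash
python3 - <<'E'
from h import *
p,r,s=pose(); print(p,s['ee_rot'],s['q'].round(2),s['contact_force'],s['grip_width'])
print('phi',np.degrees(np.arcsin(-(r.apply([1,0,0])[2])*-1)), 'target',[x.round(1) if hasattr(x,'round') else None for x in dump(64,8,107)][0])
L,m,im,hsv=beads('scene',B,(-100,40,-60,60),5); save('sc2.png',im[150:290,170:370].repeat(4,0).repeat(4,1))
E
```

```text
[ 481.77590032 -232.07626488  235.15543941] [ 3.1408176  -0.98901589  0.09139594] [-0.89  0.26  2.32  1.72  0.77 -0.88] [ 0.13920022 -0.32677474 -2.10993849] 23.72552654711533
phi 56.666436163134 target [ 465.5 -233.6  231.8]
```

View pics/sc2.png

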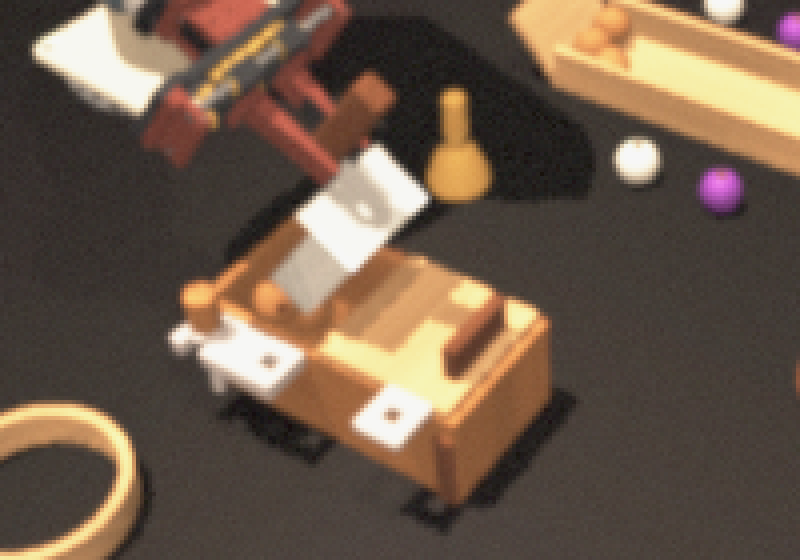

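```bash
python3 - <<'E'
from h import *
p1,R1=plan((560,-225,300),down(.1),n=16,g=1)
p2,R2=plan((582.7,266.2,220),down(.111),p0=p1,R0=R1,n=14,g=1)
E
```

```text
from [ 481.9 -232.   235.4] to [ 560. -225.  300.] rows 16
[[6.1,0,1.9,0,-3.5,0,1],[6.1,0,1.5,0,-3.6,-0.1,1],[6.3,0.1,1.1,0.1,-3.5,0,1],[6.3,0,0.7,0,-3.6,0,1],[6.3,0,0.4,0,-3.5,0,1]]
[[6.4,0,-0.1,0,-3.6,-0.1,1],[6.3,0.1,-0.4,0,-3.5,0,1],[6.3,0,-0.9,0.1,-3.6,0,1],[6.2,0.1,-1.2,0,-3.5,0,1],[6.2,0,-1.6,0,-3.5,-0.1,1]]
[[6,0.1,-2,0,-3.6,0,1],[5.9,0,-2.3,0,-3.5,0,1],[5.7,0.1,-2.7,0.1,-3.6,-0.1,1],[5.6,0,-3.1,0,-3.5,0,1],[5.3,0.1,-3.4,0,-3.6,0,1]]
[[5.2,0,-3.7,0,-3.5,0,1]]
from [ 560. -225.  300.] to [582.7 266.2 220. ] rows 14
[[5.1,-34.8,5.7,0,0,0,1],[5.1,-34.7,5.7,0,0,-0.1,1],[5.1,-34.7,5.7,0,0,0,1],[5.2,-34.8,5.7,0,0,-0.1,1],[5.2,-34.7,5.7,0,0,0,1]]
[[5.2,-34.8,5.7,0,0,-0.1,1],[5.3,-34.7,5.7,0,0,0,1],[5.3,-34.7,5.7,0,0,-0.1,1],[5.3,-34.7,5.7,0,0,0,1],[5.4,-34.7,5.7,0,0,-0.1,1]]
[[5.4,-34.8,5.7,0,0,0,1],[5.4,-34.7,5.7,0,0,-0.1,1],[5.4,-34.7,5.7,0,0,0,1],[5.5,-34.7,5.7,0,0,-0.1,1]]
```

move_arm(
  plan=[
    [[12, 0, -8, 0, 0, 0, 1], [13, 0, -8, 0, 0, 0, 1], [6.2, 0, 1.5, 0, -3.5, 0, 1], [6.2, 0, 1.2, 0, -3.5, 0, 1], [6.2, 0, 0.9, 0, -3.5, 0, 1]],
  ],
)

```text
time_s: 32.25
eef_pos: [495.9, -230.7, 279.0]
ee_rot: [3.136, -0.805, 0.093]
contact_force: [-0.7, 0.6, -2.0]
grip_width: 23.9
gripper_force: 30.0
```

move_arm(
  plan=[
    [[6.3, 0, 0.5, 0, -3.5, 0, 1], [6.3, 0, 0.2, 0, -3.5, 0, 1], [6.3, 0, 0, 0, -3.5, 0, 1], [6.3, 0, -0.4, 0, -3.5, 0, 1], [6.3, 0, -0.9, 0, -3.5, 0, 1]],
  ],
)

```text
time_s: 32.67
eef_pos: [520.0, -228.1, 299.6]
ee_rot: [3.137, -0.501, 0.091]
contact_force: [1.2, 0.3, -2.1]
grip_width: 23.9
gripper_force: 30.0
```

move_arm(
  plan=[
    [[6.2, 0, -1.2, 0, -3.5, 0, 1], [6, 0, -1.6, 0, -3.5, 0, 1], [6, 0, -2, 0, -3.5, 0, 1], [6, 0, -2.3, 0, -3.5, 0, 1], [5.7, 0, -2.7, 0, -3.5, 0, 1]],
  ],
)

```text
time_s: 33.08
eef_pos: [544.3, -225.8, 319.9]
ee_rot: [3.137, -0.196, 0.089]
contact_force: [0.7, -1.1, -2.4]
grip_width: 24.1
gripper_force: 30.0
```

move_arm(
  plan=[
    [[5.5, 0, -3, 0, -3.5, 0, 1], [5.3, 0, -3.4, 0, -3.5, 0, 1], [5, 0, -3.7, 0, -3.5, 0, 1], [0, 0, 0, 0, 0, 0, 1], [0, 0, 0, 0, 0, 0, 1]],
  ],
)

```text
time_s: 33.5
eef_pos: [558.7, -224.1, 330.6]
ee_rot: [3.139, -0.016, 0.09]
contact_force: [-0.6, -0.5, -2.0]
grip_width: 23.7
gripper_force: 30.0
```

```bash
python3 - <<'E'
from h import *
p,r,s=pose(); print(s['q'].round(2))
scoop(('wrist',))
p2,R2=plan((582.7,266.2,200),down(.111),n=14,g=1)
L,m,im,hsv=beads('side',T,(-200,0,-60,60),5); ht(L,274,316,320,380)
L,m,im,hsv=beads('side',B,(-200,0,-60,60),5); k=(np.abs(L[...,0]+32)<52)&(np.abs(L[...,1])<52)&(L[...,2]<90); print('bin',k.sum(),np.percentile(L[k][:,2],[2,30,50,70,98]))
E
```

```text
[-0.4   0.28  1.58  0.01  1.26  1.07]
TCP [ 558.7 -224.1  330.6] [ 3.139 -0.016  0.09 ] F [-0.6 -0.5 -2. ] g 23.7 t 33.5
wrist off in tool [-71.6  -1.2  52.8] rot(scoop axes deg) [-0.4 -2.1  0.1] 1435 0.34 world [ 488.2 -229.5  276.7]
from [ 557.7 -224.2  330.2] to [582.7 266.2 200. ] rows 14
[[4.8,-34.7,9.3,0,-0.1,-0.1,1],[4.8,-34.8,9.3,0,0,-0.1,1],[5,-34.7,9.3,0,-0.1,-0.1,1],[5,-34.7,9.3,0,-0.1,0,1],[5,-34.7,9.2,0,0,-0.1,1]]
[[5,-34.7,9.3,0.1,-0.1,-0.1,1],[5.2,-34.7,9.4,0,0,-0.1,1],[5.2,-34.7,9.3,0,-0.1,-0.1,1],[5.3,-34.7,9.3,0,-0.1,-0.1,1],[5.3,-34.6,9.3,0,0,-0.1,1]]
[[5.5,-34.7,9.3,0,-0.1,-0.1,1],[5.5,-34.6,9.3,0,-0.1,0,1],[5.5,-34.7,9.3,0,0,-0.1,1],[5.6,-34.6,9.3,0,-0.1,-0.1,1]]
274  12  17  21  19  24  30  28  29  31  34  35  36  42  44  42  42  46  40  43  44  40   0   0   4   0   0  -2  -2   1  -2
277   3   5   3   2   7   3   7   7  14  14  19  21  23  23  29  30  30  33  35  36  42  45  44  42  45  -1   0  -2  -2  -5
280   2   3   3   3   6   2   5   4   7   4   6  --  37  41  43  42  40  36  19  21  24  24  25  30  29  19  22  32  36  42
283   0   3   3   3   3   7   1   1
[... 698 characters left out ...]
40  42  48
301   1   4   4   4   4   4   0   3   3   7   5   7   5   3   5   1   4   3   0  22  23  23   9  15  21  26  33  40  47  53
304   8   5   3   3   3   2   4   5   4   1   3  -1   6   5   2   4  27  42  42  41  41  38  34  18  26  27  37  42  47  53
307  44  44  44   2   8   7   5   4   7   7   4   1   5   3   3   7  39  40  42  45  42  41  35  18  26  28  34  42  44  49
310  32  33  37  39  40  46  45  46  44  44  48  45  45   7   6   5  32  39  40  39  41  36  35  21  26  33  39  42  50  55
313   5  11  14  19  20  22  27  28  34  37  39  43  44  45  43  46  43  46  42  44  43  27  16  20  24  34  38  44  51  52
bin 269 [ 2.4156702   7.3892607  30.44296118 60.03712388 73.8818199 ]
```

move_arm(
  plan=[
    [[5.5, -20, 4, 0, 0, -0.1, 1], [5.5, -34.8, 9.3, 0, 0, -0.1, 1], [5.5, -34.8, 9.3, 0, 0, -0.1, 1], [5.5, -34.8, 9.3, 0, 0, -0.1, 1], [5.5, -34.8, 9.3, 0, 0, -0.1, 1]],
  ],
)

```text
time_s: 34.07
eef_pos: [569.4, -62.8, 288.9]
ee_rot: [3.14, -0.015, 0.096]
contact_force: [0.6, -1.1, -2.0]
grip_width: 23.8
gripper_force: 30.0
```

move_arm(
  plan=[
    [[5.5, -34.8, 9.3, 0, 0, -0.1, 1], [5.5, -34.8, 9.3, 0, 0, -0.1, 1], [5.5, -34.8, 9.3, 0, 0, -0.1, 1], [5.5, -34.8, 9.3, 0, 0, -0.1, 1], [5.5, -34.8, 9.3, 0, 0, -0.1, 1]],
  ],
)

```text
time_s: 34.48
eef_pos: [580.0, 113.3, 242.7]
ee_rot: [3.141, -0.015, 0.106]
contact_force: [-0.2, -0.0, -1.2]
grip_width: 24.3
gripper_force: 30.0
```

move_arm(
  plan=[
    [[5.5, -34.8, 9.3, 0, 0, 0, 1], [5.5, -34.8, 9.3, 0, 1, 0, 1], [5.5, -34.8, 9.3, 0, 0.5, 0, 1], [3, -20, 9, 0, 0, 0, 1], [1.5, -10, 9, 0, 0, 0, 1]],
  ],
)

```text
time_s: 34.9
eef_pos: [588.0, 250.4, 197.1]
ee_rot: [3.141, -0.041, 0.108]
contact_force: [0.2, -0.4, -2.6]
grip_width: 23.9
gripper_force: 30.0
```

move_arm(
  plan=[
    [[0, -5, 0, 0, 0, 0, 1], [0, 0, 0, 0, 0, 0, 1], [0, 0, 0, 0, 0, 0, 1]],
  ],
)

```text
time_s: 35.15
eef_pos: [588.0, 252.0, 197.6]
ee_rot: [3.14, -0.04, 0.106]
contact_force: [-0.9, -0.5, -1.8]
grip_width: 23.7
gripper_force: 30.0
```

```bash
python3 - <<'E'
from h import *
scoop(('wrist',),seed=np.array([-70,0,54]))
p,r,s=pose(); print('local',tl(p[None])[0], s['ee_rot'][2]-T[2])
E
```

```text
TCP [588.  252.  197.6] [ 3.14  -0.04   0.106] F [-0.9 -0.5 -1.8] g 23.7 t 35.15
wrist off in tool [-71.3  -0.9  54.7] rot(scoop axes deg) [ 0.1 -1.5  0. ] 1389 0.29 world [519.2 245.5 140.1]
local [ 83.9230409  -14.84090948 197.85190464] -0.005525112652897915
```

move_arm(
  plan=[
    [[0, -7, 0, 0, 0, -0.3, 1], [0, -6.5, 0, 0, 0, 0, 1], [0, 0, 30, 0, 0, 0, 1], [0, 0, 35, 0, 0, 0, 1], [0, 0, 35, 0, 0, 0, 1]],
  ],
)

```text
time_s: 35.62
eef_pos: [591.6, 267.5, 97.7]
ee_rot: [3.142, -0.044, 0.112]
contact_force: [0.7, -0.2, -2.4]
grip_width: 23.9
gripper_force: 30.0
```

move_arm(
  plan=[
    [[0, 0, 15, 0, 0, 0, 1], [0, 0, 10, 0, 0, 0, 1], [0, 0, 3, 0, 0, 0, 1], [0, 0, 0, 0, 0, 0, 1], [0, 0, 0, 0, 0, 0, 1]],
  ],
)

```text
time_s: 36.03
eef_pos: [592.6, 267.4, 70.7]
ee_rot: [3.141, -0.042, 0.112]
contact_force: [1.2, 0.5, -1.0]
grip_width: 23.9
gripper_force: 30.0
```

move_arm(
  plan=[
    [[0, 0, 1.5, 0, 0, 0, 1], [0, 0, 1, 0, 0, 0, 1], [0, 0, 0, 0, 0, 0, 1], [0, 0, 0, 0, 0, 0, 1]],
  ],
)

```text
time_s: 36.37
eef_pos: [591.9, 267.1, 67.4]
ee_rot: [3.141, -0.041, 0.112]
contact_force: [-0.4, 0.1, -1.5]
grip_width: 23.9
gripper_force: 30.0
```

move_arm(
  plan=[
    [[0, 0, 1.5, 0, 0, 0, 1], [0, 0, 1, 0, 0, 0, 1], [0, 0, 0, 0, 0, 0, 1], [0, 0, 0, 0, 0, 0, 1]],
  ],
)

```text
time_s: 36.7
eef_pos: [591.8, 267.1, 64.4]
ee_rot: [3.14, -0.04, 0.112]
contact_force: [-0.0, 0.3, 0.1]
grip_width: 23.7
gripper_force: 30.0
```

move_arm(
  plan=[
    [[0, 0, 1, 0, 0, 0, 1], [0, 0, 0, 0, 0, 0, 1], [0, 0, 0, 0, 0, 0, 1]],
  ],
)

```text
time_s: 36.95
eef_pos: [592.3, 267.1, 63.7]
ee_rot: [3.14, -0.041, 0.112]
contact_force: [1.7, 0.0, 1.7]
grip_width: 23.5
gripper_force: 30.0
```

move_arm(
  plan=[
    [[0, 0, 0.7, 0, 0, 0, 1], [0, 0, 0, 0, 0, 0, 1], [0, 0, 0, 0, 0, 0, 1]],
  ],
)

```text
time_s: 37.2
eef_pos: [592.6, 267.2, 63.2]
ee_rot: [3.141, -0.042, 0.112]
contact_force: [2.5, -1.7, 5.0]
grip_width: 24.0
gripper_force: 30.0
```

move_arm(
  plan=[
    [[-6, 0, -0.25, 0, 0, 0, 1], [-6, 0, -0.25, 0, 0, 0, 1], [-6, 0, -0.25, 0, 0, 0, 1], [-6, 0, -0.25, 0, 0, 0, 1], [-6, 0, -0.25, 0, 0, 0, 1]],
  ],
)

```text
time_s: 37.62
eef_pos: [562.1, 264.0, 63.2]
ee_rot: [3.141, -0.042, 0.112]
contact_force: [3.5, -0.7, 5.6]
grip_width: 24.1
gripper_force: 30.0
```

move_arm(
  plan=[
    [[-6, 0, -0.25, 0, 0, 0, 1], [-6, 0, -0.25, 0, 0, 0, 1], [-6, 0, -0.25, 0, 0, 0, 1], [-6, 0, -0.25, 0, 0, 0, 1], [-6, 0, -0.25, 0, 0, 0, 1]],
  ],
)

```text
time_s: 38.03
eef_pos: [532.2, 260.7, 63.2]
ee_rot: [3.141, -0.042, 0.112]
contact_force: [3.9, 0.4, 5.4]
grip_width: 24.0
gripper_force: 30.0
```

move_arm(
  plan=[
    [[-6, 0, -0.25, 0, 0, 0, 1], [-6, 0, -0.25, 0, 0, 0, 1], [-6, 0, -0.25, 0, 0, 0, 1], [-6, 0, -0.25, 0, 0, 0, 1], [-6, 0, -0.25, 0, 0, 0, 1]],
  ],
)

```text
time_s: 38.45
eef_pos: [502.4, 257.2, 63.2]
ee_rot: [3.141, -0.042, 0.112]
contact_force: [4.5, 0.6, 4.6]
grip_width: 23.7
gripper_force: 30.0
```

move_arm(
  plan=[
    [[-6, 0, -0.25, 0, 0, 0, 1], [-6, 0, -0.25, 0, 0, 0, 1], [0, 0, 0, 0, 0, 0, 1]],
  ],
)

```text
time_s: 38.7
eef_pos: [489.5, 255.8, 63.2]
ee_rot: [3.141, -0.041, 0.112]
contact_force: [0.5, 1.0, 7.8]
grip_width: 23.7
gripper_force: 30.0
```

```bash
python3 - <<'E'
from h import *
L,m,im,hsv=beads('side',T,(-200,0,-60,60),5)
ht(L,271,316,320,384)
p,r,s=pose();print(p,s['ee_rot'],s['contact_force'],tl(p[None])[0])
E
```

```text
271 219 224 222  56  42  44  43  44  46  42  46  43  47  -5   0  -1  -3   0   2  -1  -3  -5   4  -4  -3  -1  -2  -2  -1   1   1  -3
274 199 182 166 166  41  --  44  46  47  36  34  40  43  41  46  43  43  43  42  41  46   1  -1  -2  -1   0  -2  -1  -1  -3  -1  -4
277 192 165 163 161  21  21  27  30  29  33  34  38  41  42  42  41  45  35  35  38  42  42  46  44  44   3   0  -3   0  -2  45  51
280 183 164 161   1   7   9   5   9  12  15  19  18  25  26  25  29  30  33  36  20  24  26  29  29  31  16  23  33  37  45  48  51
283 183 156 158   5   5   8   5  10   6   5   7   7   6   8   7  11  36  42  --  43   2   8  11  10  12  19  29  31  37  43  49  55
286 181 158  16   6   6   6   7  10   5   7   8   6   4   8   6  36  39  43  46  45  48  38   0   8  13  19  27  34  39  44  50  56
289 184 183   6   5  10   7   7   6   4   7  10   7   5   7   6  35  38  44  42  45  43  40   5  48  55  19  29  32  41  44  50  60
292 182 183   8   8   8   4   7   5   8   6   5   6   4   7   4  26  36  37  39  37  48  57  59  60  62  62  31  33  40  43  52  59
295 181  21   4   7   3   7   8   7   7  10 
[... 346 characters left out ...]
4  63
304  43  44  43   4   4   4   4   5   4   3   5   5   4   8   4   6   6  39  39  42  43  38  35  15  22  30  36  45  46  50  57  65
307  44  46  42  34  34  42  40  45  41  44   6   7   4   9   7   8  34  39  42  44  45  44  39  19  25  29  39  42  51  51  61  60
310  31  34  34  38  41  45  43  44  44  44  44  46  46  32  36  39  45  37  39  42  40  40  37  17  26  34  38  42  51  58  61  68
313  11  15  18  18  23  25  26  31  31  34  38  44  42  44  46  45  46  45  43  46  44  31  26  18  28  39  37  43  50  56  59  63
[489.52011485 255.79493796  63.13897339] [ 3.14073094 -0.04005735  0.11186626] [ 0.93078251 -0.06805519  8.36475514] [-1.37624157e+01  1.95513794e-02  6.31389734e+01]
```

move_arm(
  plan=[
    [[-4, 0, -0.2, 0, 0, 0, 1], [-4, 0, -0.2, 0, 0, 0, 1], [-4, 0, -0.2, 0, 0, 0, 1], [-4, 0, -0.2, 0, 0, 0, 1], [0, 0, 0, 0, 0, 0, 1]],
  ],
)

```text
time_s: 39.17
eef_pos: [473.7, 253.9, 63.2]
ee_rot: [3.141, -0.04, 0.112]
contact_force: [1.7, 1.5, 7.2]
grip_width: 23.6
gripper_force: 30.0
```

```bash
python3 - <<'E'
from h import *
L,m,im,hsv=beads('side',T,(-200,0,-60,60),5)
ht(L,274,316,330,386)
p,r,s=pose();print(p,s['ee_rot'],s['contact_force'],tl(p[None])[0])
E
```

```text
274 164 162  43  46  33  38  41  37  42  43  44  44  45  42  43  45   0  -2  -1   1  -3  -2  -1  -3  -1  -4  -2  -1
277 167 162  32  30  32  35  36  42  42  45  46  43  33  32  39  39  45  45  43  45   2  -1  -1  -1  -1  47  54  59
280 165 165   8  12  15  18  18  21  24  25  28  31  33  36  40  41  47  30  29  31  17  26  31  37  42  50  55  59
283 164   7  10   6   6   7   7   8   5  10   8  15  31  43  46  41  41  10  11  12  17  25  30  37  41  48  57  61
286 146   7   8   6   3   9   6   6   6  11   9  31  42  47  45  46  44  43   9  15  20  --  31  37  43  48  56  61
289   9   7   5   7   9   4   3   6   7   5   4  35  39  42  45  44  42  58  60  66  68  59  32  38  46  50  57  66
292   9   8   8   5   7   2   5   7   5   6   5   4  33  38  38  38  58  60  65  69  66  64  61  42  46  51  57  62
295   6   5   4  --   7   7   7   7   4   5   6   9   4  25  28  30  56  60  64  62  65  61  61  44  47  51  58  62
298   8   7   7   9   5   7  11   2   6   5   8   9  10   4  35   4  49  58  59  60  62  59  55  42  46  51  60  68
301   8   4   8   6   7   7   8   6   8   4   6   5  43  43  45  46  43  45  52  53  51  50  41  46  52  60  66  66
304   3   5   9   8   5   7  12   8   9   7   7  36  41  45  47  49  45  45  15  25  33  36  41  47  52  60  --  70
307  39  40  45  41  43   6   6  11  10   6   7  33  40  41  45  42  44  38  18  23  30  37  42  47  54  56  65  69
310  44  45  44  49  47  46  44  44  33  35  41  42  44  46  47  38  36  28  20  25  34  38  45  50  52  60  62  70
313  24  24  28  32  35  38  39  44  45  46  45  47  46  42  45  46   8  17  18  28  31  41  41  49  53  58  67  72
[473.73729674 253.95294885  63.16464528] [ 3.14059186 -0.03996096  0.11203622] [1.3261097  1.11393992 7.84586647] [-2.96521448e+01 -6.28042884e-02  6.31646453e+01]
```

move_arm(
  plan=[
    [[1.2, 0, 1.6, 0, -4, 0, 1], [0.8, 0, 1.6, 0, -4, 0, 1], [0.8, 0, 1.4, 0, -4, 0, 1], [0.8, 0, 1.2, 0, -4, 0, 1], [0, 0, 0, 0, 0, 0, 1]],
  ],
)

```text
time_s: 39.63
eef_pos: [477.6, 253.8, 55.4]
ee_rot: [3.14, 0.244, 0.111]
contact_force: [0.8, 0.7, -2.6]
grip_width: 24.2
gripper_force: 30.0
```

move_arm(
  plan=[
    [[0, 0, 0, 0, 0, 0, 1], [0, 0, 0, 0, 0, 0, 1], [0, 0, 0, 0, 0, 0, 1]],
  ],
)

```text
time_s: 39.88
eef_pos: [476.1, 253.8, 56.7]
ee_rot: [3.14, 0.24, 0.112]
contact_force: [0.1, -0.1, -2.5]
grip_width: 23.9
gripper_force: 30.0
```

```bash
python3 - <<'E'
from h import *
L,m,im,hsv=beads('side',T,(-200,0,-60,60),5)
ht(L,265,316,326,386)
p,r,s=pose();print(p,s['ee_rot'],s['contact_force'],tl(p[None])[0])
E
```

```text
265   2   0  -4  -1   0  -4   0   0   0   0  -5  -2  -4  -6  -5  -1  -2  -3   0  -2  -3  -3   0  -3   1  -3  -4   0  -1  -2
268  45  43   0   0  -1  -3  -2   0  -5  -1   1  -1  -2  -1  -2   0  -3  -2   0   0  -2   0  -2  -2  -5   0   0  -2  -4  -1
271  38  42  62  47  43  48  46  43  44  43   0  -3  -2  -1   0  -4  -3  -2   0   0   0   0   0   1  -2  -3   2   0  -2  -1
274  21  24  61  45  47  47  49  49  54  53  55  56  58  61  63  42  44  42  -3   1  -4   0  -2  -4  -1  -2  -3   0  -3   0
277   3   4  53  40  29  32  32  33  37  36  45  43  45  --  48  54  51  55  60  55  44  45  -1  -1  -1  -4   1  46  56  60
280  70  61  53  35  43  48  54  53  54  21  24  26  31  29  30  32  35  40  41  42  33  31  20  24  28  36  46  47  54  65
283  65  60  45  39  45  49  53  52  52  47  17  17  22  23  26  24  25  32  30  31  10  15  18  25  28  36  42  49  54  56
286  60  59  42  39  47  48  51  52  49  42  40  19  21  21  23  25  28  28  33  34   7  17  21  29  31  38  47  50  56  64
289  59  50  40  19  37  45  43  45  42  42  17  24  18  24  25  27  29  29  31  31  61  61  60  24  35  41 
[... 462 characters left out ...]
7  34  49  55  60  58  54  38  47  51  56  65  67
304  44  32  10  35  43  46  41  41  39  18  21  21  25  21  26  28  30  28  33  13  16  22  26  35  39  50  49  59  65  69
307  34  36  41  40  43  44  47  50  51  55  56  64  58  61  64  67  70  32  32  15  21  24  29  36  43  49  54  57  63  69
310  40  39  48  42  45  42  45  44  48  44  33  38  35  42  42  45  49  48  11  15  24  22  30  33  41  50  54  58  65  66
313  17  22  26  28  33  30  35  40  40  42  46  44  47  46  45  45  46  44  15  15  21  28  33  40  44  50  55  61  64  67
[476.41136555 253.91161656  56.9118099 ] [3.13978687 0.23946994 0.1119953 ] [-0.3342368   0.01877801 -2.94973666] [-26.99911113  -0.40009471  56.9118099 ]
```

move_arm(
  plan=[
    [[-2.9, 0, 0.6, 0, 0, 0, 1], [-2.9, 0, 0.6, 0, 0, 0, 1], [-2.9, 0, 0.6, 0, 0, 0, 1], [-2.9, 0, 0.6, 0, 0, 0, 1], [0, 0, 0, 0, 0, 0, 1]],
  ],
)

```text
time_s: 40.35
eef_pos: [465.0, 252.7, 57.5]
ee_rot: [3.14, 0.24, 0.112]
contact_force: [-0.5, -1.2, -1.1]
grip_width: 23.5
gripper_force: 30.0
```

```bash
python3 - <<'E'
from h import *
L,m,im,hsv=beads('side',T,(-200,0,-60,60),5)
ht(L,277,310,330,388)
p,r,s=pose();print(p,s['ee_rot'],s['contact_force'],'lip',tl((p+r.apply([-116.3,0,54.7]))[None])[0],L[294,370],L[294,372])
E
```

```text
277   7   8  56  46  30  34  39  39  43  42  47  51  53  53  57  54  64  61  63  59  -3   0  -1  -2  -1  48  51  60  61
280  75  60  55  40  20  49  50  49  48  27  27  29  34  35  38  37  39  45  45  46  21  26  28  35  42  50  53  61  67
283  72  61  49  32  48  54  54  56  52  48  18  20  22  20  24  27  27  28  29  32  17  23  35  38  44  50  51  63  71
286  62  62  45  37  45  49  51  51  50  49  40  20  21  24  26  26  27  33  34  34  21  28  32  38  46  51  55  60  65
289  59  57  41  34  45  46  46  51  44  42  17  22  20  23  26  28  28  31  29  63  69  62  34  42  47  53  58  63  69
292  57  49  34  19   9  39  39  42  35  31  18  19  25  25  26  28  27  61  67  71  71  74  68  64  43  55  57  66  71
295  61  44  32  51  51  54  52  52  40  18  22  22  24  25  27  23  27  60  66  70  72  69  70  65  58  53  59  62  71
298  56  40  43  51  55  52  56  54  47  --  21  19  25  23  26  27  30  57  61  65  66  66  67  63  52  55  58  68  67
301  55  40  42  47  52  51  48  48  46  33  19  22  22  24  24  28  28  27  55  55  61  61  56  45  51  57  62  69  68
304  47  29  34  41  43  44  50  44  39  19  21  22  26  21  23  28  29  32  35  22  27  35  37  44  52  60  64  67  66
307  32  40  45  44  48  48  54  53  56  57  59  58  65  66  66  69  69  32  34  20  29  36  41  45  52  62  63  71  63
[465.43705296 252.82538162  57.46724939] [3.14019884 0.2393639  0.11190259] [-0.32770891  0.23580174 -2.28485281] lip [-163.97877997   -0.45392085   31.89980579] [-163.2430702     7.5757396    73.38515989] [-168.40317967    5.79314773   71.72061001]
```

move_arm(
  plan=[
    [[-2.5, 0, 0.4, 0, 0, 0, 1], [-2.5, 0, 0.2, 0, 0, 0, 1], [0, 0, 0, 0, -3, 0, 1], [-1, 0, -2, 0, -3, 0, 1], [-1, 0, -2, 0, -3, 0, 1]],
  ],
)

```text
time_s: 40.82
eef_pos: [460.0, 252.3, 62.7]
ee_rot: [3.14, 0.398, 0.112]
contact_force: [0.2, -0.0, -2.3]
grip_width: 23.8
gripper_force: 30.0
```

```bash
python3 - <<'E'
from h import *
L,m,im,hsv=beads('side',T,(-200,0,-60,60),5)
ht(L,277,310,326,388)
p,r,s=pose();print(p,s['ee_rot'],s['contact_force'],'lip',tl((p+r.apply([-116.3,0,54.7]))[None])[0])
E
```

```text
277 100  94   3   9  66  65  54  44  39  38  43  44  49  50  50  50  51  60  59  63  63  68  67  68   0  -2  -1  46  54  62  65
280  98  96  82  78  69  62  48  53  62  66  68  66  63  58  36  36  41  43  46  49  48  53  53  56  30  39  42  47  55  61  67
283  97  92  84  74  68  58  44  56  63  65  68  67  66  64  35  38  40  43  46  48  48  53  55  53  28  38  44  49  55  58  66
286  85  85  78  68  68  54  45  56  60  59  61  65  60  56  33  38  43  44  46  49  48  51  58  89  32  39  44  51  55  62  66
289  75  66  66  68  60  53  43  42  58  59  59  56  58  47  35  37  43  43  45  50  53  86  92  93 100  97  94  51  58  61  64
292  67   8   3  72  58  48  37  60  62  64  60  59  31  32  40  40  43  44  46  48  77  90  95  94  97  96  94  90  60  60  72
295   6   2   4  70  52  46  60  68  65  71  63  63  53  36  38  42  44  44  47  51  79  87  89  93  92  92  91  90  60  63  67
298   5   5  70  62  54  51  62  65  66  66  66  62  59  36  41  41  42  46  46  49  50  79  84  91  90  86  86  83  58  64  70
301   3   5  70  64  51  42  56  56  59  62  66  58  53  32  42  39  44  44  50  53  53  55  69  77  69  46  51  53  58  69  68
304   4   6   1  60  58  58  64  63  66  70  74  71  74  75  38  41  46  47  47  95  52  58  57  37  40  47  49  56  63  69  71
307   6   5   6   4  45  45  46  52  54  53  59  62  59  61  64  67  71  73  71  74  78  58  30  35  42  46  56  60  65  68  64
[461.43402352 252.49376551  62.54235978] [3.14071214 0.39989338 0.11129415] [ 2.40334838  0.25535478 -3.28866987] lip [-170.46134369   -0.23608614   57.4360044 ]
```

move_arm(
  plan=[
    [[5.5, 0, -2.3, 0, 0, 0, 1], [5.5, 0, -2.3, 0, 0, 0, 1], [5.5, 0, -2.3, 0, 0, 0, 1], [5.5, 0, -2.3, 0, 0, 0, 1], [5.5, 0, -2.3, 0, 0, 0, 1]],
  ],
)

```text
time_s: 41.28
eef_pos: [490.5, 255.7, 62.5]
ee_rot: [3.14, 0.395, 0.112]
contact_force: [1.1, -0.2, -1.7]
grip_width: 23.6
gripper_force: 30.0
```

move_arm(
  plan=[
    [[5.5, 0, -2.3, 0, 0, 0, 1], [5.5, 0, -2.3, 0, 0, 0, 1], [3, 0, -1.2, 0, 0, 0, 1], [0, 0, 0, 0, 0, 0, 1], [0, 0, 0, 0, 0, 0, 1]],
  ],
)

```text
time_s: 41.7
eef_pos: [505.0, 257.2, 62.2]
ee_rot: [3.14, 0.397, 0.111]
contact_force: [0.4, -0.1, -2.1]
grip_width: 24.0
gripper_force: 30.0
```

```bash
python3 - <<'E'
from h import *
L,m,im,hsv=beads('side',T,(-200,0,-60,60),5)
ht(L,268,316,310,382)
p,r,s=pose();print(p,s['ee_rot'],s['contact_force'],'lip',tl((p+r.apply([-116.3,0,54.7]))[None])[0])
E
```

```text
268  41  43  38  47  43  71  47  43  43  44   0   0   1   0   0  -2   0   1  -2  -4  -2  -1   0   0  -6   0  -4  -1  -3  -4  -3   0  -5  -1  -1  -2
271  85  21  22  26  69  64  56  53  51  54  58  60  65  64  68  69  72  76  80  77  82  83  -1   0  -2  -1   0  -1  -4  -2   0   0   1  -4   0   0
274  99  71   2   6  69  58  49  43  39  40  41  46  45  47  53  50  56  57  57  62  64  66  66  43  45  46  -4  -5  -1   0  -1   0  -3   0   0  -1
277  97  89  77   0  65  60  47  58  64  66  68  69  62  31  35  38  41  40  43  47  50  51  56  58  41  43  44  45  42  44  -2  -2  -1  -1  -3  46
280  92  87  80  68  63  54  44  61  64  65  66  68  65  56  36  37  38  43  47  48  47  51  54  57  18  23  20  28  29  33  18  25  30  34  39  48
283  84  83  73  69  60  52  44  55  59  66  65  62  56  56  33  40  42  37  48  44  47  54  53   4   1   4   7   8  12  12  18  23  33  36  45  49
286  69  69  70  71  59  48  38  --  53  57  60  56  52  33  35  40  42  43  45  48  52  55  53   6   3   1   5   6   8  13  19  25  29  37  43  51
289   4   6  68  66  55  44  33  63  66  66  61  28  32  33  38 
[... 729 characters left out ...]
60  65  68  73  74  70  78  78  54  59   5  --   3   2   1  12  17  25  26  37  38  44  49  58
307  42  43  45  42  44  43  42  47  31  32  39  38  44  46  48  51  55  58  57  60  59   8   3   4   6   3   9  12  20  24  28  39  41  45  51  55
310  16  18  25  24  32  28  34  40  36  41  43  44  --  46  41  43  46  46   6   5   4   5   6   3   7   3   8  14  20  30  33  37  41  47  56  60
313  -2   0   1   1   7  10  10  15  17  19  20  27  29  31  36  38  43  43  44  47  46  44  44  45  42  44  11  --  20  23  32  38  42  50  58  62
[504.69306739 257.17222097  62.23742455] [3.14009706 0.39678502 0.11133108] [ 0.42183729 -0.42526584 -2.0737126 ] lip [-126.93375821   -0.41670437   56.73195522]
```

```bash
python3 - <<'E'
from h import *
for n in ('side','scene'):
    L,m,im,hsv=beads(n,T,(-400,-10,-200,200),5)
    k=(L[...,0]>-420)&(L[...,0]<20)&(np.abs(L[...,1])<200)&(L[...,2]>12)&(L[...,2]<60)&(np.abs(hsv[...,0].astype(int)-12)<8)&(hsv[...,1]>120)
    lab,c=label(k)
    for i in range(1,c+1):
        q=lab==i
        if q.sum()>12: v,u=np.where(q); print(n,q.sum(),int(u.mean()),int(v.mean()),L[q].mean(0).round(0),L[q].max(0).round(0),L[q].min(0).round(0))
    if n=='scene': save('x.png',im); v0,u0=150,290; ht(L,145,200,296,360)
E
```

```text
side 76 313 268 [  1. -53.  36.] [ 20. -49.  47.] [-14. -59.  12.]
side 1230 356 303 [-133.   23.   36.] [20. 63. 60.] [-198.  -60.   12.]
side 81 331 288 [-61.   3.  55.] [-36.  37.  60.] [-73. -42.  28.]
scene 538 318 162 [-122.  -31.   34.] [20. 64. 60.] [-197.  -69.   12.]
scene 32 338 160 [-43.  -4.  56.] [-33.  15.  60.] [-65. -32.  46.]
145  -4   1  -4  -1  -3   0  70  62  56  56  48  -4  -2   0   0  -1   1   1  85  84  -1   3  -2   0  -1  -3  -1 170 166 181 172 171
148   0  -5   1  -3  66  63  60  54  55  43  44  37  -3  -3  -3  -4   2  69  72  72  74  -2   0   0   0 187 185 177 177 161 157 157
151  -5  -4  -2  68  59  55  56  48  43  42  33  25  26  27  36  41  54  52  53  59  61  65  68  -1 170 178 180 180 178 173 174 155
154  -3  65  62  58  57  54  43  41  34  --  27  20  18  16  57  51  46  48  46  43  44  51  64  54 157 162 165 172 174 170 168 166
157  -4   0  51  53  44  43  35  34  26  23  22  18  76  81  84  50  50  47  43  36  58  66  65  61  61 145 149 149 160 163 168 165
160   1  -1  -2  42  43  35  32  27  25  18  15  60  65  68  66  75  74  43  38  67  67  61  5
[... 1053 characters left out ...]
   0  -2   3   0   4  10  16  17  23  22
187   3  -2  -4   0  -2  --  -2   0  -4   0   0  -4  -1  -1  -2  27  33  34  34  -4  -4  -1   0   0  -1  -5  -2  -3  -2   0   5  12
190  -2   0   0  -2   0  -3   0  -3   0  -5  -5  -1   0   1  17  25  29  29  26  20  -3  -3  -2   0  -1  -3  -6   0  -2  -1  -1  -2
193   0  -2  -2   6  -2  -2   0   0  -4   0   2   0  -2   0  -2  11  18  18  15   0  -1   0  -3   0  -2  -1  34  32  34   0  -1  -4
196  -2  -4  -4   1   3  -2  -3   3   0   0  -3  -4   0   0  -8   0   1   1  -3  -5  -3  -2  -5  -4  -4  27  31  34  30  26  -2   0
199  -4  -3  -2  -2  -2  -4   1   0  -2  -2  -1  -2  -1   0   0   0  -2  -6  -3   0  -2  -7   0  -2  -1  18  25  24  22  19  -1  -1
```

move_arm(
  plan=[
    [[-4, 0, -9, 0, 0, 0, 1], [-7, 0, -17, 0, 0, 0, 1], [-12, 0, -28, 0, 0, 0, 1], [-13, 0, -30, 0, 0, 0, 1], [-14, 0, -33, 0, 0, 0, 1]],
  ],
)

```text
time_s: 42.27
eef_pos: [503.0, 257.0, 190.8]
ee_rot: [3.14, 0.398, 0.111]
contact_force: [0.3, 0.3, -2.4]
grip_width: 24.0
gripper_force: 30.0
```

move_arm(
  plan=[
    [[-14, 0, -33, 0, 0, 0, 1], [-12, 0, -28, 0, 0, 0, 1], [-9, 0, -20, 0, 0, 0, 1], [0, 0, 0, 0, 0, 0, 1], [0, 0, 0, 0, 0, 0, 1]],
  ],
)

```text
time_s: 42.68
eef_pos: [503.2, 257.5, 279.0]
ee_rot: [3.141, 0.393, 0.112]
contact_force: [-1.0, 1.0, -2.7]
grip_width: 24.1
gripper_force: 30.0
```

```bash
cat >> h.py <<'E'
def blobs(n,fr,lim,zl,mn=12):
    L,m,im,hsv=beads(n,fr,lim,5)
    k=(L[...,0]>lim[0])&(L[...,0]<lim[1])&(L[...,1]>lim[2])&(L[...,1]<lim[3])&(L[...,2]>zl[0])&(L[...,2]<zl[1])&(np.abs(hsv[...,0].astype(int)-12)<8)&(hsv[...,1]>120)
    lab,c=label(k)
    for i in range(1,c+1):
        q=lab==i
        if q.sum()>mn: v,u=np.where(q); print(n,q.sum(),int(u.mean()),int(v.mean()),L[q].mean(0).round(0),L[q].max(0).round(0),L[q].min(0).round(0))
    return L,im
E
python3 - <<'E'
from h import *
L,im=blobs('side',T,(-250,150,-46,46),(14,47)); ht(L,274,314,310,382)
p,r,s=pose();print(p,s['ee_rot'],s['contact_force'],s['q'].round(2))
c,im,d=cam('side'); W=clean(c,d); # pan contents in scoop frame
Q=r.inv().apply(W-p)-np.array([-71.3,-.9,54.7]); Q=Q*[-1,1,-1]
k=(np.abs(Q[:,1])<43)&(np.abs(Q[:,0])<60)&(Q[:,2]>4)&(Q[:,2]<60)
H=np.full((13,11),0.); 
for x,y,z in Q[k]: i=int((x+60)//10); j=int((y+44)//8); H[min(i,12),min(j,10)]=max(H[min(i,12),min(j,10)],z)
print(H.round(0).astype(int))
E
```

```text
side 13 261 267 [150. -33.  22.] [150. -22.  28.] [149. -44.  14.]
side 347 371 298 [-170.    1.   30.] [-154.   46.   47.] [-186.  -46.   14.]
side 174 346 295 [-103.    7.   36.] [-84.  23.  46.] [-122.  -17.   16.]
274   5   4   5   8   7  14  15  15  21  20  27  26  28  31  32  37  41  41  45  43  45  44  43  49  47  43   0   1  -1  -1  -2  -2  -1  -2  -4  -1
277   2   1   7   0   3   2   2   5   5   5   8   8  12  13  14  15  18  23  25  29  29  34  32  36  37  40  42  44  43  43  -3  -2  -2  -3   0  46
280   3   2   4   4   5   1   3   3   2   3   3   4   5   5   2   6   7   6   8   9  11  13  17  18  23  22  25  29  29  30  16  25  28  38  41  49
283   2   3   7   2   9   6   5   4   5   4   3   5   4   5   1   3   8   2   5   6   7   4   5   3   4   5   7   8  11  15  19  22  33  35  40  49
286   3   3   6   4   5   4   3   3   6   7   4   4   2   3   3   1   7   5   6   3   5   5   3   4   4   2   4   5   4  12  20  28  35  38  44  52
289   5   3   2   2   5   4   3   4   5   3   3   5   3   2   5   5   6  38  41  37  33   4   6   6   6   3   2   4   8  14  24  28  34  39  4
[... 1104 characters left out ...]
5  38  38  46  46  46  43  48  47  44  48  47   7  11  19  26  31  38  42  52  55  60
[502.43926499 257.11084836 277.41074494] [3.14000568 0.39633494 0.11146953] [-0.63261425  0.98463239 -2.99706568] [0.39 0.47 1.48 0.11 1.58 1.83]
[[54  0 53 58 60 58 59 54 52 53  0]
 [55 54 54 55 55 55 55 54 53 53 55]
 [34 40 42 42 38 34 38 41 40  0 40]
 [38 41 43 42 39 34 41 42 40 36 39]
 [35 39 42 40 35 30 38 41 39 35 34]
 [ 0 31 29 29  0  0 27 30 31 21 29]
 [ 0  0  0  0  0  4  0  0  4  4 36]
 [ 0  0  0  4  4  0  5  5  0  0 40]
 [ 0  0  0  5  4  4  0  5  4  0 39]
 [ 0  5  4  6  5  0  4  5  5  6 38]
 [ 0  0  5  5  0  4  0  0  0  0  0]
 [ 0  0  0  0  0  0  0  0  0  0  0]
 [ 0  0  0  0  0  0  0  0  0  0  0]]
```

move_arm(
  plan=[
    [[0.5, 10, -1.5, 0, 0, 0, 1], [0.5, 20, -1.5, 0, 0, 0, 1], [0.5, 30, -1.5, 0, 0, 0, 1], [0.5, 30, -1.5, 0, 0, 0, 1], [0.5, 30, -1.5, 0, 0, 0, 1]],
  ],
)

```text
time_s: 43.2
eef_pos: [520.8, 136.8, 282.3]
ee_rot: [3.14, 0.4, 0.112]
contact_force: [0.9, -0.1, -1.6]
grip_width: 23.8
gripper_force: 30.0
```

move_arm(
  plan=[
    [[0.5, 30, -1.5, 0, 0, 0, 1], [0.5, 30, -1.5, 0, 0, 0, 1], [0.5, 30, -1.5, 0, 0, 0, 1], [0.5, 30, -1.5, 0, 0, 0, 1], [0.5, 30, -1.5, 0, 0, 0, 1]],
  ],
)

```text
time_s: 43.62
eef_pos: [542.6, -12.0, 288.5]
ee_rot: [3.141, 0.4, 0.111]
contact_force: [0.4, 0.7, -2.4]
grip_width: 23.7
gripper_force: 30.0
```

move_arm(
  plan=[
    [[0.5, 30, -1.5, 0, 0, 0, 1], [0.5, 30, -1.5, 0, 0, 0, 1], [0.5, 30, -1.5, 0, 0, 0, 1], [0.5, 30, -1.5, 0, 0, 0, 1], [0.5, 30, -1.5, 0, 0, 0, 1]],
  ],
)

```text
time_s: 44.03
eef_pos: [564.4, -160.3, 294.5]
ee_rot: [-3.142, 0.399, 0.112]
contact_force: [0.5, 0.4, -1.8]
grip_width: 23.9
gripper_force: 30.0
```

move_arm(
  plan=[
    [[0.5, 30, -1.5, 0, 0, 0, 1], [0.5, 25, 0, 0, 0, 0, 1], [0, 12, 0, 0, 0, 0, 1], [0, 0, 0, 0, 0, 0, 1], [0, 0, 0, 0, 0, 0, 1]],
  ],
)

```text
time_s: 44.45
eef_pos: [573.6, -224.6, 296.0]
ee_rot: [-3.141, 0.398, 0.111]
contact_force: [-0.3, 0.8, -2.6]
grip_width: 23.9
gripper_force: 30.0
```

```bash
sed -i 's/^OFF=.*/OFF=np.array([-71.3,-.9,54.7])/' h.py; python3 - <<'E'
from h import *
p,Rt=dump(0,8,128); p1,R1=plan(p,Rt,n=8,g=1)
scoop(('wrist',),seed=OFF)
t=OFF+[-45,0,0]; a=R.from_euler('y',4,degrees=True).apply(t); print('shift',(t-a).round(2))
E
```

```text
from [ 573.6 -224.6  296. ] to [ 584.44670865 -224.59184317  182.7       ] rows 8
[[6.7,0.2,12.5,0,2.9,0.2,1],[6.1,0.1,12.9,0.1,2.8,0.2,1],[5.5,0.1,13.1,0,2.9,0.2,1],[4.8,0.2,13.4,0,2.8,0.2,1],[4.1,0.1,13.6,0.1,2.9,0.2,1]]
[[3.4,0.1,13.8,0,2.8,0.2,1],[2.8,0.1,14,0.1,2.9,0.2,1],[2,0.1,14,0,2.8,0.2,1]]
TCP [ 573.6 -224.6  296. ] [-3.141  0.398  0.111] F [-0.3  0.8 -2.6] g 23.9 t 44.45
wrist off in tool [-71.8  -0.9  54.7] rot(scoop axes deg) [-0.1 -1.9  0. ] 1411 0.29 world [ 486.7 -233.3  273.4]
shift [-4.1   0.   -7.98]
```

move_arm(
  plan=[
    [[6.7, 0.1, 12.5, 0, 2.9, 0.2, 1], [6.1, 0.1, 12.9, 0, 2.9, 0.2, 1], [5.5, 0.1, 13.1, 0, 2.9, 0.2, 1], [4.8, 0.1, 13.4, 0, 2.9, 0.2, 1], [4.1, 0.1, 13.6, 0, 2.9, 0.2, 1]],
  ],
)

```text
time_s: 44.92
eef_pos: [581.4, -222.7, 226.1]
ee_rot: [3.136, 0.141, 0.096]
contact_force: [0.0, -0.0, -1.7]
grip_width: 23.9
gripper_force: 30.0
```

move_arm(
  plan=[
    [[3.4, 0, 13.8, 0, 2.8, 0.2, 1], [2.8, 0, 14, 0, 2.8, 0.2, 1], [2, 0, 14, 0, 2.5, 0.2, 1], [0, 0, 9, 0, 0, 0, 1], [0, 0, 8, 0, 0, 0, 1]],
  ],
)

```text
time_s: 45.33
eef_pos: [584.8, -223.3, 166.5]
ee_rot: [3.136, 0.004, 0.086]
contact_force: [0.1, 0.9, -1.9]
grip_width: 23.7
gripper_force: 30.0
```

move_arm(
  plan=[
    [[0, 0, 0, 0, 0, 0, 1], [-4.1, 0, -8, 0, 4, 0, 1], [-4.1, 0, -8, 0, 4, 0, 1], [-4.1, 0, -8, 0, 4, 0, 1], [-4.1, 0, -8, 0, 4, 0, 1]],
  ],
)

```text
time_s: 45.75
eef_pos: [567.1, -225.9, 198.5]
ee_rot: [3.134, -0.281, 0.088]
contact_force: [0.4, -0.3, -2.7]
grip_width: 23.7
gripper_force: 30.0
```

move_arm(
  plan=[
    [[-4.1, 0, -8, 0, 4, 0, 1], [-4.1, 0, -8, 0, 4, 0, 1], [-4.1, 0, -8, 0, 4, 0, 1], [-4.1, 0, -8, 0, 4, 0, 1], [0, 0, 0, 0, 0, 0, 1]],
  ],
)

```text
time_s: 46.17
eef_pos: [537.5, -227.4, 221.0]
ee_rot: [3.135, -0.559, 0.089]
contact_force: [-0.6, 0.2, -2.3]
grip_width: 24.4
gripper_force: 30.0
```

move_arm(
  plan=[
    [[-4.1, 0, -8, 0, 4, 0, 1], [-4.1, 0, -8, 0, 4, 0, 1], [-4.1, 0, -8, 0, 4, 0, 1], [-4.1, 0, -8, 0, 4, 0, 1], [-4.1, 0, -8, 0, 4, 0, 1]],
  ],
)

```text
time_s: 46.58
eef_pos: [504.2, -230.1, 238.0]
ee_rot: [3.136, -0.873, 0.095]
contact_force: [-0.8, 1.7, -2.0]
grip_width: 23.8
gripper_force: 30.0
```

move_arm(
  plan=[
    [[-4.1, 0, -8, 0, 4, 0, 1], [0, 0, 0, 0, 0, 0, 1], [0, 0, 0, 0, 0, 0, 1], [0, 0, 0, 0, 0, 0, 1]],
  ],
)

```text
time_s: 46.92
eef_pos: [495.1, -231.2, 238.8]
ee_rot: [3.139, -0.937, 0.092]
contact_force: [0.4, 0.3, -2.0]
grip_width: 24.1
gripper_force: 30.0
```

```bash
python3 - <<'E'
from h import *
p,r,s=pose(); print(p,s['ee_rot'],s['q'].round(2),s['contact_force'],s['grip_width'])
for n in ('side','scene'):
    print(n); L,im=blobs(n,B,(-200,-10,-130,120),(2,85),8)
    c,im,d=cam(n); W=clean(c,d); Q=r.inv().apply(W-p)-OFF; Q=Q*[-1,1,-1]
    k=(np.abs(Q[:,1])<41)&(np.abs(Q[:,0])<42)&(Q[:,2]>8)&(Q[:,2]<55); print('pan stuff',k.sum())
L,im=blobs('side',T,(-250,150,-46,46),(14,47)) 
E
```

```text
[ 495.12214841 -231.22289963  238.8063274 ] [ 3.13872595 -0.93670095  0.09180689] [-0.83  0.23  2.28  1.64  0.7  -0.76] [ 0.38852163  0.2566649  -1.96035504] 24.06114333863414
side
side 495 383 155 [-50. -38.  47.] [-10.  34.  85.] [-87. -61.   3.]
side 402 380 177 [-52.  64.  43.] [-10.  73.  85.] [-94.  59.   2.]
pan stuff 5
scene
scene 406 242 223 [-65.   9.  46.] [-11.  57.  85.] [-92. -47.   3.]
scene 18 240 249 [-17. -65.  14.] [-10. -63.  29.] [-29. -67.   3.]
pan stuff 0
side 351 371 298 [-171.    1.   31.] [-154.   46.   47.] [-188.  -46.   14.]
side 138 346 295 [-103.    8.   35.] [-85.  24.  43.] [-122.  -14.   15.]
```

move_arm(
  plan=[
    [[12, 0, -8, 0, 0, 0, 1], [13, 0, -8, 0, 0, 0, 1], [6.2, 0, 1.2, 0, -3.5, 0, 1], [6.2, 0, 0.9, 0, -3.5, 0, 1], [6.3, 0, 0.5, 0, -3.5, 0, 1]],
  ],
)

```text
time_s: 47.58
eef_pos: [509.6, -229.5, 281.4]
ee_rot: [3.137, -0.755, 0.09]
contact_force: [0.6, 1.2, -2.9]
grip_width: 23.9
gripper_force: 30.0
```

move_arm(
  plan=[
    [[6.3, 0, 0.5, 0, -3.5, 0, 1], [6.3, 0, 0.2, 0, -3.5, 0, 1], [6.3, 0, 0, 0, -3.5, 0, 1], [6.3, 0, -0.4, 0, -3.5, 0, 1], [6.3, 0, -0.9, 0, -3.5, 0, 1]],
  ],
)

```text
time_s: 48.0
eef_pos: [534.4, -226.8, 300.4]
ee_rot: [3.138, -0.45, 0.089]
contact_force: [-0.6, 0.2, -2.0]
grip_width: 23.9
gripper_force: 30.0
```

move_arm(
  plan=[
    [[6.2, 0, -1.2, 0, -3.5, 0, 1], [6, 0, -1.6, 0, -3.5, 0, 1], [6, 0, -2, 0, -3.5, 0, 1], [6, 0, -2.3, 0, -3.5, 0, 1], [5.7, 0, -2.7, 0, -3.5, 0, 1]],
  ],
)

```text
time_s: 48.42
eef_pos: [559.7, -224.5, 319.4]
ee_rot: [3.139, -0.145, 0.088]
contact_force: [-0.0, 0.1, -1.5]
grip_width: 23.9
gripper_force: 30.0
```

move_arm(
  plan=[
    [[5.5, 0, -3, 0, -3, 0, 1], [0, -10, 4, 0, 0, 0, 1], [5.5, -25, 8, 0, 0, -0.1, 1], [5.5, -34.8, 9.3, 0, 0, -0.1, 1], [5.5, -34.8, 9.3, 0, 0, -0.1, 1]],
  ],
)

```text
time_s: 48.83
eef_pos: [573.4, -117.0, 292.4]
ee_rot: [3.14, -0.096, 0.092]
contact_force: [0.4, 0.2, -1.9]
grip_width: 23.7
gripper_force: 30.0
```

move_arm(
  plan=[
    [[5.5, -34.8, 9.3, 0, 0, -0.1, 1], [5.5, -34.8, 9.3, 0, 0, -0.1, 1], [5.5, -34.8, 9.3, 0, 0, -0.1, 1], [5.5, -34.8, 9.3, 0, 0, -0.1, 1], [5.5, -34.8, 9.3, 0, 0, -0.1, 1]],
  ],
)

```text
time_s: 49.25
eef_pos: [587.7, 59.9, 248.4]
ee_rot: [3.139, -0.096, 0.102]
contact_force: [0.6, 0.1, -2.4]
grip_width: 23.7
gripper_force: 30.0
```

move_arm(
  plan=[
    [[5.5, -34.8, 9.3, 0, 0, -0.1, 1], [5.5, -34.8, 9.3, 0, 0, -0.1, 1], [5.5, -34.8, 9.3, 0, 0, -0.1, 1], [5.5, -34.8, 9.3, 0, 0, 0, 1], [3, -28, 8, 0, 0, 0, 1]],
  ],
)

```text
time_s: 49.67
eef_pos: [599.1, 229.7, 205.1]
ee_rot: [3.139, -0.096, 0.108]
contact_force: [0.4, -0.5, -1.4]
grip_width: 24.0
gripper_force: 30.0
```

move_arm(
  plan=[
    [[0, -15, 0, 0, 0, 0, 1], [0, 0, 0, 0, 0, 0, 1], [0, 0, 0, 0, 0, 0, 1], [0, 0, 0, 0, 0, 0, 1]],
  ],
)

```text
time_s: 50.0
eef_pos: [598.4, 240.9, 206.2]
ee_rot: [3.138, -0.096, 0.108]
contact_force: [0.2, -0.0, -2.0]
grip_width: 24.1
gripper_force: 30.0
```

```bash
python3 - <<'E'
from h import *
scoop(('wrist',),seed=OFF)
p,r,s=pose(); print('local',tl(p[None])[0], s['ee_rot'][2]-T[2])
L,im=blobs('side',T,(-250,150,-46,46),(14,47)) 
E
```

```text
TCP [598.4 240.9 206.2] [ 3.138 -0.096  0.108] F [ 0.2 -0.  -2. ] g 24.1 t 50.0
wrist off in tool [-71.8  -0.7  52.2] rot(scoop axes deg) [ 0.  -2.4  0. ] 1432 0.32 world [532.2 234.2 147.4]
local [ 93.04714562 -27.22636678 206.36609699] -0.004098737878546657
side 353 371 298 [-170.    1.   31.] [-154.   45.   47.] [-186.  -46.   14.]
side 175 346 295 [-103.    7.   36.] [-84.  22.  47.] [-122.  -15.   18.]
```

move_arm(
  plan=[
    [[0, -13, 0, 0, -2.3, -0.2, 1], [0, -13, 10, 0, 0, 0, 1], [0, 0, 30, 0, 0, 0, 1], [0, 0, 35, 0, 0, 0, 1], [0, 0, 30, 0, 0, 0, 1]],
  ],
)

```text
time_s: 50.52
eef_pos: [601.8, 267.7, 99.4]
ee_rot: [3.138, -0.057, 0.111]
contact_force: [0.4, 0.4, -3.0]
grip_width: 23.6
gripper_force: 30.0
```

move_arm(
  plan=[
    [[0, 0, 15, 0, 0, 0, 1], [0, 0, 9, 0, 0, 0, 1], [0, 0, 5, 0, 0, 0, 1], [0, 0, 0, 0, 0, 0, 1], [0, 0, 0, 0, 0, 0, 1]],
  ],
)

```text
time_s: 50.93
eef_pos: [604.2, 268.3, 73.3]
ee_rot: [3.138, -0.057, 0.111]
contact_force: [-0.1, 0.8, -0.7]
grip_width: 24.1
gripper_force: 30.0
```

move_arm(
  plan=[
    [[0, 0, 2, 0, 0, 0, 1], [0, 0, 1.5, 0, 0, 0, 1], [0, 0, 0, 0, 0, 0, 1], [0, 0, 0, 0, 0, 0, 1]],
  ],
)

```text
time_s: 51.27
eef_pos: [603.7, 268.1, 69.1]
ee_rot: [3.138, -0.056, 0.111]
contact_force: [-0.7, 0.4, -1.4]
grip_width: 23.9
gripper_force: 30.0
```

move_arm(
  plan=[
    [[0, 0, 1, 0, 0, 0, 1], [0, 0, 0.5, 0, 0, 0, 1], [0, 0, 0, 0, 0, 0, 1], [0, 0, 0, 0, 0, 0, 1]],
  ],
)

```text
time_s: 51.6
eef_pos: [603.5, 268.0, 67.0]
ee_rot: [3.138, -0.055, 0.111]
contact_force: [0.3, 0.2, -2.2]
grip_width: 24.0
gripper_force: 30.0
```

move_arm(
  plan=[
    [[0, 0, 1.5, 0, 0, 0, 1], [0, 0, 1, 0, 0, 0, 1], [0, 0, 0, 0, 0, 0, 1], [0, 0, 0, 0, 0, 0, 1]],
  ],
)

```text
time_s: 51.93
eef_pos: [604.2, 268.1, 64.9]
ee_rot: [3.138, -0.056, 0.111]
contact_force: [2.1, -0.4, 1.3]
grip_width: 24.0
gripper_force: 30.0
```

move_arm(
  plan=[
    [[0, 0, 1, 0, 0, 0, 1], [0, 0, 0, 0, 0, 0, 1], [0, 0, 0, 0, 0, 0, 1]],
  ],
)

```text
time_s: 52.18
eef_pos: [604.5, 268.2, 64.0]
ee_rot: [3.138, -0.057, 0.111]
contact_force: [1.8, 0.1, 5.1]
grip_width: 23.7
gripper_force: 30.0
```

move_arm(
  plan=[
    [[0, 0, 0.5, 0, 0, 0, 1], [0, 0, 0, 0, 0, 0, 1], [0, 0, 0, 0, 0, 0, 1]],
  ],
)

```text
time_s: 52.43
eef_pos: [604.3, 268.2, 63.4]
ee_rot: [3.138, -0.056, 0.111]
contact_force: [3.9, -0.8, 5.1]
grip_width: 24.1
gripper_force: 30.0
```

move_arm(
  plan=[
    [[-8, 0, -0.45, 0, 0, 0, 1], [-8, 0, -0.45, 0, 0, 0, 1], [-8, 0, -0.45, 0, 0, 0, 1], [-8, 0, -0.45, 0, 0, 0, 1], [-8, 0, -0.45, 0, 0, 0, 1]],
  ],
)

```text
time_s: 52.85
eef_pos: [563.2, 263.6, 63.2]
ee_rot: [3.138, -0.056, 0.111]
contact_force: [2.9, 0.0, 4.3]
grip_width: 24.3
gripper_force: 30.0
```

move_arm(
  plan=[
    [[-6, 0, -0.35, 0, 0, 0, 1], [-6, 0, -0.35, 0, 0, 0, 1], [-6, 0, -0.35, 0, 0, 0, 1], [-6, 0, -0.35, 0, 0, 0, 1], [-6, 0, -0.35, 0, 0, 0, 1]],
  ],
)

```text
time_s: 53.27
eef_pos: [533.6, 260.2, 63.2]
ee_rot: [3.138, -0.055, 0.111]
contact_force: [3.7, -0.1, 4.2]
grip_width: 24.0
gripper_force: 30.0
```

move_arm(
  plan=[
    [[-6, 0, -0.35, 0, 0, 0, 1], [-6, 0, -0.35, 0, 0, 0, 1], [-6, 0, -0.35, 0, 0, 0, 1], [-6, 0, -0.35, 0, 0, 0, 1], [-6, 0, -0.35, 0, 0, 0, 1]],
  ],
)

```text
time_s: 53.68
eef_pos: [503.6, 256.8, 63.2]
ee_rot: [3.138, -0.055, 0.111]
contact_force: [2.8, 0.5, 4.7]
grip_width: 24.2
gripper_force: 30.0
```

move_arm(
  plan=[
    [[-6, 0, -0.35, 0, 0, 0, 1], [-6, 0, -0.35, 0, 0, 0, 1], [-6, 0, -0.35, 0, 0, 0, 1], [-6, 0, -0.35, 0, 0, 0, 1], [-3, 0, -0.15, 0, 0, 0, 1]],
  ],
)

```text
time_s: 54.1
eef_pos: [476.4, 253.7, 63.2]
ee_rot: [3.137, -0.055, 0.112]
contact_force: [3.4, 0.1, 3.2]
grip_width: 23.8
gripper_force: 30.0
```

```bash
python3 - <<'E'
from h import *
L,im=blobs('side',T,(-250,150,-46,46),(14,70)); ht(L,280,310,330,386)
p,r,s=pose();print(p,s['ee_rot'],s['contact_force'],'lip',tl((p+r.apply([-116.8,0,52.2]))[None])[0])
E
```

```text
side 777 373 298 [-174.    3.   43.] [-122.   46.   70.] [-210.  -46.   15.]
280 166   8   8  12  14  18  19  18  23  24  27  30  30  36  35  38  39  27  30  28  17  24  29  38  44  49  55  60
283 163   3   6   5   7   6   9   5   6   6   6  10  16  19  21  19   1  10   9  13  17  22  29  40  40  47  54  61
286 145   3   6   5   8   4   6   4   5   9   6   8   6   6  11   8   1   7   9  13  22  25  33  38  43  48  54  61
289   6   5   4   5   8   6   5   7   6   6   5   6   6   9   7   4   7   5  10  17  23  29  33  39  44  54  60  63
292   5   7   7   8   4   7   5   8   6   7   6   5   9  37  40  46  40  35  10  18  24  28  34  43  47  52  57  64
295   4   1   6   4   9   8   7   3   8   3   8   6  37  40  41  42  --  42  32  18  25  32  34  41  46  50  56  63
298   6   6   6   7   5   4   7   4   9   6   7  27  35  40  43  43  47  37  39  16  22  31  36  42  47  56  58  66
301   7   7   7   2   7   7   6   5   9   5   6   8  31  36  36  36  38  40  26  20  29  34  39  44  51  56  60  66
304   5   3   6   5   7   8   6   4   7   7   6   5   4  25  29  29  28  12  16  24  26  34  42  45  50  --  64  68
307  36  37  41  42  46  42   5   5   7   5   9   7  10  11   7   4   8  15  18  26  32  38  43  48  54  59  62  68
[475.99681192 253.60241993  63.14640562] [ 3.13733044 -0.0540224   0.11155511] [0.18644339 1.36856787 4.37059622] lip [-141.25625616   -0.94713208    4.71628322]
```

move_arm(
  plan=[
    [[-3, 0, -0.2, 0, 0, 0, 1], [-3, 0, -0.2, 0, 0, 0, 1], [1.2, 0, 1.6, 0, -4, 0, 1], [1.5, 0, 1.6, 0, -4, 0, 1], [2, 0, 1.5, 0, -4, 0, 1]],
  ],
)

```text
time_s: 54.57
eef_pos: [474.3, 253.3, 58.2]
ee_rot: [3.137, 0.16, 0.111]
contact_force: [0.9, 0.3, -1.6]
grip_width: 23.9
gripper_force: 30.0
```

move_arm(
  plan=[
    [[2, 0, 1.4, 0, -4, 0, 1], [3, 0, 1.2, 0, -4, 0, 1], [0, 0, 0, 0, 0, 0, 1], [0, 0, 0, 0, 0, 0, 1], [0, 0, 0, 0, 0, 0, 1]],
  ],
)

```text
time_s: 54.98
eef_pos: [478.9, 253.6, 54.3]
ee_rot: [3.136, 0.295, 0.11]
contact_force: [0.8, 0.7, -1.6]
grip_width: 24.0
gripper_force: 30.0
```

```bash
python3 - <<'E'
from h import *
L,im=blobs('side',T,(-250,150,-46,46),(14,70)); ht(L,277,310,322,386)
p,r,s=pose();print(p,s['ee_rot'],s['contact_force'],'lip',tl((p+r.apply([-116.8,0,52.2]))[None])[0])
E
```

```text
side 36 287 279 [59.  3. 56.] [66. 12. 61.] [53. -8. 49.]
side 638 376 298 [-182.    2.   44.] [-152.   46.   70.] [-210.  -45.   14.]
side 153 351 291 [-115.    6.   62.] [-98.  21.  70.] [-133.  -25.   31.]
side 16 317 290 [-26.  20.  63.] [-17.  23.  69.] [-34.  14.  56.]
277  87   5   3  58  45  36  20  26  33  33  37  38  41  44  45  47  53  51  52  59  58  40  43  44   1  -2  -3  -3  -2  45  53  56
280  84  72   5  54  48  30  19  12  16  14  15  20  22  27  25  27  34  34  33  37  40  41  31  32  17  22  28  34  43  50  53  61
283  79  71  61  51  42  29  18  10  11  15  18  18  22  22  26  26  28  30  32  35  36  39  10   9  21  23  33  34  41  53  56  64
286  77  66  57  48  36  24  11  10  15  16  16  17  18  65  65  68  63  30  29  32  33  41   9  12  19  27  33  40  46  50  57  61
289  63  62  59  48  32  25  10  13  15  15  15  19  63  66  65  69  67  66  34  35  34  38   8  15  23  23  33  38  44  48  57  61
292   0  44  53  43  29  19  10  10  12  14  17  49  59  65  63  65  66  62  58  36  36  39  12  15  23  31  37  39  48  54  56  65
295   0  61  51  39  25  15  11   9  16  17  18  20  57  59  63  58  59  60  28  33  38   5  13  18  25  30  36  43  49  51  59  63
298   4  56  47  36  22  11  11  14  17  16  18  24  26  48  54  53  51  45  30  35  37   8  15  21  24  31  35  41  49  54  61  69
301   1  55  44  32  18  10  13  12  15  20  21  19  22  27  26  29  29  32  35  35  36   9  15  14  26  32  38  49  51  55  59  69
304   2  50  43  47  50   9  11  15  14  18  20  20  22  22  25  27  30  33  35  37  36  13  20  26  29  37  40  48  53  59  66  69
307  44  44  33  32  38  40  40  44  46  49  52  54  58  63  57  59  64  64  64  37   6  16  20  25  30  35  43  46  53  58  63  70
[478.86503873 253.72693807  54.67101055] [3.13669091 0.29456294 0.1101429 ] [-1.2998327  -1.10753644 -1.92340439] lip [-151.50509727   -1.00251826   38.62947799]
```

move_arm(
  plan=[
    [[-1, 0, -9, 0, -2, 0, 1], [-5, 0, -17, 0, -2, 0, 1], [-10, 0, -28, 0, -2, 0, 1], [-13, 0, -30, 0, 0, 0, 1], [-14, 0, -33, 0, 0, 0, 1]],
  ],
)

```text
time_s: 55.45
eef_pos: [481.4, 254.5, 180.3]
ee_rot: [3.136, 0.4, 0.109]
contact_force: [1.2, -0.0, -2.2]
grip_width: 23.5
gripper_force: 30.0
```

move_arm(
  plan=[
    [[-14, 0, -33, 0, 0, 0, 1], [-14, 0, -33, 0, 0, 0, 1], [-9, 0, -25, 0, 0, 0, 1], [0, 0, 0, 0, 0, 0, 1], [0, 0, 0, 0, 0, 0, 1]],
  ],
)

```text
time_s: 55.87
eef_pos: [483.8, 255.7, 279.4]
ee_rot: [3.138, 0.395, 0.11]
contact_force: [0.3, -0.0, -2.8]
grip_width: 23.8
gripper_force: 30.0
```

```bash
sed -i 's/^OFF=.*/OFF=np.array([-71.8,-.7,52.2])/' h.py; python3 - <<'E'
from h import *
L,im=blobs('side',T,(-250,150,-46,46),(12,47))
p,r,s=pose();print(p,s['ee_rot'],s['contact_force'],s['q'].round(2))
c,im,d=cam('side'); W=clean(c,d)
Q=r.inv().apply(W-p)-OFF; Q=Q*[-1,1,-1]
k=(np.abs(Q[:,1])<40)&(np.abs(Q[:,0])<43)&(Q[:,2]>10)&(Q[:,2]<60); print('in pan',k.sum(),Q[k].mean(0).round(0))
a=r.as_euler('xyz'); p1,R1=plan((580,-225,300),R.from_euler('xyz',[np.pi,.4,.1]),n=18,g=1)
E
```

```text
side 27 257 279 [150.   4.  22.] [150.  26.  31.] [149. -21.  12.]
side 367 371 298 [-170.    0.   30.] [-152.   46.   47.] [-187.  -46.   12.]
[483.06456559 255.29178087 277.7904339 ] [3.13706971 0.39803433 0.1098536 ] [-0.29933332 -0.72790383 -2.8868997 ] [0.4  0.44 1.52 0.11 1.56 1.84]
in pan 249 [-22.  -7.  28.]
from [482.7 255.1 276.9] to [ 580. -225.  300.] rows 18
[[1.8,27.1,-2,0,0,0,1],[1.7,27.1,-2,0.1,0,0.1,1],[1.8,27.1,-2.1,0,0,0,1],[1.8,27.1,-2,0,0,0,1],[1.9,27.1,-2,0,0,0,1]]
[[1.8,27.2,-2.1,0.1,0,0.1,1],[1.8,27.1,-2.1,0,0,0,1],[1.9,27.1,-2.1,0,0,0,1],[1.8,27.1,-2.1,0.1,0,0.1,1],[1.9,27,-2.1,0,0,0,1]]
[[1.9,27.1,-2.2,0,0,0,1],[2,27.1,-2.1,0,0,0,1],[1.9,27.1,-2.2,0.1,0,0.1,1],[1.9,27.1,-2.2,0,0,0,1],[2,27.1,-2.1,0,0,0,1]]
[[1.9,27.1,-2.2,0,0,0,1],[2,27.1,-2.2,0.1,0,0.1,1],[2,27,-2.3,0,0,0,1]]
```

Trough empty, bead in pan; carry it over.

move_arm(
  plan=[
    [[1.8, 10, -2, 0, 0, 0, 1], [1.8, 20, -2, 0, 0, 0, 1], [1.8, 30, -2, 0, 0, 0, 1], [1.8, 30, -2, 0, 0, 0, 1], [1.8, 30, -2, 0, 0, 0, 1]],
  ],
)

```text
time_s: 56.38
eef_pos: [508.8, 135.7, 282.7]
ee_rot: [3.137, 0.402, 0.11]
contact_force: [1.4, 1.0, -1.4]
grip_width: 24.2
gripper_force: 30.0
```

move_arm(
  plan=[
    [[1.8, 30, -2, 0, 0, 0, 1], [1.8, 30, -2, 0, 0, 0, 1], [1.8, 30, -2, 0, 0, 0, 1], [1.8, 30, -2, 0, 0, 0, 1], [1.8, 30, -2, 0, 0, 0, 1]],
  ],
)

```text
time_s: 56.8
eef_pos: [537.4, -12.3, 289.0]
ee_rot: [3.138, 0.402, 0.109]
contact_force: [0.5, 0.3, -2.4]
grip_width: 24.0
gripper_force: 30.0
```

move_arm(
  plan=[
    [[2, 30, -2, 0, 0, 0, 1], [2, 30, -2, 0, 0, 0, 1], [2, 30, -2, 0, 0, 0, 1], [2, 30, -2, 0, 0, 0, 1], [2, 30, -2, 0, 0, 0, 1]],
  ],
)

```text
time_s: 57.22
eef_pos: [566.9, -159.7, 294.7]
ee_rot: [3.139, 0.402, 0.11]
contact_force: [0.2, 0.3, -2.5]
grip_width: 23.8
gripper_force: 30.0
```

move_arm(
  plan=[
    [[2, 30, -2, 0, 0, 0, 1], [2, 25, -1, 0, 0, 0, 1], [1, 12, 0, 0, 0, 0, 1], [0, 0, 0, 0, 0, 0, 1], [0, 0, 0, 0, 0, 0, 1]],
  ],
)

```text
time_s: 57.63
eef_pos: [580.3, -223.4, 296.3]
ee_rot: [3.139, 0.401, 0.109]
contact_force: [-0.1, 0.2, -2.2]
grip_width: 24.1
gripper_force: 30.0
```

```bash
python3 - <<'E'
from h import *
p,Rt=dump(0,8,128); p1,R1=plan(p,Rt,n=8,g=1)
scoop(('wrist',),seed=OFF)
t=OFF+[-45,0,0]; a=R.from_euler('y',4,degrees=True).apply(t); print('shift',(t-a).round(2))
E
```

```text
from [ 580.3 -223.4  296.3] to [ 584.92840644 -224.35107931  180.2       ] rows 8
[[6.2,0.1,13.1,0.1,2.9,0.2,1],[5.5,0.2,13.5,0,2.8,0.2,1],[4.8,0.1,13.7,0.1,2.9,0.2,1],[4.2,0.2,13.9,0,2.9,0.1,1],[3.4,0.1,14.1,0.1,2.8,0.2,1]]
[[2.8,0.1,14.2,0,2.9,0.2,1],[2,0.2,14.4,0.1,2.9,0.2,1],[1.3,0.1,14.5,0,2.9,0.2,1]]
TCP [ 580.3 -223.4  296.3] [3.139 0.401 0.109] F [-0.1  0.2 -2.2] g 24.1 t 57.6333
wrist off in tool [-72.7  -0.9  53.7] rot(scoop axes deg) [-0.2 -2.8 -0. ] 1506 0.32 world [ 492.8 -232.2  275.2]
shift [-3.93  0.   -8.02]
```

move_arm(
  plan=[
    [[6.2, 0.1, 13.1, 0, 2.9, 0.2, 1], [5.5, 0.1, 13.5, 0, 2.9, 0.2, 1], [4.8, 0.1, 13.7, 0, 2.9, 0.2, 1], [4.2, 0.1, 13.9, 0, 2.9, 0.2, 1], [3.4, 0.1, 14.1, 0, 2.9, 0.2, 1]],
  ],
)

```text
time_s: 58.1
eef_pos: [584.1, -222.2, 224.7]
ee_rot: [3.133, 0.143, 0.095]
contact_force: [0.6, 0.0, -2.0]
grip_width: 23.8
gripper_force: 30.0
```

move_arm(
  plan=[
    [[2.8, 0.1, 14.2, 0, 2.9, 0.2, 1], [2, 0.1, 14.4, 0, 2.9, 0.2, 1], [1.3, 0.1, 14.5, 0, 2.5, 0.1, 1], [0, 0, 8, 0, 0, 0, 1], [0, 0, 7, 0, 0, 0, 1]],
  ],
)

```text
time_s: 58.52
eef_pos: [585.3, -223.4, 166.1]
ee_rot: [3.133, 0.003, 0.087]
contact_force: [0.5, 0.8, -2.1]
grip_width: 23.9
gripper_force: 30.0
```

move_arm(
  plan=[
    [[0, 0, 0, 0, 0, 0, 1], [-4, 0, -8, 0, 4, 0, 1], [-4, 0, -8, 0, 4, 0, 1], [-4, 0, -8, 0, 4, 0, 1], [-4, 0, -8, 0, 4, 0, 1]],
  ],
)

```text
time_s: 58.93
eef_pos: [568.2, -226.0, 198.1]
ee_rot: [3.131, -0.283, 0.09]
contact_force: [0.2, 1.1, -3.3]
grip_width: 23.9
gripper_force: 30.0
```

move_arm(
  plan=[
    [[-4, 0, -8, 0, 4, 0, 1], [-4, 0, -8, 0, 4, 0, 1], [-4, 0, -8, 0, 4, 0, 1], [-4, 0, -8, 0, 4, 0, 1], [0, 0, 0, 0, 0, 0, 1]],
  ],
)

```text
time_s: 59.35
eef_pos: [538.9, -227.4, 220.6]
ee_rot: [3.132, -0.56, 0.092]
contact_force: [0.1, 0.1, -2.2]
grip_width: 23.7
gripper_force: 30.0
```

move_arm(
  plan=[
    [[-4, 0, -8, 0, 4, 0, 1], [-4, 0, -8, 0, 4, 0, 1], [-4, 0, -8, 0, 4, 0, 1], [-4, 0, -8, 0, 4, 0, 1], [-4, 0, -8, 0, 4, 0, 1]],
  ],
)

```text
time_s: 59.77
eef_pos: [506.1, -230.1, 237.8]
ee_rot: [3.132, -0.872, 0.099]
contact_force: [-0.2, 0.9, -2.1]
grip_width: 23.8
gripper_force: 30.0
```

move_arm(
  plan=[
    [[-4, 0, -8, 0, 4, 0, 1], [-4, 0, -8, 0, 4, 0, 1], [0, 0, 0, 0, 0, 0, 1], [0, 0, 0, 0, 0, 0, 1], [0, 0, 0, 0, 0, 0, 1]],
  ],
)

```text
time_s: 60.18
eef_pos: [488.2, -232.0, 240.1]
ee_rot: [3.134, -1.006, 0.098]
contact_force: [-0.1, 0.3, -0.4]
grip_width: 23.8
gripper_force: 30.0
```

```bash
python3 - <<'E'
from h import *
p,r,s=pose(); print(p,s['ee_rot'],s['q'].round(2),s['contact_force'],s['grip_width'])
for n in ('side','scene'):
    c,im,d=cam(n); W=clean(c,d); Q=r.inv().apply(W-p)-OFF; Q=Q*[-1,1,-1]
    k=(np.abs(Q[:,1])<41)&(np.abs(Q[:,0])<42)&(Q[:,2]>8)&(Q[:,2]<55); print('pan stuff',k.sum())
E
```

```text
[ 488.19990642 -231.97006008  240.10353843] [ 3.13367821 -1.0061578   0.09755786] [-0.88  0.26  2.31  1.74  0.78 -0.9 ] [-0.08914739  0.30118875 -0.37992228] 23.773374985863065
pan stuff 7
pan stuff 0
```

move_arm(
  plan=[
    [[12, 0, -8, 0, 0, 0, 1], [13, 0, -8, 0, 0, 0, 1], [6.2, 0, 1.2, 0, -3.5, 0, 1], [6.2, 0, 0.9, 0, -3.5, 0, 1], [6.3, 0, 0.5, 0, -3.5, 0, 1]],
  ],
)

```text
time_s: 60.7
eef_pos: [500.5, -230.5, 284.6]
ee_rot: [3.131, -0.822, 0.096]
contact_force: [0.3, 0.8, -3.1]
grip_width: 23.7
gripper_force: 30.0
```

move_arm(
  plan=[
    [[6.3, 0, 0.5, 0, -3.5, 0, 1], [6.3, 0, 0.2, 0, -3.5, 0, 1], [6.3, 0, 0, 0, -3.5, 0, 1], [6.3, 0, -0.4, 0, -3.5, 0, 1], [6.3, 0, -0.9, 0, -3.5, 0, 1]],
  ],
)

```text
time_s: 61.12
eef_pos: [524.1, -227.8, 305.5]
ee_rot: [3.133, -0.518, 0.093]
contact_force: [1.2, -0.5, -2.1]
grip_width: 23.5
gripper_force: 30.0
```

move_arm(
  plan=[
    [[6.2, 0, -1.2, 0, -3.5, 0, 1], [6, 0, -1.6, 0, -3.5, 0, 1], [6, 0, -2, 0, -3.5, 0, 1], [6, 0, -2.3, 0, -3.5, 0, 1], [5.7, 0, -2.7, 0, -3.5, 0, 1]],
  ],
)

```text
time_s: 61.53
eef_pos: [548.1, -225.5, 326.2]
ee_rot: [3.134, -0.213, 0.09]
contact_force: [1.0, 0.7, -2.3]
grip_width: 24.1
gripper_force: 30.0
```

move_arm(
  plan=[
    [[5.5, 0, -3, 0, -3.5, 0, 1], [0, -10, 4, 0, -2, 0, 1], [5.5, -25, 8, 0, 0, -0.1, 1], [5.5, -34.8, 9.3, 0, 0, -0.1, 1], [5.5, -34.8, 9.3, 0, 0, -0.1, 1]],
  ],
)

```text
time_s: 61.95
eef_pos: [563.4, -118.3, 300.4]
ee_rot: [3.134, -0.121, 0.094]
contact_force: [0.1, -0.1, -1.7]
grip_width: 24.2
gripper_force: 30.0
```

move_arm(
  plan=[
    [[5.5, -34.8, 9.3, 0, 0, -0.1, 1], [5.5, -34.8, 9.3, 0, 0, -0.1, 1], [5.5, -34.8, 9.3, 0, 0, -0.1, 1], [5.5, -34.8, 9.3, 0, 0, -0.1, 1], [5.5, -34.8, 9.3, 0, 0, -0.1, 1]],
  ],
)

```text
time_s: 62.37
eef_pos: [578.7, 59.2, 256.6]
ee_rot: [3.134, -0.121, 0.104]
contact_force: [1.0, -0.2, -2.4]
grip_width: 23.7
gripper_force: 30.0
```

move_arm(
  plan=[
    [[5.5, -34.8, 9.3, 0, 0, -0.1, 1], [5.5, -34.8, 9.3, 0, 0, -0.1, 1], [5.5, -34.8, 9.3, 0, 0, 0, 1], [5.5, -34.8, 9.3, 0, 0, 0, 1], [3, -34, 8, 0, 0, 0, 1]],
  ],
)

```text
time_s: 62.78
eef_pos: [590.4, 234.9, 213.3]
ee_rot: [3.134, -0.121, 0.108]
contact_force: [0.6, -0.6, -1.8]
grip_width: 24.0
gripper_force: 30.0
```

move_arm(
  plan=[
    [[0, -30, 0, 0, 0, 0, 1], [0, 0, 0, 0, 0, 0, 1], [0, 0, 0, 0, 0, 0, 1], [0, 0, 0, 0, 0, 0, 1]],
  ],
)

```text
time_s: 63.12
eef_pos: [586.6, 262.1, 213.1]
ee_rot: [3.134, -0.12, 0.108]
contact_force: [1.1, 0.0, -1.6]
grip_width: 23.8
gripper_force: 30.0
```

```bash
python3 - <<'E'
from h import *
scoop(('wrist',),seed=OFF)
p,r,s=pose(); print('local',tl(p[None])[0], s['ee_rot'][2]-T[2])
for n in('side','scene'): L,im=blobs(n,B,(-80,20,-50,50),(2,88),8); ht(L,*((135,175,372,404) if n=='side' else (210,240,220,262)))
E
```

```text
TCP [586.6 262.1 213.1] [ 3.134 -0.12   0.108] F [ 1.1  0.  -1.6] g 23.8 t 63.1167
wrist off in tool [-72.6  -1.   53.1] rot(scoop axes deg) [-0.2 -2.7 -0. ] 1511 0.33 world [521.2 255.6 151.7]
local [ 83.46041913  -5.17939705 213.08947975] -0.003736894454346565
side 217 382 160 [-49.  -9.  49.] [-12.  18.  72.] [-80. -46.   2.]
135 616 616 616 617 616 618 617 616 617 615 616 616 615  --  -- 615
138 611 610 610 610 609 609 608 610 610 608 608 606 606 606 605  25
141 609 605 605 603 603 602 602 601 600 599 597  87  87   2   4  10
144 607 605 593 594 593 592 592 588  84  90  88  91  88  90  -4   2
147 600 599 597  62  65  63  64  69  73  71  73  75  75  91  -4  -1
150 591 592 591  43  50  49  56  55  60  58  59  60  86  87  -5  -4
153 585 584 584  67  66  39  39  45  42  45  51  48  86  -4   0  -1
156 578 578  64  64  67  64  42  46  42  39  30  34  85  -2  -4  -4
159 571 571  57  61  59  57  41  55  62  41  19  60  88  -2   0  -1
162  31  40  46  48  48  32  58  57  60  59  58  87  91   1  -4   3
165  88   3   9   7   8  45  51  57  54  54  51  90  59  -2  -4  -1
168  84  84  84  88  
[... 431 characters left out ...]
   0  -2   1   0   0  88  88  78  73  64  58  53  45  33  34  40  49  53  54  59  63
219  -2   0  -6  88  87  81  73  70  65  56  43  38  31  46  45  43  42  34  39  45  46
222 129 127  89  83  77  71  61  59  60  63  63  59  53  42  45  43  41  27  23  29  34
225 128 127 120  71  66  58  55  49  55  61  55  56  54  47  39  33  31   5  14  15  18
228 118 114 112  88  89  86  37  31  46  49  48  67  70  65  62  25   6   8   9  95  98
231 106 104  --  90  86  85  89  86  88  40  56  65  64  64  62  54   5   7  98  96  99
234  91  90  90  89  85  86  88  87  91  85  89  88  54  56  56  46  99  95  94 100 100
237   0  85  84  87  87  84  87  86  87  85  88  89  90  88  91  98  99  97  98  96  98
```

move_arm(
  plan=[
    [[0, -3.7, 0, 0, -4.2, -0.2, 1], [0, 0, 20, 0, 0, 0, 1], [0, 0, 35, 0, 0, 0, 1], [0, 0, 35, 0, 0, 0, 1], [0, 0, 30, 0, 0, 0, 1]],
  ],
)

```text
time_s: 63.68
eef_pos: [591.9, 263.7, 91.4]
ee_rot: [3.135, -0.046, 0.109]
contact_force: [-0.5, 0.7, -2.1]
grip_width: 23.8
gripper_force: 30.0
```

move_arm(
  plan=[
    [[0, 0, 14, 0, 0, 0, 1], [0, 0, 6, 0, 0, 0, 1], [0, 0, 0, 0, 0, 0, 1], [0, 0, 0, 0, 0, 0, 1], [0, 0, 0, 0, 0, 0, 1]],
  ],
)

```text
time_s: 64.1
eef_pos: [593.9, 265.5, 74.7]
ee_rot: [3.136, -0.048, 0.11]
contact_force: [0.8, -0.3, -0.6]
grip_width: 23.8
gripper_force: 30.0
```

```bash
python3 - <<'E'
from h import *
scoop(('wrist','side','scene'),seed=np.array([-72.6,-1,53]))
E
```

```text
TCP [593.9 265.5  74.7] [ 3.136 -0.048  0.11 ] F [ 0.8 -0.3 -0.6] g 23.8 t 64.1
wrist off in tool [-68.8  -4.2  59.1] rot(scoop axes deg) [  0.4 -10.2   4.3] 2522 2.12 world [528.  262.1  12.4]
side off in tool [-75.4  -4.9  53.8] rot(scoop axes deg) [-0.8 -2.8 -0.6] 1276 0.91 world [521.1 262.1  17.3]
scene off in tool [-68.7   8.6  56.9] rot(scoop axes deg) [ 3.4 -9.6 -8.4] 464 2.27 world [529.4 249.3  14.6]
```

move_arm(
  plan=[
    [[0, 0, 4, 0, 0, 0, 1], [0, 0, 3, 0, 0, 0, 1], [0, 0, 1.5, 0, 0, 0, 1], [0, 0, 0, 0, 0, 0, 1], [0, 0, 0, 0, 0, 0, 1]],
  ],
)

```text
time_s: 64.67
eef_pos: [592.7, 264.9, 63.8]
ee_rot: [3.134, -0.045, 0.11]
contact_force: [0.2, -0.1, -1.7]
grip_width: 23.8
gripper_force: 30.0
```

move_arm(
  plan=[
    [[0, 0, 1, 0, 0, 0, 1], [0, 0, 1, 0, 0, 0, 1], [0, 0, 0, 0, 0, 0, 1], [0, 0, 0, 0, 0, 0, 1]],
  ],
)

```text
time_s: 65.0
eef_pos: [593.4, 265.0, 63.0]
ee_rot: [3.135, -0.046, 0.11]
contact_force: [-1.2, -1.5, 5.1]
grip_width: 23.7
gripper_force: 30.0
```

move_arm(
  plan=[
    [[0, 0, 1, 0, 0, 0, 1], [0, 0, 0, 0, 0, 0, 1], [0, 0, 0, 0, 0, 0, 1]],
  ],
)

```text
time_s: 65.25
eef_pos: [594.2, 265.1, 62.7]
ee_rot: [3.135, -0.048, 0.11]
contact_force: [-0.3, -2.9, 9.1]
grip_width: 23.8
gripper_force: 30.0
```

move_arm(
  plan=[
    [[0, 0, -0.7, 0, 0, 0, 0.6], [0, 0, 0, 0, 0, 0, 0.4], [0, 0, 0, 0, 0, 0, 0], [0, 0, 0, 0, 0, 0, 0], [0, 0, 0, 0, 0, 0, 0]],
  ],
)

```text
time_s: 65.67
eef_pos: [592.8, 265.0, 61.6]
ee_rot: [3.135, -0.045, 0.111]
contact_force: [0.1, -0.4, -0.2]
grip_width: 53.5
gripper_force: 0.0
```

move_arm(
  plan=[
    [[0, 0, 0, 0, 0, 0, 0], [0, 0, 0, 0, 0, 0, 0], [0, 0, -5, 0, 0, 0, 0], [0, 0, -15, 0, 0, 0, 0], [0, 0, -30, 0, 0, 0, 0]],
  ],
)

```text
time_s: 66.08
eef_pos: [588.6, 264.2, 110.0]
ee_rot: [3.133, -0.04, 0.11]
contact_force: [-0.3, -0.3, 0.5]
grip_width: 86.3
gripper_force: 0.0
```

move_arm(
  plan=[
    [[0, 0, -40, 0, 0, 0, 0], [0, 0, -40, 0, 0, 0, 0], [0, 0, -30, 0, 0, 0, 0], [0, 0, -20, 0, 0, 0, 0], [0, 0, 0, 0, 0, 0, 0]],
  ],
)

```text
time_s: 66.5
eef_pos: [587.2, 266.6, 248.9]
ee_rot: [3.138, -0.055, 0.11]
contact_force: [0.0, 0.4, 0.5]
grip_width: 87.8
gripper_force: 0.0
```

```bash
python3 - <<'E'
from h import *
p,r,s=pose(); print(p,s['ee_rot'],s['q'].round(2))
for n in('wrist','side','scene'):
    c,im,d=cam(n); P=clean(c,d); P=P[P[:,2]<110]; P=near(P,(560,264),150)
    x0=np.r_[522,261,6,0,0,0]; R0=R.from_euler('z',np.pi+.111)
    f=lambda x,Q:(R0*R.from_rotvec(x[3:])).inv().apply(Q-x[:3])
    x=x0
    for m in (15,8,5,5):
        L=f(x,P); k=(np.abs(sdf(SC,L))<m)&(L[:,2]>8); x=least_squares(lambda y:sdf(SC,f(y,P[k])),x,loss='soft_l1',f_scale=1.5,x_scale=[1,1,1,.01,.01,.01]).x
    print(n,x[:3].round(1),np.degrees(x[3:]).round(1),k.sum(),np.abs(sdf(SC,f(x,P[k]))).mean().round(2),'local',tl(x[None,:3])[0].round(1))
q=tw((128,0),B); plan((q[0],q[1],250),down(1.655),g=0)
E
```

```text
[587.23705501 266.55479453 248.87238958] [ 3.13780536 -0.05513606  0.11045459] [ 0.42  0.4   1.6  -0.02  1.09  1.89]
wrist [523.6 255.4   6.5] [ 0.4 -0.3  0.8] 3349 0.87 local [20.  -4.2  6.5]
side [522.8 258.3   6. ] [-0.5 -1.   0.3] 975 1.07 local [19.6 -1.2  6. ]
scene [529.3 254.2   4.9] [ 0.9 -0.3  0.8] 435 1.64 local [25.6 -5.9  4.9]
from [584.3 265.1 241.7] to [ 588.05935705 -223.38819392  250.        ] rows 13
[[-3.8,37.4,-0.6,0.2,-0.1,-6.8,0],[-8.2,36.7,-0.6,0.2,-0.2,-6.8,0],[-12.5,35.4,-0.8,0.1,-0.1,-6.8,0],[-16.7,33.7,-0.8,0.2,-0.1,-6.8,0],[-20.4,31.5,-0.9,0.2,-0.2,-6.8,0]]
[[-24.1,28.8,-0.9,0.2,-0.1,-6.8,0],[-27.3,25.8,-0.9,0.1,-0.1,-6.8,0],[-30.2,22.4,-1,0.2,-0.2,-6.9,0],[-32.7,18.5,-0.9,0.2,-0.1,-6.8,0],[-34.6,14.6,-0.9,0.2,-0.1,-6.8,0]]
[[-36.1,10.4,-0.9,0.2,-0.2,-6.8,0],[-37.1,6,-0.7,0.1,-0.1,-6.8,0],[-37.6,1.6,-0.8,0.2,-0.1,-6.8,0]]
```

move_arm(
  plan=[
    [[-3.8, 37.4, -0.6, 0.2, -0.1, -6.8, 0], [-8.2, 36.7, -0.6, 0.2, -0.2, -6.8, 0], [-12.5, 35.4, -0.8, 0.1, -0.1, -6.8, 0], [-16.7, 33.7, -0.8, 0.2, -0.1, -6.8, 0], [-20.4, 31.5, -0.9, 0.2, -0.2, -6.8, 0]],
  ],
)

```text
time_s: 67.07
eef_pos: [584.7, 76.5, 242.8]
ee_rot: [3.131, -0.023, 0.708]
contact_force: [0.5, 0.2, 1.6]
grip_width: 87.9
gripper_force: 0.0
```

move_arm(
  plan=[
    [[-24.1, 28.8, -0.9, 0.2, -0.1, -6.8, 0], [-27.3, 25.8, -0.9, 0.1, -0.1, -6.8, 0], [-30.2, 22.4, -1, 0.2, -0.2, -6.9, 0], [-32.7, 18.5, -0.9, 0.2, -0.1, -6.8, 0], [-34.6, 14.6, -0.9, 0.2, -0.1, -6.8, 0]],
  ],
)

```text
time_s: 67.48
eef_pos: [585.4, -110.4, 246.0]
ee_rot: [3.138, -0.009, 1.3]
contact_force: [0.5, 0.2, 0.1]
grip_width: 87.7
gripper_force: 0.0
```

move_arm(
  plan=[
    [[-36.1, 10.4, -0.9, 0.2, -0.2, -6.8, 0], [-37.1, 6, -0.7, 0.1, -0.1, -6.8, 0], [-37.6, 1.6, -0.8, 0.2, -0.1, -6.8, 0], [0, 0, 0, 0, 0, 0, 0], [0, 0, 0, 0, 0, 0, 0]],
  ],
)

```text
time_s: 67.9
eef_pos: [585.9, -222.9, 247.7]
ee_rot: [-3.139, -0.002, 1.645]
contact_force: [-0.6, -0.2, 0.0]
grip_width: 87.7
gripper_force: 0.0
```

```bash
python3 - <<'E'
from h import *
c,im,d=cam('wrist'); p,r,s=pose(); print(p,s['ee_rot'],s['q'].round(2))
W=cloud(c,d); k=(W[...,2]>122)&(W[...,2]<140)&(np.abs(W[...,1]+224)<45)&(np.abs(W[...,0]-591)<25)
rr=cv2.minAreaRect(W[k][:,:2].astype(np.float32)); print(k.sum(),rr,np.median(W[k][:,2]))
plan((rr[0][0],rr[0][1],105),down(np.pi/2+.083),n=6)
L=tl(W.reshape(-1,3),B).reshape(W.shape); np.savez('w9.npz',im=im,L=L)
k=(np.abs(L[...,0]+32)<53)&(np.abs(L[...,1])<53)&(L[...,2]<95); print('bin pts',k.sum(),np.nanmax(L[k][:,2]))
save('w9.png',im)
E
```

```text
[ 586.06517316 -221.48915546  247.99238243] [-3.13935416e+00 -2.63241388e-03  1.64625235e+00] [-0.38  0.4   1.6   0.    1.14 -0.46]
898 ((589.5198364257812, -224.06832885742188), (13.5009765625, 69.31155395507812), 4.225904941558838) 132.84567349960903
from [ 586.1 -221.5  248. ] to [ 589.51983643 -224.06832886  105.        ] rows 6
[[-0.5,0.6,23.8,0,0,-0.1,0],[-0.6,0.6,23.9,0,-0.1,0,0],[-0.5,0.6,23.8,-0.1,0,-0.1,0],[-0.5,0.5,23.8,0,0,-0.1,0],[-0.5,0.6,23.9,0,0,-0.1,0]]
[[-0.5,0.5,23.8,0,-0.1,0,0]]
bin pts 4495 72.1514015217088
```

View pics/w9.png

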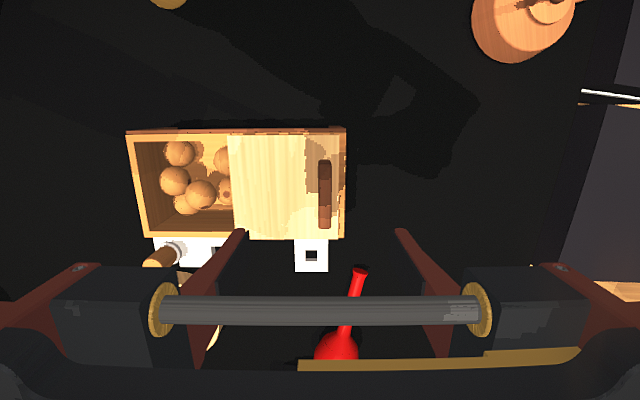

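move_arm(
  plan=[
    [[-0.5, 0.6, 24, 0, 0, 0, 0], [-0.5, 0.6, 24, 0, 0, 0, 0], [-0.5, 0.6, 24, 0, 0, 0, 0], [-0.5, 0.6, 24, 0, 0, 0, 0], [-0.5, 0.6, 24, 0, 0, -0.4, 0]],
  ],
)

```text
time_s: 68.37
eef_pos: [589.9, -221.4, 128.2]
ee_rot: [-3.141, -0.002, 1.657]
contact_force: [-0.5, 0.3, -0.4]
grip_width: 87.7
gripper_force: 0.0
```

move_arm(
  plan=[
    [[0, 0.5, 23, 0, 0, 0, 1], [0, 0, 0, 0, 0, 0, 1], [0, 0, 0, 0, 0, 0, 1], [0, 0, 0, 0, 0, 0, 1], [0, 0, 0, 0, 0, 0, 1]],
  ],
)

```text
time_s: 68.78
eef_pos: [592.0, -223.4, 108.5]
ee_rot: [3.139, 0.0, 1.657]
contact_force: [0.3, 0.7, 0.1]
grip_width: 57.8
gripper_force: 0.0
```

move_arm(
  plan=[
    [[0, 0, 0, 0, 0, 0, 1], [0, 0, 0, 0, 0, 0, 1], [0, 0, 0, 0, 0, 0, 1], [0, 0, 0, 0, 0, 0, 1], [0, 0, 0, 0, 0, 0, 1]],
  ],
)

```text
time_s: 69.2
eef_pos: [591.0, -223.7, 107.2]
ee_rot: [3.141, -0.001, 1.657]
contact_force: [-0.6, -0.1, 0.2]
grip_width: 24.6
gripper_force: 0.0
```

move_arm(
  plan=[
    [[0, 0, 0, 0, 0, 0, 1], [0, 0, 0, 0, 0, 0, 1], [0, -4, 0, 0, 0, 0, 1], [0, -8, 0, 0, 0, 0, 1], [0, -10, 0, 0, 0, 0, 1]],
  ],
)

```text
time_s: 69.62
eef_pos: [568.9, -225.4, 106.9]
ee_rot: [3.14, -0.001, 1.657]
contact_force: [2.5, 1.5, 0.6]
grip_width: 13.8
gripper_force: 30.0
```

move_arm(
  plan=[
    [[0, -10, 0, 0, 0, 0, 1], [0, -10, 0, 0, 0, 0, 1], [0, -10, 0, 0, 0, 0, 1], [0, -10, 0, 0, 0, 0, 1], [0, -10, 0, 0, 0, 0, 1]],
  ],
)

```text
time_s: 70.03
eef_pos: [517.8, -229.4, 106.9]
ee_rot: [3.141, -0.002, 1.656]
contact_force: [2.1, 5.3, 1.5]
grip_width: 14.0
gripper_force: 30.0
```

move_arm(
  plan=[
    [[0, -10, 0, 0, 0, 0, 1], [0, -10, 0, 0, 0, 0, 1], [0, -10, 0, 0, 0, 0, 1], [0, -8, 0, 0, 0, 0, 1], [0, -6, 0, 0, 0, 0, 1]],
  ],
)

```text
time_s: 70.45
eef_pos: [473.5, -232.8, 106.9]
ee_rot: [-3.141, -0.002, 1.656]
contact_force: [1.1, 7.2, 2.4]
grip_width: 14.3
gripper_force: 30.0
```

move_arm(
  plan=[
    [[0, -2, 0, 0, 0, 0, 1], [0, 0, 0, 0, 0, 0, 1], [0, 0, 0, 0, 0, 0, 1]],
  ],
)

```text
time_s: 70.7
eef_pos: [471.1, -233.0, 106.8]
ee_rot: [-3.14, -0.003, 1.656]
contact_force: [-2.7, 5.8, 6.0]
grip_width: 14.1
gripper_force: 30.0
```

move_arm(
  plan=[
    [[0, -1.5, 0, 0, 0, 0, 1], [0, -1, 0, 0, 0, 0, 1], [0, 0, 0, 0, 0, 0, 1]],
  ],
)

```text
time_s: 70.95
eef_pos: [471.0, -233.0, 106.9]
ee_rot: [3.139, -0.002, 1.656]
contact_force: [7.0, 9.4, -0.6]
grip_width: 14.0
gripper_force: 30.0
```

move_arm(
  plan=[
    [[0, -1.5, 0, 0, 0, 0, 1], [0, 0, 0, 0, 0, 0, 1], [0, 0, 0, 0, 0, 0, 1]],
  ],
)

```text
time_s: 71.2
eef_pos: [470.9, -233.1, 106.9]
ee_rot: [3.137, -0.001, 1.656]
contact_force: [13.8, 10.6, -4.9]
grip_width: 13.7
gripper_force: 30.0
```

move_arm(
  plan=[
    [[0, 3, 0, 0, 0, 0, 1], [0, 0, 0, 0, 0, 0, 0.6], [0, 0, 0, 0, 0, 0, 0.3], [0, 0, 0, 0, 0, 0, 0], [0, 0, 0, 0, 0, 0, 0]],
  ],
)

```text
time_s: 71.62
eef_pos: [471.7, -234.1, 106.7]
ee_rot: [3.141, -0.001, 1.657]
contact_force: [-0.2, 0.2, 0.4]
grip_width: 37.0
gripper_force: 0.0
```

move_arm(
  plan=[
    [[0, 0, 0, 0, 0, 0, 0], [0, 0, 0, 0, 0, 0, 0], [0, 0, -10, 0, 0, 0, 0], [0, 0, -30, 0, 0, 0, 0], [0, 0, -40, 0, 0, 0, 0]],
  ],
)

```text
time_s: 72.03
eef_pos: [470.3, -233.0, 185.7]
ee_rot: [-3.137, -0.004, 1.657]
contact_force: [-0.2, -0.4, -0.1]
grip_width: 70.1
gripper_force: 0.0
```

move_arm(
  plan=[
    [[0, 0, -40, 0, 0, 0, 0], [0, 0, -40, 0, 0, 0, 0], [0, 0, -20, 0, 0, 0, 0], [0, 0, 0, 0, 0, 0, 0], [0, 0, 0, 0, 0, 0, 0]],
  ],
)

```text
time_s: 72.45
eef_pos: [472.7, -234.3, 288.6]
ee_rot: [3.138, 0.001, 1.657]
contact_force: [0.2, 0.0, -0.5]
grip_width: 87.8
gripper_force: 0.0
```

```bash
python3 - <<'E'
from h import *
c,im,d=cam('wrist'); p,r,s=pose(); print(p,s['time_s'])
W=cloud(c,d); k=(W[...,2]>122)&(W[...,2]<140)&(np.abs(W[...,1]+234)<45)&(np.abs(W[...,0]-471)<25)
print('handle',cv2.minAreaRect(W[k][:,:2].astype(np.float32)))
k=(W[...,2]>112)&(W[...,2]<140)&(np.hypot(W[...,0]-401,W[...,1]+323)<25); print('knob',k.sum(),(W[k].max(0)+W[k].min(0))/2,W[k].max(0))
cs,ims,ds=cam('side'); cc,imc,dc=cam('scene')
save('fin.png',np.vstack([imc[120:310,150:450].repeat(2,0).repeat(2,1)]))
z=np.load('scene0.npz'); a=np.abs(z['d']-dc)>15; lab,n=label(a&(dc>0)&(z['d']>0))
for i in range(1,n+1):
    q=lab==i
    if q.sum()>60: v,u=np.where(q); print('changed',q.sum(),u.min(),u.max(),v.min(),v.max())
E
```

```text
[ 471.83467103 -233.83974869  286.88886835] 72.5
handle ((470.61566162109375, -233.73526000976562), (13.0310640335083, 70.320068359375), 4.6733927726745605)
knob 361 [ 400.5605803  -323.06388179  122.17017436] [ 412.34997901 -310.55437264  132.32390076]
changed 9623 167 281 0 184
changed 62 268 278 0 12
changed 2542 282 382 0 84
changed 145 268 287 17 39
changed 85 154 170 31 42
changed 150 141 168 37 55
changed 110 290 308 39 58
changed 121 365 374 73 103
changed 210 315 339 154 169
changed 103 337 353 161 173
changed 315 358 392 161 179
changed 644 294 353 194 223
changed 113 216 225 221 236
changed 105 231 240 226 239
changed 69 212 234 314 335
changed 117 223 261 314 347
```

View pics/fin.png

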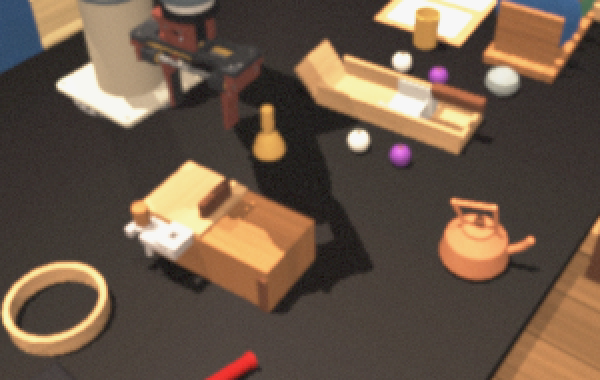

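```bash
python3 - <<'E'
from h import *
z=np.load('scene0.npz'); c,im,d=cam('scene')
for nm,a in (('0',z['im']),('1',im)):
    h=cv2.cvtColor(np.ascontiguousarray(a),cv2.COLOR_RGB2HSV); k=((h[...,0]<5)|(h[...,0]>175))&(h[...,1]>200)&(h[...,2]>90); k[:280]=0; v,u=np.where(k); print(nm,k.sum(),u.mean().round(1),v.mean().round(1),u.min(),u.max(),v.min(),v.max())
D=np.abs(z['im'].astype(int)-im).sum(2)[290:360,200:290]; print((D>120).sum())
E
```

```text
0 745 240.0 325.0 215 277 298 346
1 744 238.4 323.6 213 277 299 344
61
```

```bash
python3 -c "
from rig import robot
print(robot.finish_job())"
```

```text
the job is handed in; nothing more can be done
None
```

Job handed in at about 72.5 s: all six beads are in the box, the lid is shut against its stop, the pin is parked in its notch, and the scoop lies flat in the empty trough. The only doubt is the maraca, which sits about 2 px (roughly 4 mm) from its starting place in the scene camera, cause unknown.

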